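# Wind down the breadboard's leg and stand the alignment posts

### The arm

A 6-joint arm with a two-finger parallel gripper is mounted at the origin on the work surface. World frame = base frame: x ahead of the robot, y to its left, z up, the work surface at z = 0. Lengths are in m, angles in rad, forces in N, time in s.
With the tool pointing down it reaches from about 0.35 to 0.925 m from the base axis. Payload 6.4 kg.
Tool frame: the origin (TCP) lies on the centre line of the jaws, within the pads' length; the fingertips stand 25 mm ahead of it and the grasp point (between the pads) lies 6 mm ahead of it (manip.tips_ahead is the distance from the TCP to the fingertips, in m); y points along the fingers, z is the direction in which the jaws open and shut, and the axes are right-handed (so a half turn about y gives the same grasp; the last joint's range is limited). The gripper opens to 85 mm and grips with 20 to 120 N. Pads are 22 mm wide; open, the fingers measure 114 mm over their backs; the gripper's body (76 mm by 85 mm) begins 54 mm behind the grasp point. The pads swing forward as they close: fully open they stand 13 mm farther back than shut.
Start: joints at [1.117, 0.245, 1.558, -0, 1.339, -0.174], TCP at [0.18, 0.625, 0.256] pointing down, gripper open.
Joint ranges: [-3.13, 3.13], [-1.02, 2.26], [0.13, 2.54], [-0.95, 4.09], [0.21, 2.88], [-2.74, 2.74]. Speed limits (rad/s): [2.57, 2.57, 3.14, 3.14, 3.14, 3.14].

### API

Orientations are given as a rotation vector (axis times angle).
In Python, from cell import manip gives the robot as it stands. The module is installed in compiled form; this text tells all that it offers.
- The arm moves only by the tool servo_tool, never from a script. Its argument "targets" is a list of rows, each a list of 5 numbers: the opening, from 0 (shut) to 1 (fully open), then the shift along the tool's x, y, z in m, then the turn about the tool's y in degrees. A call has 1 to 20 rows; each row shifts and turns the pose as measured when the row begins, along the tool's axes as they then stand; what a row does not reach is not made up. A row lasts 1/12 s, in which the tool goes at most 41.7 mm and 7.16 degrees, less where a joint would pass 70% of its speed; a pose out of reach is approached as far as the arm can. A call is refused whole if a number of a shift passes 0.0417 or a number of a turn 7.16, either way. A call with a gripper value outside its range is refused whole. The fingers move at their own pace and stop on an object; "force" is the grip in N (left out, the last holds). Time passes only in rows, so rows that do not move let the fingers close. It gives the time, the measured TCP pose, the force and the opening at its end, in the units of the state.
- manip.sense(): the state, without advancing time (a new reading comes with each control period).
- manip.capture(name): name is "side" or "top"; returns a dict with "color" (480x640x3 uint8, red, green, blue), "fx", "fy", "cx", "cy" (pixels), "pose" (4x4, takes a point from camera to world coordinates). Camera axes: x right, y up, looking along -z (the intrinsics and any distortion apply to the point x, -y, -z); pixel columns grow to the right and rows downward; lengths in m; the calibration is good to about 2 mm. A picture is of the moment at which its call begins. There is no depth.
- manip.hand_in(): hands the job in, once; it reports no verdict.
Trained networks look in a picture, given as the dict that the camera call returned (one of the last four; its "shot" number tells which), for a name from the list of things; names that differ only in an ending like _2 or _b are one class to them, and where a whole thing is asked for, a point or a joint stands for the part that bears it (a point fixed in the world has none). Each returns a list of dicts, best first, with "confidence" (0 to 1); they miss things now and then, are a little off and sometimes report something else, mostly with a low value. They report only what shows in the picture. A call takes as long as a camera call. They do not tell look-alikes from the thing itself.
- manip.regions_of(picture, label): "mask" (480x640 bool, what is visible of it) and "point" ([column, row] in pixels, amid what is visible of it).
The state is a dict: "time_s": time; "qpos": joint angles; "dq": joint speeds; "effort": joint torques, N m; "position": TCP position; "orientation": TCP orientation; "wrist_force": force on the tool from outside, world axes, zero at the start; "moment": the same for the moment, N m; "gripper_width": opening from 0.0 (shut) to 1.0 (fully open).
Only numpy, scipy, OpenCV 4.12 (cv2) and the standard library are available. Lean on these libraries where they do the work, as an engineer would, in place of code of your own. Each camera call takes 0.05 s, during which the arm holds its last target.

### The job

First crank the small breadboard's leg clockwise until its rubber foot presses on the bench and the crank goes stiff. Then pick up each alignment post lying on the bench by its ball, let it swing down in the fingers so it hangs foot first, tighten up again and stand it upright in the centre of the board's mark of its own colour. Leave the mirror, the clamp and the block of glass slides where they are.

Things in the scene. Friction and masses are not known exactly. Their poses are not given: they have to be found in the camera images.
- post_red: alignment post, may be absent: red ball 46 mm wide, metal rod 12 mm thick, square steel foot 46 x 46 x 14 mm; about 280 g, centre of mass 97 mm from the ball's. Origin: ball centre; x runs along the rod, foot to ball; foot's underside 115 mm from origin. Starts lying level (ball centre 23 mm up); standing, x is up. Gripped by the ball, a light grip lets the foot swing down, a hard one holds it
- post_blue: alignment post, may be absent: blue ball 46 mm wide, metal rod 12 mm thick, square steel foot 46 x 46 x 14 mm; about 280 g, centre of mass 97 mm from the ball's. Origin: ball centre; x runs along the rod, foot to ball; foot's underside 115 mm from origin. Starts lying level (ball centre 23 mm up); standing, x is up. Gripped by the ball, a light grip lets the foot swing down, a hard one holds it
- post_yellow: alignment post, may be absent: yellow ball 46 mm wide, metal rod 12 mm thick, square steel foot 46 x 46 x 14 mm; about 280 g, centre of mass 97 mm from the ball's. Origin: ball centre; x runs along the rod, foot to ball; foot's underside 115 mm from origin. Starts lying level (ball centre 23 mm up); standing, x is up. Gripped by the ball, a light grip lets the foot swing down, a hard one holds it
- mark_red (a point): centre of the red ring mark (64 mm across, white inside) painted flat on top of the breadboard, 45 mm above the bench; the three marks are 120 mm apart
- mark_blue (a point): centre of the blue ring mark (64 mm across, white inside) painted flat on top of the breadboard, 45 mm above the bench; the three marks are 120 mm apart
- mark_yellow (a point): centre of the yellow ring mark (64 mm across, white inside) painted flat on top of the breadboard, 45 mm above the bench; the three marks are 120 mm apart
- board: small dark steel breadboard, 240 mm (its x) x 260 mm (its y), top 45 mm above the bench, fixed; origin under its centre, at bench height. The leg's grey gear housing stands 165 mm from the origin on its -y side, top 90 mm above the bench
- foot (a point): centre of the underside of the leg's round rubber foot (44 mm across), under the gear housing; height 0 when it stands on the bench, up to 30 mm above it before. One clockwise turn of the crank lowers it 10 mm; it stays where it is left
- crank_axis (a point): point on the crank's vertical axis, at 124 mm above the bench, level with the knob's middle; fixed to the board
- knob (a point): middle of the crank's upright black knob (20 mm across, 36 mm tall, from 104 to 140 mm above the bench, free to spin on its pin), on a 45 mm crank arm. Turning clockwise seen from above takes about 1 N at the knob; when the foot meets the bench the load climbs steeply
- mirror_mount: bystander: mirror in a square black mount on a short round-footed post, about 60 mm across and 107 mm tall; origin under its centre
- clamp: bystander: C-shaped steel screw clamp, 100 x 70 mm, 18 mm thick, lying flat; origin under its back bar
- slide_block: bystander: wooden block 90 x 70 mm with four glass slides standing in it, 46 mm tall; origin under its centre
Not all that is in view belongs to the job. Leave any orange look-alike of the post_red alone.

How it is judged:
On the way, in this order (a step that is already met when the one before it is completed fails the run):
1. the leg is wound down until its foot stands on the bench (height (world z) of foot below 0.0015 m), for 0.2 s.
2. every post stands upright on the mark of its colour (horizontal distance between post_red and mark_red below 0.013 m and angle between each of post_red, post_blue, post_yellow's own x axis and vertical below 0.09 rad and height (world z) of post_red between 0.153 and 0.165 m and horizontal distance between post_blue and mark_blue below 0.013 m and height (world z) of post_blue between 0.153 and 0.165 m and horizontal distance between post_yellow and mark_yellow below 0.013 m and height (world z) of post_yellow between 0.153 and 0.165 m), for 0.2 s.
At the end, for the whole second after the job is handed in: the leg's foot is on the bench (within 1.5 mm), and every post that is there stands upright (within 5 degrees) on the board, its ball over the centre of the mark of its own colour within 13 mm, at rest and released (all of step 2 and height (world z) of foot below 0.0015 m and linear speed of each of post_red, post_blue, post_yellow below 0.02 m/s and contact force between each of post_red, post_blue, post_yellow and the fingers below 0.05 N); the robot touches nothing.
It fails at once if a post is stood on the board before the leg is down (height (world z) of foot above 0.003 m and ((contact force between post_red and board above 0.5 N and angle between post_red's own x axis and vertical below 0.3 rad) or (contact force between post_blue and board above 0.5 N and angle between post_blue's own x axis and vertical below 0.3 rad) or (contact force between post_yellow and board above 0.5 N and angle between post_yellow's own x axis and vertical below 0.3 rad))).
It fails at once if a bystander is moved by more than 3 cm or knocked over (distance of any of mirror_mount, clamp, slide_block from where it was at the start of the episode above 0.03 m or angle between mirror_mount's own z axis and vertical above 0.5 rad).
Of post_red, post_blue, post_yellow only 2 to 3 are there at a start; the rules pass over those that are not, and their reading is None.
At some moment in a run one of post_red, post_blue, post_yellow may be knocked a few centimetres aside while the robot is not near it.
Once in a run the grip may slacken for a moment while it holds something.
It also fails if it takes over 210 s, if anything falls off the work surface, if the arm or the gripper's body presses on something with over 40 N, if the wrist force passes 120 N, or if a joint passes its speed limit or range.

## Working session

There is one attempt and no reset: what is moved stays moved. The work goes in short steps, Python scripts to look and compute and a tool call to move; the robot and the scene stay as the last step left them, time stands still between calls to the robot, and variables do not carry over. Pictures are saved under pics/ and viewed, and the job is handed in when it is done.

Besides the shell and the picture viewer there is one more tool, called after "Call:" in YAML: its name, and indented under it one key for each argument. servo_tool: Moves the arm, as the interface text tells. Its arguments: {"type":"object","properties":{"targets":{"type":"array"},"force":{"type":"number"}},"required":["targets"]}

```bash
mkdir -p pics
python3 - <<'E'
from cell import manip
import cv2,numpy as np
print(manip.sense())
for n in("side","top"):
    p=manip.capture(n); print(n,{k:v for k,v in p.items() if k!="color"})
    cv2.imwrite(f"pics/{n}0.png",p["color"][:,:,::-1])
E
```

```text
{'time_s': 0.0, 'qpos': array([ 1.11691080e+00,  2.45842651e-01,  1.55902515e+00, -2.01459193e-05,
        1.33870909e+00, -1.74093230e-01]), 'dq': array([-0.00030649,  0.00058528,  0.00101787, -0.00018006,  0.00147772,
        0.00026086]), 'effort': array([ 3.07290284e-04, -4.29519618e+01, -3.26122391e+01, -3.23152926e-04,
        5.54773374e-03,  3.19405933e-05]), 'position': array([0.17926543, 0.6242525 , 0.25515601]), 'orientation': array([-1.56151221,  0.22014023, -0.21920412]), 'wrist_force': array([-0.62528791,  0.03144993, -0.03057496]), 'moment': array([-1.75353588e-02,  2.01772397e-05,  6.18504910e-03]), 'gripper_width': 1.0011355628988143}
side {'fx': 586.909593573944, 'fy': 586.909593573944, 'cx': 316.86788171796553, 'cy': 240.5286810025948, 'pose': array([[ 0.97599297,  0.13459258, -0.17123834,  0.24913469],
       [-0.21723428,  0.65828245, -0.72074509, -1.03904058],
       [ 0.01571626,  0.74064098,  0.67171716,  1.12958411],
       [ 0.        ,  0.        ,  0.        ,  1.        ]]), 'shot': 1}
top {'fx': 439.79856773947984, 'fy': 439.79856773947984, 'cx': 314.1633394036894, 'cy': 238.64172485540848, 'pose': array([[-8.62014921e-04,  9.92437594e-01, -1.22747218e-01,
         3.79597044e-01],
       [-9.99990185e-01, -1.38894721e-03, -4.20732116e-03,
         4.21866289e-02],
       [-4.34599310e-03,  1.22742387e-01,  9.92429050e-01,
         1.14099230e+00],
       [ 0.00000000e+00,  0.00000000e+00,  0.00000000e+00,
         1.00000000e+00]]), 'shot': 2}
```

View pics/side0.png

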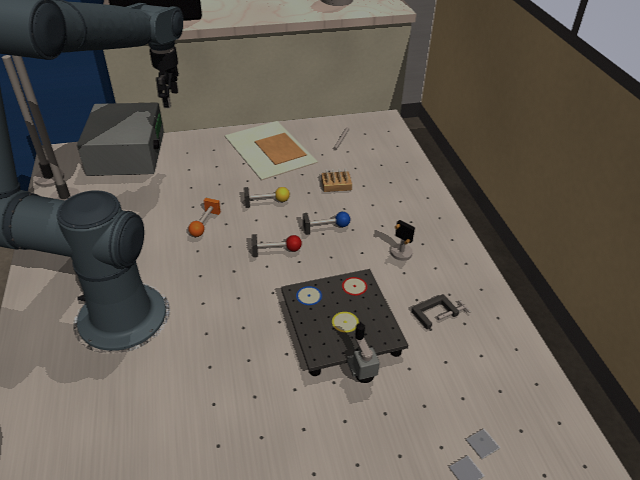

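View pics/top0.png

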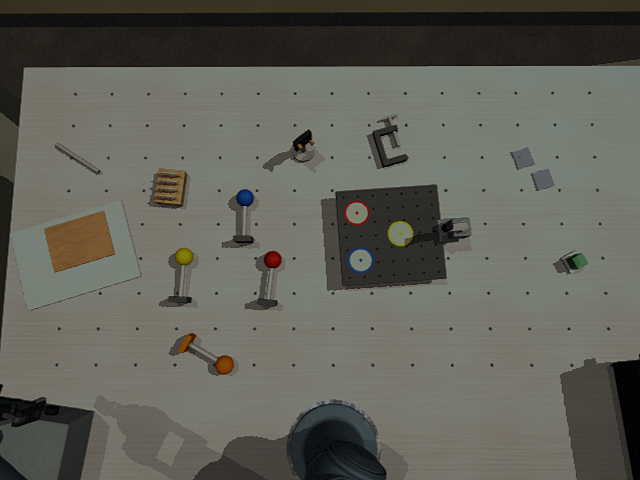

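The side view shows the balls at red (293,243), blue (343,219) and yellow (282,194), the orange look-alike at (196,229), and the board with its crank near (362,350). In the top view, red is at (272,259), blue (245,198), yellow (184,257) and orange (224,364). Things that could be confused with post_red: the red ball (272,259), the orange ball with an orange foot (224,364), and the red ring mark (356,213). I choose (272,259), which has a red ball and a steel foot.

```bash
cat > h.py <<'E'
from cell import manip
import cv2,numpy as np
from scipy.spatial.transform import Rotation as R
def ray(p,u,z):
    d=np.array([(u[0]-p["cx"])/p["fx"],-(u[1]-p["cy"])/p["fy"],-1.]); P=p["pose"]
    d=P[:3,:3]@d; o=P[:3,3]; return o+d*(z-o[2])/d[2]
def rays(p,u):
    d=np.array([(u[0]-p["cx"])/p["fx"],-(u[1]-p["cy"])/p["fy"],-1.]); P=p["pose"]
    d=P[:3,:3]@d; return P[:3,3],d/np.linalg.norm(d)
def tri(a,ua,b,ub):
    A=np.zeros((3,3));B=np.zeros(3);rs=[rays(a,ua),rays(b,ub)]
    for o,d in rs:
        M=np.eye(3)-np.outer(d,d);A+=M;B+=M@o
    x=np.linalg.solve(A,B); return x,[np.linalg.norm(np.cross(x-o,d)) for o,d in rs]
def proj(p,x):
    P=p["pose"];c=P[:3,:3].T@(np.array(x)-P[:3,3]); return np.array([p["cx"]+p["fx"]*c[0]/-c[2],p["cy"]+p["fy"]*(-c[1])/-c[2]])
HUE={"red":[(0,6),(174,180)],"blue":[(100,125)],"yellow":[(22,34)],"orange":[(7,16)]}
def blobs(p,c,smin=130,vmin=50,amin=25):
    h=cv2.cvtColor(p["color"],cv2.COLOR_RGB2HSV);m=np.zeros(h.shape[:2],np.uint8)
    for a,b in HUE[c]: m|=cv2.inRange(h,(a,smin,vmin),(b,255,255))
    n,l,s,ce=cv2.connectedComponentsWithStats(m)
    out=[]
    for i in range(1,n):
        if s[i,4]>=amin:
            x,y,w,hh=s[i,:4]; out.append((int(s[i,4]),(x+(w-1)/2,y+(hh-1)/2),(int(w),int(hh)),ce[i].round(1)))
    return sorted(out,key=lambda t:-t[0])
def save(p,n,box=None,k=1):
    im=p["color"][:,:,::-1]
    if box: im=im[box[1]:box[3],box[0]:box[2]]
    cv2.imwrite(f"pics/{n}.png",cv2.resize(im,None,fx=k,fy=k,interpolation=cv2.INTER_CUBIC))
def tool():
    s=manip.sense();Rm=R.from_rotvec(s["orientation"]).as_matrix();return s,Rm
E
python3 - <<'E'
from h import *
s,Rm=tool();print(Rm.round(3))
a=manip.capture("side");b=manip.capture("top")
for c in("red","blue","yellow"):
    for n,p in(("s",a),("t",b)):
        for q in blobs(p,c)[:3]: print(c,n,q, ray(p,q[1],.023).round(4),ray(p,q[1],.045).round(4))
for l in("knob","foot","crank_axis","post_red","mark_yellow"):
    for n,p in(("s",a),("t",b)):
        for r in manip.regions_of(p,l)[:4]: print(l,n,r["confidence"],r["point"],int(r["mask"].sum()))
save(b,"t1",(230,170,500,320),3); save(a,"s1",(270,260,420,390),5)
E
```

```text
[[ 0.961 -0.001  0.276]
 [-0.276 -0.002  0.961]
 [-0.    -1.    -0.002]]
red s (192, (np.float64(293.5), np.float64(242.5)), (16, 16), array([293.4, 242.5])) [0.4655 0.1534 0.023 ] [0.4612 0.1297 0.045 ]
red s (119, (np.float64(354.0), np.float64(286.0)), (25, 19), array([353.6, 285.8])) [ 0.5874 -0.042   0.023 ] [ 0.5807 -0.0619  0.045 ]
red t (229, (np.float64(272.0), np.float64(259.0)), (17, 17), array([272.3, 259. ])) [0.4658 0.1544 0.023 ] [0.4641 0.1522 0.045 ]
red t (155, (np.float64(356.5), np.float64(212.5)), (26, 26), array([356.5, 212.4])) [ 0.5857 -0.0623  0.023 ] [ 0.5816 -0.0603  0.045 ]
blue s (5005, (np.float64(63.5), np.float64(97.0)), (84, 93), array([65.3, 91.9])) [-0.2341  1.1313  0.023 ] [-0.2245  1.0882  0.045 ]
blue s (1690, (np.float64(16.5), np.float64(115.0)), (34, 123), array([ 15.5, 126.2])) [-0.3865  1.0256  0.023 ] [-0.3739  0.9845  0.045 ]
blue s (157, (np.float64(342.5), np.float64(218.5)), (14, 14), array([342.7, 218.6])) [0.6257 0.2271 0.023 ] [0.6183 0.2019 0.045 ]
blue t (204, (np.float64(244.5), np.float64(197.0)), (16, 15), array([244.7, 197.1]))
[... 529 characters left out ...]
([183.5, 256.2])) [0.4737 0.3805 0.023 ] [0.4718 0.3738 0.045 ]
yellow t (162, (np.float64(400.0), np.float64(233.5)), (27, 26), array([400.5, 233.2])) [ 0.5308 -0.1731  0.023 ] [ 0.5279 -0.1688  0.045 ]
knob t 0.52 [448.9, 227.0] 81
knob t 0.49 [167.3, 188.5] 1063
foot s 0.21 [342.2, 323.4] 9409
crank_axis s 0.55 [362.6, 341.1] 393
crank_axis t 0.82 [454.7, 226.5] 243
crank_axis t 0.59 [392.1, 232.5] 10376
post_red s 0.79 [280.3, 244.6] 457
post_red s 0.79 [205.0, 218.5] 449
post_red s 0.56 [402.3, 241.2] 678
post_red t 0.81 [210.4, 353.1] 626
post_red t 0.6 [270.3, 266.6] 495
mark_yellow s 0.92 [343.3, 321.9] 9161
mark_yellow s 0.3 [435.8, 305.8] 757
mark_yellow t 0.62 [392.7, 236.0] 10565
```

```bash
ls pics
```

```text
s1.png
side0.png
t1.png
top0.png
```

View pics/t1.png

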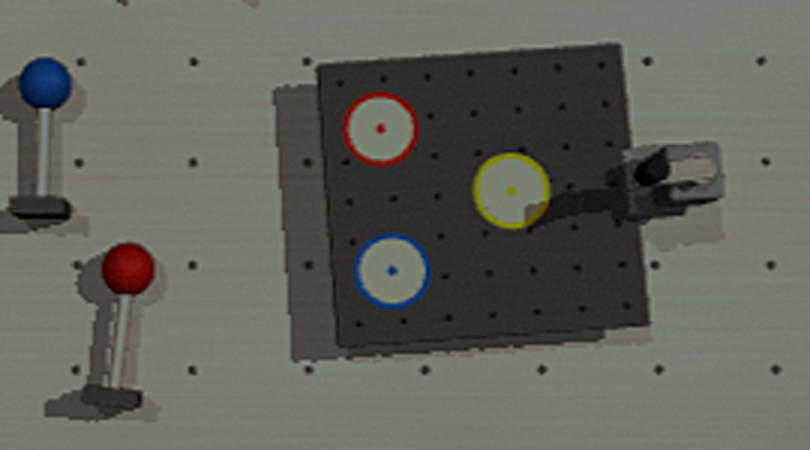

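View pics/s1.png

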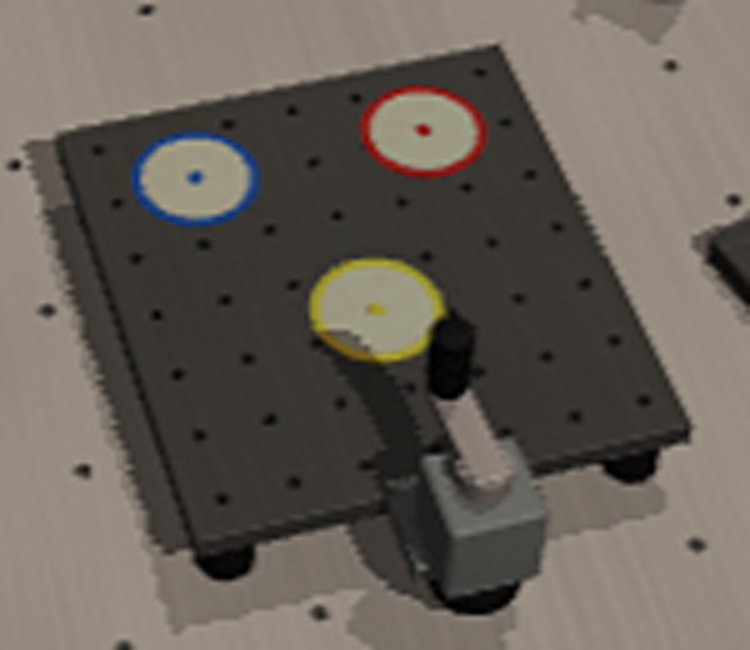

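Run:
```python
from h import *
a=manip.capture("side");b=manip.capture("top")
# board corners top view
cr=[(230+x/3,170+y/3) for x,y in((318,65),(338,345),(648,325),(620,45))]
C=np.array([ray(b,u,.045) for u in cr]);print(C.round(4))
c=C.mean(0);y=(C[0]+C[1]-C[2]-C[3]);y/=np.linalg.norm(y);x=(C[0]+C[3]-C[1]-C[2]);x/=np.linalg.norm(x)
print(c,x,y,"sizes",np.linalg.norm(C[0]-C[1]),np.linalg.norm(C[1]-C[2]))
mk=[np.array(v) for v in((.5812,-.0611),(.4625,-.0687),(.5288,-.170))]
yb=(mk[0]+mk[1])/2-mk[2];yb/=np.linalg.norm(yb);print("yb marks",yb)
ax=c[:2]-.165*yb; print("axis",ax, c[:2]-.165*y[:2])
for ut in((446.7,226),(448.9,227)):
  X,e=tri(a,(360.6,324.5),b,ut);print("knob top tri",X.round(4),np.round(e,4))
print("top z.14",ray(b,(446.7,226),.14),"side z.14",ray(a,(360.6,325),.14))
for nm,p in(("s",a),("t",b)): print(nm,proj(p,[*ax,.124]),proj(p,[*ax,.09]))
h=cv2.cvtColor(a["color"],cv2.COLOR_RGB2GRAY);m=(h<18).astype(np.uint8)
save(b,"t2",(430,200,490,260),10);save(a,"s2",(335,310,395,390),8)
```

```text
[[ 0.6355 -0.0088  0.045 ]
 [ 0.3993 -0.0237  0.045 ]
 [ 0.4155 -0.2801  0.045 ]
 [ 0.6523 -0.2652  0.045 ]]
[ 0.52566287 -0.14445089  0.045     ] [0.99803441 0.0626683  0.        ] [-0.06433674  0.99792825  0.        ] sizes 0.23666130890998846 0.2568646532737673
yb marks [-0.06598339  0.99782072]
axis [ 0.53655013 -0.30909131] [ 0.53627843 -0.30910905]
knob top tri [ 0.5344 -0.2593  0.1375] [0.0018 0.0018]
knob top tri [ 0.5322 -0.263   0.1422] [0.0026 0.0026]
top z.14 [ 0.53225575 -0.25823652  0.14      ] side z.14 [ 0.53511981 -0.26252619  0.14      ]
s [366.67266096 346.37768096] [365.53333716 356.08380623]
t [466.41468152 225.18503211] [461.63314073 227.34321432]
```

View pics/t2.png

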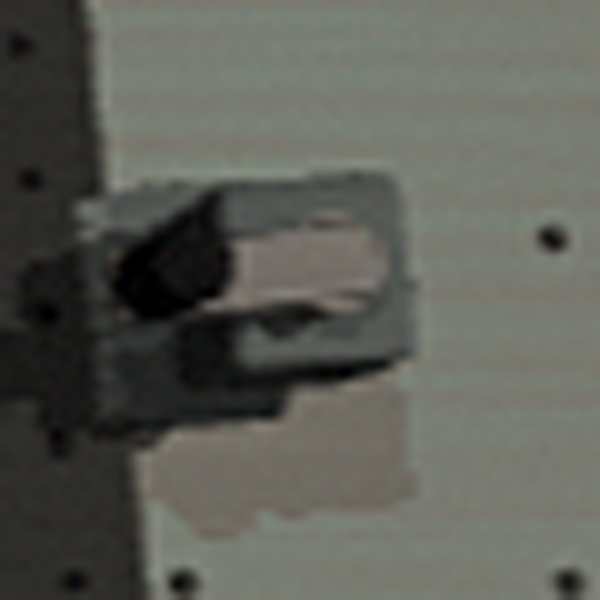

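View pics/s2.png

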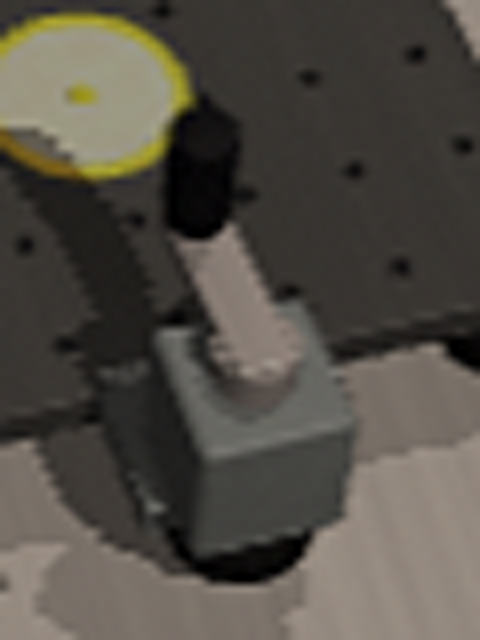

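Run:
```python
from h import *
a=manip.capture("side");b=manip.capture("top")
ax=np.array([.5365,-.309])
for k in([.534,-.264],):
  for z in(.104,.14): print(z,"s",((proj(a,[*k,z])-(335,310))*8).round(),"t",((proj(b,[*k,z])-(430,200))*10).round())
for z in (.1,.09): print("ax",z,((proj(a,[*ax,z])-(335,310))*8).round(),"t",((proj(b,[*ax,z])-(430,200))*10).round())
```

```text
0.104 s [194. 209.] t [146. 276.]
0.14 s [202. 125.] t [192. 252.]
ax 0.1 [247. 346.] t [330. 267.]
ax 0.09 [244. 368.] t [316. 274.]
```

Call:
servo_tool:
  targets:
    - [1, 0, 0, 0, -5.3]
    - [1, 0, 0, 0, -5.3]
    - [1, 0, 0, 0, -5.3]
    - [1, 0.0148, 0, -0.037, 0]
    - [1, 0.0148, 0, -0.037, 0]
    - [1, 0.0148, 0, -0.037, 0]
    - [1, 0.0148, 0, -0.037, 0]
    - [1, 0.0148, 0, -0.037, 0]
    - [1, 0.0148, 0, -0.037, 0]
    - [1, 0.0148, 0, -0.037, 0]
    - [1, 0.0148, 0, -0.037, 0]
    - [1, 0.0148, 0, -0.037, 0]
    - [1, 0.0148, 0, -0.037, 0]
    - [1, 0.0148, 0, -0.037, 0]
    - [1, 0.0148, 0, -0.037, 0]
    - [1, 0.0148, 0, -0.037, 0]
    - [1, 0.0148, 0, -0.037, 0]
    - [1, 0.0148, 0, -0.037, 0]
    - [1, 0.0148, 0, -0.037, 0]
  force: 20

```text
time_s: 2.48
position: [0.4316, 0.0171, 0.2574]
orientation: [-1.568, -0.031, 0.012]
wrist_force: [0.7, -0.2, 0.7]
gripper_width: 1.002
```

Call:
servo_tool:
  targets:
    - [0.6, 0.0128, 0.006, -0.0352, 0]
    - [0.6, 0.0128, 0.006, -0.0352, 0]
    - [0.6, 0.0128, 0.006, -0.0352, 0]
    - [0.6, 0.0128, 0.006, -0.0352, 0]
    - [0.6, 0.0128, 0.006, -0.0352, 0]
    - [0.6, 0.0128, 0.006, -0.0352, 0]
    - [0.6, 0.0128, 0.006, -0.0352, 0]
    - [0.6, 0.0128, 0.006, -0.0352, 0]
    - [0.6, 0, 0, 0, 0]

```text
time_s: 3.23
position: [0.5466, -0.2853, 0.211]
orientation: [-1.572, -0.03, -0.003]
wrist_force: [-0.8, 0.0, -0.8]
gripper_width: 0.6
```

Run:
```python
from h import *
s,Rm=tool();print(s["position"],Rm.round(3),s["qpos"].round(2),s["gripper_width"])
a=manip.capture("side");b=manip.capture("top")
save(a,"s3",(300,270,420,390),5);save(b,"t3",(400,160,520,280),5)
```

```text
[ 0.54657043 -0.28525134  0.21102388] [[ 1.     0.021 -0.017]
 [ 0.017 -0.001  1.   ]
 [ 0.021 -1.    -0.002]] [-0.67  0.2   1.7   0.01  1.23 -2.26] 0.6000717561194229
```

View pics/s3.png

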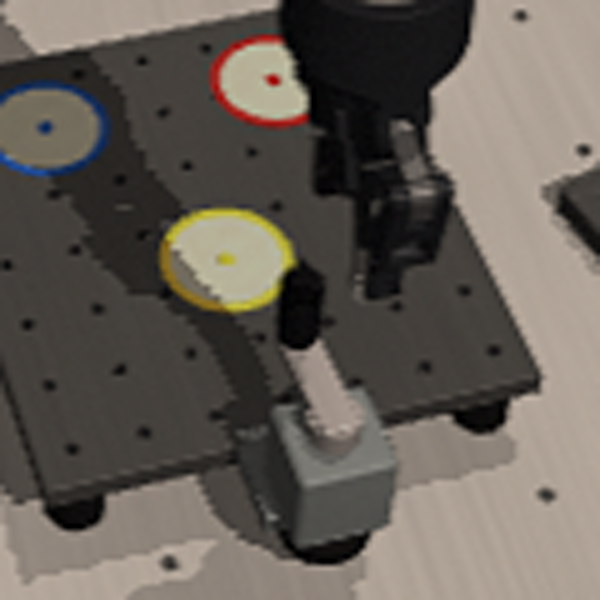

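View pics/t3.png

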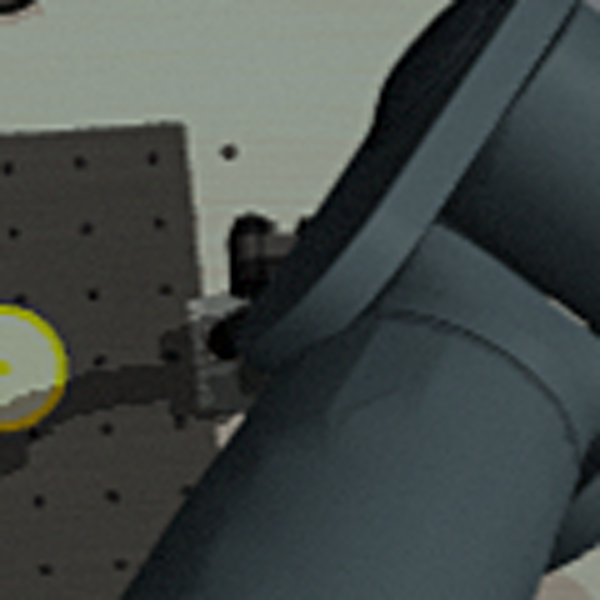

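Call:
servo_tool:
  targets:
    - [0.6, -0.0065, 0, 0.0105, 0]
    - [0.6, -0.006, 0, 0.0105, 0]
    - [0.6, 0, 0, 0, 0]
    - [0.6, 0, 0, 0, 0]

```text
time_s: 3.67
position: [0.5318, -0.2561, 0.2127]
orientation: [-1.57, -0.035, 0.0]
wrist_force: [-0.4, 0.5, -0.7]
gripper_width: 0.603
```

Call:
servo_tool:
  targets:
    - [0.6, 0.0015, 0.018, -0.007, 0]
    - [0.6, 0, 0.018, 0, 0]
    - [0.6, 0, 0.018, 0, 0]
    - [0.6, 0, 0.012, 0, 0]
    - [0.6, 0, 0, 0, 0]

```text
time_s: 4.08
position: [0.5374, -0.2611, 0.1496]
orientation: [-1.576, -0.046, -0.002]
wrist_force: [-0.5, 0.5, -0.7]
gripper_width: 0.6
```

Run:
```python
from h import *
s,Rm=tool();print(s["position"],s["wrist_force"])
a=manip.capture("side");b=manip.capture("top")
save(a,"s4",(300,270,420,390),5)
```

```text
[ 0.53743675 -0.26108869  0.14962958] [-0.50260727  0.45606349 -0.71645947]
```

View pics/s4.png

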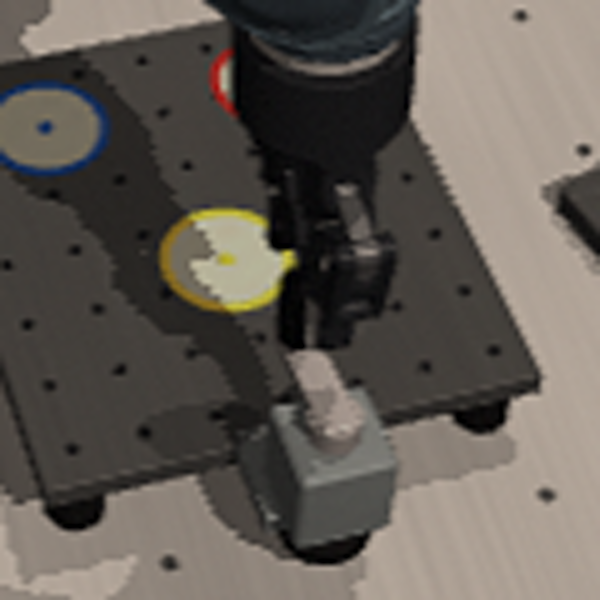

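Call:
servo_tool:
  targets:
    - [0.6, -0.003, 0.006, -0.002, 0]
    - [0.5, 0, 0.003, 0, 0]
    - [0, 0, 0, 0, 0]
    - [0, 0, 0, 0, 0]
    - [0, 0, 0, 0, 0]
    - [0, 0, 0, 0, 0]
  force: 20

```text
time_s: 4.68
position: [0.5372, -0.2637, 0.1463]
orientation: [-1.578, -0.051, -0.008]
wrist_force: [0.4, -1.0, -3.5]
gripper_width: 0.225
```

Run:
```python
from h import *
s,Rm=tool();print(s["position"],s["wrist_force"],s["gripper_width"])
a=manip.capture("side");b=manip.capture("top")
save(a,"s5",(300,270,420,390),5)
```

```text
[ 0.53723417 -0.26371017  0.14632015] [ 0.42901719 -1.01387029 -3.4530101 ] 0.22487585649292166
```

View pics/s5.png

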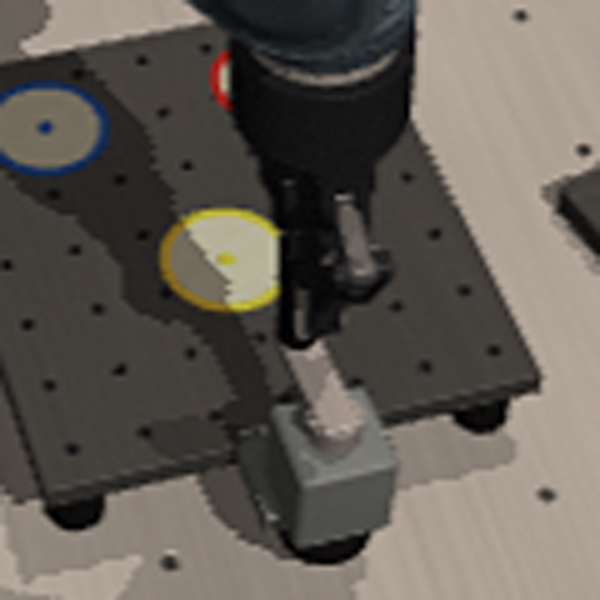

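Call:
servo_tool:
  targets:
    - [0, 0.0115, 0, -0.0012, 0]
    - [0, 0.0115, 0, -0.0035, 0]
    - [0, 0.0105, 0, -0.006, 0]
    - [0, 0.0088, 0, -0.0077, 0]

```text
time_s: 5.12
position: [0.5773, -0.2795, 0.1462]
orientation: [-1.574, -0.044, 0.001]
wrist_force: [-7.9, -3.9, 0.3]
gripper_width: 0.225
```

Run:
```python
from h import *
s,Rm=tool();print(s["position"],s["wrist_force"],s["gripper_width"]);print(Rm.round(3))
a=manip.capture("side");b=manip.capture("top")
save(a,"s6",(300,270,420,390),5)
```

```text
[ 0.57726866 -0.27952315  0.14622258] [-7.90862176 -3.93847663  0.2945973 ] 0.22472944875770243
[[ 0.999  0.027 -0.028]
 [ 0.029 -0.003  1.   ]
 [ 0.027 -1.    -0.004]]
```

View pics/s6.png

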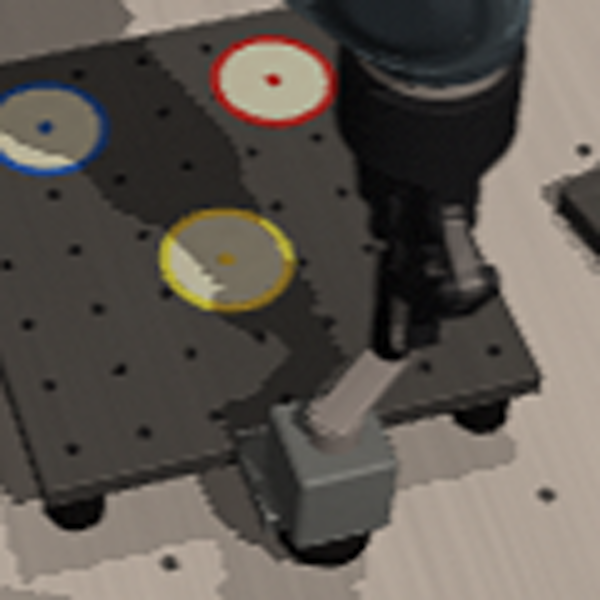

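```bash
cat > ck.py <<'E'
import sys,json
from h import *
def rows(n,step,c=(.542,-.3085),r=.045,op=0,vert=0.146):
    s,Rm=tool();d=s["position"][:2]-c; th=np.degrees(np.arctan2(d[1],d[0]));print("ang",th.round(1),"r",np.linalg.norm(d).round(4),"z",s["position"][2].round(4),"F",s["wrist_force"].round(1),"w",s["gripper_width"].round(3))
    out=[]
    p=s["position"][:2].copy()
    for i in range(n):
        a=np.radians(th-step*(i+1));q=np.array(c)+r*np.array([np.cos(a),np.sin(a)])
        w=np.append(q-p,(vert-s["position"][2])/n);p=q;t=Rm.T@w
        out.append([op]+[round(float(v),4) for v in t]+[0])
    print(json.dumps(out))
if __name__=="__main__": rows(int(sys.argv[1]),float(sys.argv[2]))
E
python3 ck.py 10 18
```

```text
Traceback (most recent call last):
  File "ck.py", line 12, in <module>
    if __name__=="__main__": rows(int(sys.argv[1]),float(sys.argv[2]))
                             ~~~~^^^^^^^^^^^^^^^^^^^^^^^^^^^^^^^^^^^^^
  File "ck.py", line 4, in rows
    s,Rm=tool();d=s["position"][:2]-c; th=np.degrees(np.arctan2(d[1],d[0]));print("ang",th.round(1),"r",np.linalg.norm(d).round(4),"z",s["position"][2].round(4),"F",s["wrist_force"].round(1),"w",s["gripper_width"].round(3))
                                                                                                                                                                                                   ^^^^^^^^^^^^^^^^^^^^^^^^
AttributeError: 'float' object has no attribute 'round'
```

```bash
sed -i 's/s\["gripper_width"\].round(3)/round(s["gripper_width"],3)/' ck.py; python3 ck.py 10 18
```

```text
ang 37.7 r 0.0454 z 0.1463 F [-1.5 -2.8 -1.8] w 0.225
[[0, 0.0061, 0.0003, -0.0128, 0], [0, 0.0022, 0.0002, -0.0139, 0], [0, -0.0022, 0.0, -0.0139, 0], [0, -0.0064, -0.0001, -0.0126, 0], [0, -0.0099, -0.0002, -0.01, 0], [0, -0.0125, -0.0003, -0.0064, 0], [0, -0.0139, -0.0004, -0.0022, 0], [0, -0.0139, -0.0004, 0.0022, 0], [0, -0.0126, -0.0004, 0.0064, 0], [0, -0.01, -0.0003, 0.0099, 0]]
```

Call:
servo_tool:
  targets:
    - [0, 0.006, 0, -0.0125, 0]
    - [0, 0.002, 0, -0.014, 0]
    - [0, -0.002, 0, -0.014, 0]
    - [0, -0.0065, 0, -0.0125, 0]
    - [0, -0.01, 0, -0.01, 0]
    - [0, -0.0125, 0, -0.0065, 0]
    - [0, -0.014, 0, -0.002, 0]
    - [0, -0.014, 0, 0.002, 0]

```text
time_s: 5.88
position: [0.5277, -0.3519, 0.1462]
orientation: [-1.563, -0.05, -0.009]
wrist_force: [7.4, 16.4, 5.0]
gripper_width: 0.222
```

```bash
python3 ck.py 10 18;python3 - <<'E'
from h import *
a=manip.capture("side")
save(a,"s7",(300,270,420,390),5)
E
```

```text
ang -108.2 r 0.0457 z 0.1462 F [ 7.4 16.4  5. ] w 0.222
[[0, -0.0121, -0.0004, 0.0074, 0], [0, -0.0096, -0.0003, 0.0103, 0], [0, -0.006, -0.0001, 0.0127, 0], [0, -0.0018, 0.0, 0.014, 0], [0, 0.0026, 0.0002, 0.0138, 0], [0, 0.0068, 0.0004, 0.0123, 0], [0, 0.0102, 0.0005, 0.0096, 0], [0, 0.0127, 0.0005, 0.006, 0], [0, 0.014, 0.0006, 0.0018, 0], [0, 0.0138, 0.0005, -0.0026, 0]]
```

View pics/s7.png

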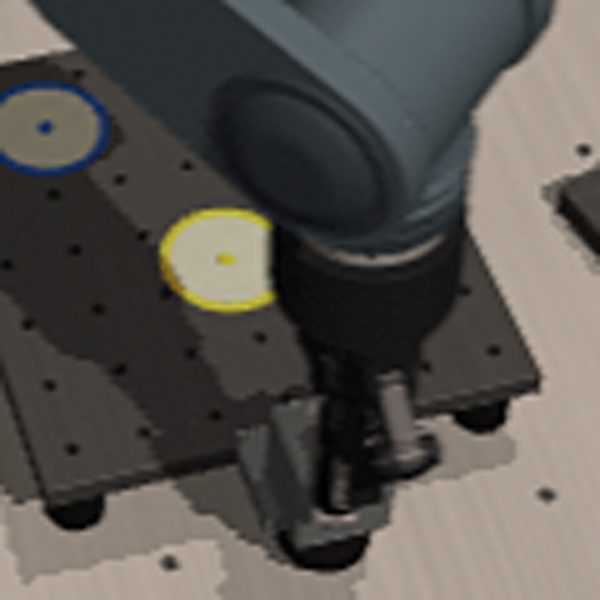

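```bash
sed -i 's/c=(.542,-.3085),r=.045/c=(.541,-.3065),r=.0435/' ck.py; python3 ck.py 14 18
```

```text
ang -108.8 r 0.047 z 0.1461 F [4.1 8.2 3.8] w 0.22
[[0, -0.0107, -0.0003, 0.0099, 0], [0, -0.0092, -0.0002, 0.01, 0], [0, -0.0057, -0.0001, 0.0124, 0], [0, -0.0016, 0.0001, 0.0135, 0], [0, 0.0027, 0.0002, 0.0133, 0], [0, 0.0066, 0.0003, 0.0119, 0], [0, 0.01, 0.0004, 0.0092, 0], [0, 0.0124, 0.0005, 0.0057, 0], [0, 0.0135, 0.0005, 0.0016, 0], [0, 0.0133, 0.0005, -0.0027, 0], [0, 0.0119, 0.0004, -0.0067, 0], [0, 0.0092, 0.0002, -0.01, 0], [0, 0.0057, 0.0001, -0.0124, 0], [0, 0.0016, -0.0001, -0.0135, 0]]
```

Call:
servo_tool:
  targets:
    - [0, -0.0107, 0, 0.009, 0]
    - [0, -0.009, 0, 0.01, 0]
    - [0, -0.0057, 0, 0.0124, 0]
    - [0, -0.0016, 0, 0.0135, 0]
    - [0, 0.0027, 0, 0.0133, 0]
    - [0, 0.0066, 0, 0.012, 0]
    - [0, 0.01, 0, 0.0092, 0]
    - [0, 0.0124, 0, 0.0057, 0]
    - [0, 0.0135, 0, 0.0016, 0]

```text
time_s: 6.68
position: [0.5329, -0.2649, 0.1464]
orientation: [-1.564, -0.045, -0.028]
wrist_force: [-3.7, 6.6, 1.3]
gripper_width: 0.222
```

```bash
python3 ck.py 10 18;python3 - <<'E'
from h import *
a=manip.capture("side")
save(a,"s8",(300,270,420,390),5)
E
```

```text
ang 101.0 r 0.0424 z 0.1464 F [-3.7  6.6  1.3] w 0.222
[[0, 0.0134, 0.0007, 0.0014, 0], [0, 0.013, 0.0006, -0.0039, 0], [0, 0.0112, 0.0005, -0.0077, 0], [0, 0.0083, 0.0004, -0.0108, 0], [0, 0.0045, 0.0002, -0.0128, 0], [0, 0.0003, -0.0, -0.0136, 0], [0, -0.0039, -0.0002, -0.013, 0], [0, -0.0077, -0.0004, -0.0112, 0], [0, -0.0108, -0.0005, -0.0083, 0], [0, -0.0128, -0.0006, -0.0045, 0]]
```

View pics/s8.png

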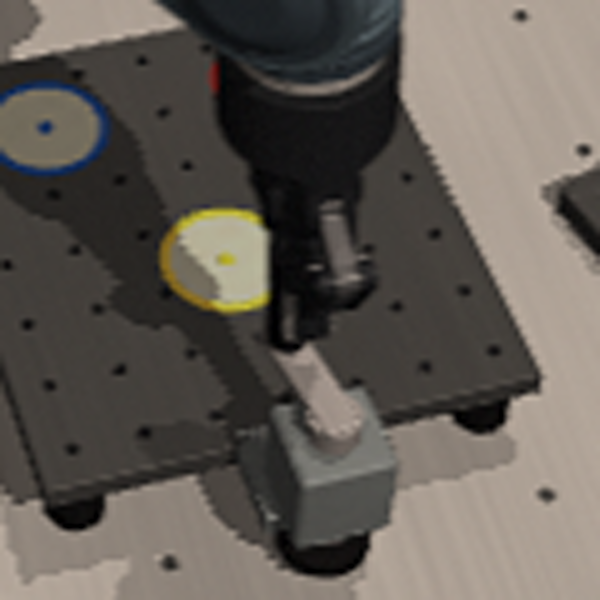

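```bash
sed -i 's/c=(.541,-.3065),r=.0435/c=(.541,-.3075),r=.0443/' ck.py; python3 ck.py 18 20
```

```text
ang 98.0 r 0.0434 z 0.1464 F [-0.7  9.   0.1] w 0.224
[[0, 0.0152, 0.0008, 0.0001, 0], [0, 0.0142, 0.0007, -0.0059, 0], [0, 0.0113, 0.0005, -0.0104, 0], [0, 0.0071, 0.0003, -0.0137, 0], [0, 0.002, 0.0, -0.0153, 0], [0, -0.0034, -0.0002, -0.015, 0], [0, -0.0083, -0.0005, -0.0129, 0], [0, -0.0122, -0.0006, -0.0093, 0], [0, -0.0147, -0.0007, -0.0046, 0], [0, -0.0154, -0.0007, 0.0007, 0], [0, -0.0142, -0.0006, 0.0059, 0], [0, -0.0113, -0.0005, 0.0104, 0], [0, -0.0071, -0.0002, 0.0137, 0], [0, -0.002, 0.0, 0.0153, 0], [0, 0.0034, 0.0003, 0.015, 0], [0, 0.0083, 0.0005, 0.0129, 0], [0, 0.0122, 0.0007, 0.0093, 0], [0, 0.0147, 0.0008, 0.0046, 0]]
```

Call:
servo_tool:
  targets:
    - [0, 0.015, 0, 0, 0]
    - [0, 0.014, 0, -0.006, 0]
    - [0, 0.0113, 0, -0.0104, 0]
    - [0, 0.007, 0, -0.0137, 0]
    - [0, 0.002, 0, -0.0153, 0]
    - [0, -0.0034, 0, -0.015, 0]
    - [0, -0.0083, 0, -0.0129, 0]
    - [0, -0.0122, 0, -0.0093, 0]
    - [0, -0.0147, 0, -0.0046, 0]

```text
time_s: 7.48
position: [0.5562, -0.3514, 0.1464]
orientation: [-1.56, -0.062, -0.038]
wrist_force: [2.6, 1.6, 0.5]
gripper_width: 0.222
```

```bash
python3 ck.py 12 20
```

```text
ang -70.9 r 0.0465 z 0.1464 F [2.6 1.6 0.5] w 0.222
[[0, -0.0159, -0.001, -0.0001, 0], [0, -0.015, -0.0009, 0.0032, 0], [0, -0.0131, -0.0007, 0.0081, 0], [0, -0.0095, -0.0005, 0.0121, 0], [0, -0.0048, -0.0001, 0.0146, 0], [0, 0.0005, 0.0002, 0.0154, 0], [0, 0.0057, 0.0005, 0.0143, 0], [0, 0.0102, 0.0008, 0.0115, 0], [0, 0.0135, 0.001, 0.0073, 0], [0, 0.0152, 0.001, 0.0022, 0], [0, 0.015, 0.001, -0.0032, 0], [0, 0.013, 0.0008, -0.0081, 0]]
```

Call:
servo_tool:
  targets:
    - [0, -0.0155, 0, 0.0005, 0]
    - [0, -0.015, 0, 0.0032, 0]
    - [0, -0.013, 0, 0.008, 0]
    - [0, -0.0095, 0, 0.012, 0]
    - [0, -0.0048, 0, 0.0146, 0]
    - [0, 0.0005, 0, 0.0154, 0]
    - [0, 0.0057, 0, 0.0143, 0]
    - [0, 0.0102, 0, 0.0115, 0]
    - [0, 0.0135, 0, 0.0073, 0]

```text
time_s: 8.23
position: [0.5205, -0.2691, 0.1465]
orientation: [-1.564, -0.051, -0.043]
wrist_force: [-1.8, -2.8, -5.1]
gripper_width: 0.224
```

```bash
python3 ck.py 16 20;python3 - <<'E'
from h import *
a=manip.capture("side")
save(a,"s9",(300,270,420,390),5)
E
```

```text
ang 118.0 r 0.0435 z 0.1465 F [-1.8 -2.8 -5.1] w 0.224
[[0, 0.0143, 0.0009, 0.0054, 0], [0, 0.0153, 0.0009, -0.0006, 0], [0, 0.0142, 0.0008, -0.0058, 0], [0, 0.0114, 0.0006, -0.0103, 0], [0, 0.0071, 0.0004, -0.0136, 0], [0, 0.0021, 0.0001, -0.0152, 0], [0, -0.0033, -0.0003, -0.015, 0], [0, -0.0082, -0.0005, -0.013, 0], [0, -0.0121, -0.0007, -0.0094, 0], [0, -0.0146, -0.0009, -0.0047, 0], [0, -0.0153, -0.0009, 0.0006, 0], [0, -0.0142, -0.0008, 0.0058, 0], [0, -0.0114, -0.0006, 0.0103, 0], [0, -0.0072, -0.0003, 0.0136, 0], [0, -0.0021, -0.0, 0.0152, 0], [0, 0.0033, 0.0003, 0.015, 0]]
```

View pics/s9.png

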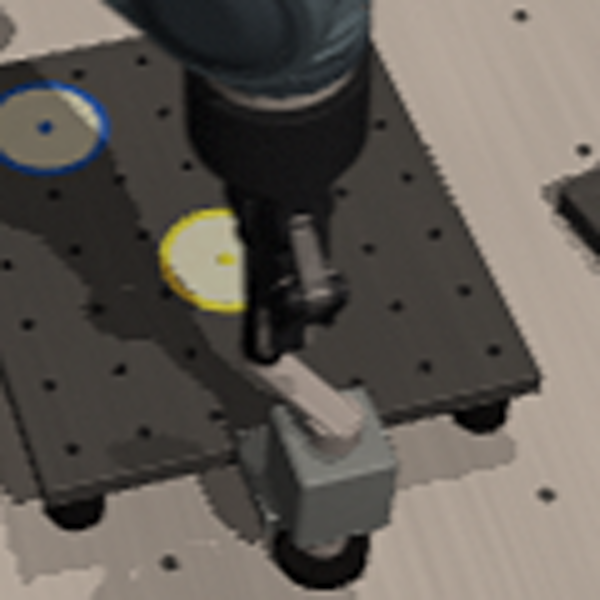

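Call:
servo_tool:
  targets:
    - [0, 0.0143, 0, 0.0054, 0]
    - [0, 0.0153, 0, -0.0006, 0]
    - [0, 0.0142, 0, -0.0058, 0]
    - [0, 0.0114, 0, -0.0103, 0]
    - [0, 0.007, 0, -0.0136, 0]
    - [0, 0.002, 0, -0.0152, 0]
    - [0, -0.0033, 0, -0.015, 0]

```text
time_s: 8.87
position: [0.5856, -0.3091, 0.1463]
orientation: [-1.529, -0.047, -0.032]
wrist_force: [3.0, 76.6, 30.9]
gripper_width: 0.22
```

```bash
python3 ck.py 12 20
```

```text
ang -2.1 r 0.0447 z 0.1463 F [ 3.  76.6 30.9] w 0.22
[[0, -0.0037, -0.0008, -0.015, 0], [0, -0.0083, -0.0009, -0.0129, 0], [0, -0.0122, -0.001, -0.0093, 0], [0, -0.0147, -0.0009, -0.0046, 0], [0, -0.0154, -0.0007, 0.0007, 0], [0, -0.0142, -0.0005, 0.0059, 0], [0, -0.0113, -0.0001, 0.0104, 0], [0, -0.0071, 0.0002, 0.0137, 0], [0, -0.002, 0.0005, 0.0152, 0], [0, 0.0033, 0.0008, 0.015, 0], [0, 0.0083, 0.001, 0.0129, 0], [0, 0.0122, 0.001, 0.0093, 0]]
```

Call:
servo_tool:
  targets:
    - [0, 0, 0, 0.002, 0]
    - [0, 0, 0, 0, 0]

```text
time_s: 9.03
position: [0.5852, -0.3031, 0.1465]
orientation: [-1.519, -0.045, -0.025]
wrist_force: [-4.5, -1.8, -2.0]
gripper_width: 0.223
```

```bash
python3 ck.py 1 20;python3 - <<'E'
from h import *
a=manip.capture("side")
save(a,"s10",(300,270,420,390),5)
E
```

```text
ang 5.7 r 0.0445 z 0.1465 F [-4.5 -1.8 -2. ] w 0.223
[[0, -0.0015, -0.0004, -0.0153, 0]]
```

View pics/s10.png

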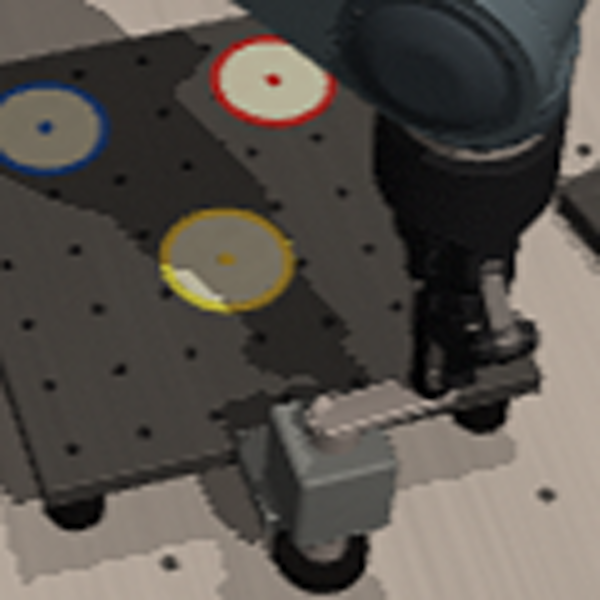

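Call:
servo_tool:
  targets:
    - [0.6, 0, 0, 0, 0]
    - [0.6, 0, 0, 0, 0]
    - [0.6, 0, 0, 0, 0]
    - [0.6, 0, -0.02, 0, 0]
    - [0.6, 0, -0.03, 0, 0]
    - [1, 0, -0.03, 0, 0]
    - [1, 0, -0.03, 0, 0]
    - [1, 0, 0, 0, 0]

```text
time_s: 9.75
position: [0.5801, -0.3117, 0.26]
orientation: [-1.52, -0.044, -0.032]
wrist_force: [0.2, -0.0, 1.4]
gripper_width: 0.989
```

Run:
```python
from h import *
s,Rm=tool();print(s["position"],s["qpos"].round(2),s["wrist_force"]);print(Rm.round(3))
a=manip.capture("side");b=manip.capture("top")
im=a["color"].copy()
t=np.linspace(0,2*np.pi,60)
def ov(z,col):
    pts=np.array([proj(a,[.5365+.022*np.cos(q),-.309+.022*np.sin(q),z]) for q in t])
    return pts
big=cv2.resize(im[340:400,330:400],None,fx=8,fy=8,interpolation=cv2.INTER_CUBIC)[:,:,::-1].copy()
for z,c in((0,(0,255,0)),(.01,(0,0,255))):
    pts=((ov(z,c)-(330,340)+.5)*8).astype(int);cv2.polylines(big,[pts],True,c,1)
cv2.imwrite("pics/s11.png",big)
save(b,"t11")
for c in("red","blue","yellow"):
    for n,p in(("s",a),("t",b)):
        for q in blobs(p,c)[:3]: print(c,n,q[:3], ray(p,q[1],.023).round(4))
```

```text
[ 0.58013219 -0.31169989  0.26003307] [-0.69  0.25  1.54  0.07  1.34 -2.28] [ 0.18062329 -0.00299527  1.4423931 ]
[[ 0.999  0.049 -0.009]
 [ 0.007  0.051  0.999]
 [ 0.049 -0.998  0.05 ]]
red s (192, (np.float64(293.5), np.float64(242.5)), (16, 16)) [0.4655 0.1534 0.023 ]
red s (115, (np.float64(354.0), np.float64(286.0)), (25, 19)) [ 0.5874 -0.042   0.023 ]
red t (226, (np.float64(272.5), np.float64(259.0)), (18, 17)) [0.4658 0.1531 0.023 ]
red t (155, (np.float64(356.5), np.float64(212.5)), (26, 26)) [ 0.5857 -0.0623  0.023 ]
blue s (12472, (np.float64(53.0), np.float64(108.0)), (107, 217)) [-0.2639  1.0529  0.023 ]
blue s (99, (np.float64(308.5), np.float64(295.0)), (26, 19)) [ 0.4655 -0.0489  0.023 ]
blue t (212, (np.float64(244.5), np.float64(197.5)), (16, 16)) [0.6256 0.2275 0.023 ]
blue t (148, (np.float64(360.5), np.float64(259.5)), (26, 26)) [ 0.4642 -0.071   0.023 ]
yellow s (156, (np.float64(282.0), np.float64(194.0)), (13, 15)) [0.4725 0.3774 0.023 ]
yellow s (94, (np.float64(346.5), np.float64(322.0)), (26, 21)) [ 0.5378 -0.1546  0.023 ]
yellow t (248, (np.float64(183.5), np.float64(256.0)), (18, 17)) [0.4737 0.3805 0.023 ]
yellow t (165, (np.float64(400.5), np.float64(233.5)), (26, 26)) [ 0.5308 -0.1744  0.023 ]
```

View pics/s11.png

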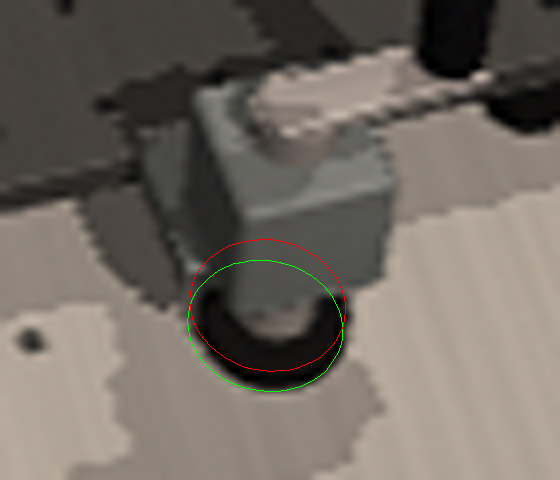

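View pics/t11.png

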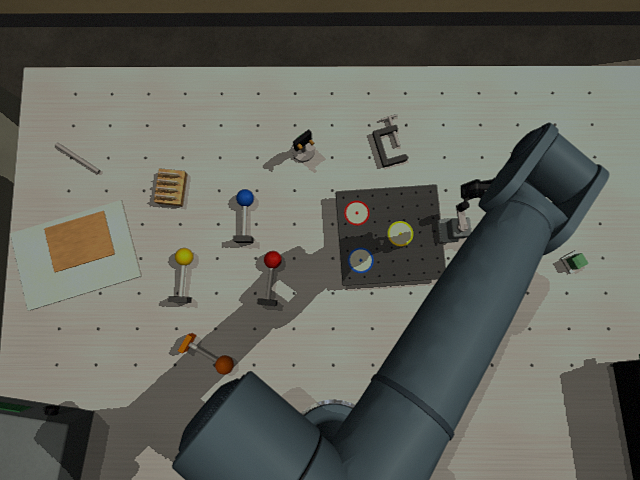

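Call:
servo_tool:
  targets:
    - [1, -0.003, 0.001, 0.02, 0]
    - [1, -0.006, 0.002, 0.038, 0]
    - [1, -0.006, 0.002, 0.038, 0]
    - [1, -0.006, 0.002, 0.038, 0]
    - [1, -0.006, 0.002, 0.038, 0]
    - [1, -0.006, 0.002, 0.038, 0]
    - [1, -0.006, 0.002, 0.038, 0]
    - [1, -0.006, 0.002, 0.038, 0]
    - [1, -0.006, 0.002, 0.038, 0]
    - [1, -0.006, 0.002, 0.038, 0]
    - [1, -0.006, 0.002, 0.038, 0]
    - [1, -0.006, 0.002, 0.038, 0]
    - [1, -0.006, 0.002, 0.038, 0]
    - [1, -0.006, 0.002, 0.038, 0]
    - [1, -0.006, 0.002, 0.036, 0]
    - [1, -0.006, 0.002, 0.03, 0]
    - [1, -0.005, 0.001, 0.02, 1.8]
    - [1, -0.002, 0, 0.01, 1.8]
    - [1, 0, 0, 0, 1.8]
    - [1, 0, 0, 0, 0]

```text
time_s: 11.52
position: [0.4564, 0.3278, 0.2209]
orientation: [-1.508, 0.083, -0.073]
wrist_force: [0.1, -0.0, -0.2]
gripper_width: 1.002
```

```bash
cat > st.py <<'E'
from h import *
import sys
# args: ball colour target xyz -> tool deltas
def to(tgt,show=True):
    s,Rm=tool();d=np.array(tgt)-s["position"];print("pos",s["position"].round(4),"F",s["wrist_force"].round(1),"w",round(s["gripper_width"],3),"t",round(s["time_s"],2),"q",s["qpos"].round(2));print("x",Rm[:,0].round(3),"y",Rm[:,1].round(3),"z",Rm[:,2].round(3));print("tool delta",(Rm.T@d).round(4))
if __name__=="__main__": to([float(v) for v in sys.argv[1:4]])
E
python3 st.py .473 .379 .031
python3 - <<'E'
from h import *
a=manip.capture("side");b=manip.capture("top")
save(a,"s12",(200,130,360,290),5);save(b,"t12",(130,170,310,320),4)
E
```

```text
pos [0.4564 0.3278 0.2209] F [ 0.1 -0.  -0.2] w 1.002 t 11.52 q [ 0.4   0.06  1.84  0.06  1.23 -1.09]
x [ 0.995 -0.1   -0.009] y [-0.003  0.061 -0.998] z [0.1   0.993 0.061]
tool delta [0.0132 0.1926 0.041 ]
```

View pics/s12.png

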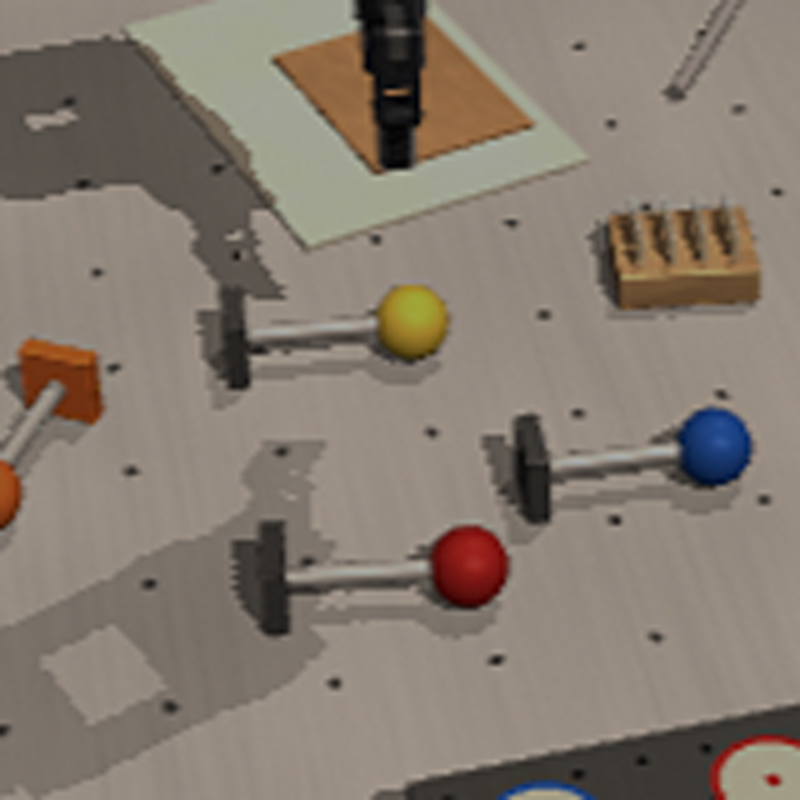

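View pics/t12.png

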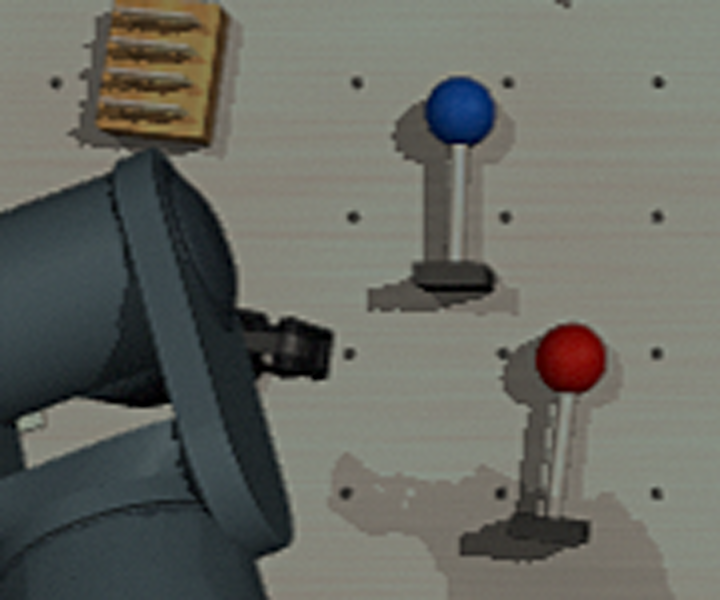

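Call:
servo_tool:
  targets:
    - [1, 0.004, 0.01, 0.014, 0]
    - [1, 0.005, 0.02, 0.016, 0]
    - [1, 0.002, 0.03, 0.008, 0]
    - [1, 0, 0.03, 0, 0]
    - [1, 0, 0.02, 0, 0]
    - [1, 0, 0.01, 0, 0]
    - [1, 0, 0, 0, 0]

```text
time_s: 12.2
position: [0.475, 0.3687, 0.0984]
orientation: [-1.507, 0.083, -0.078]
wrist_force: [-0.3, -0.2, -0.0]
gripper_width: 1.001
```

```bash
python3 st.py .473 .379 .034
python3 - <<'E'
from h import *
a=manip.capture("side")
save(a,"s13",(200,130,360,290),5)
E
```

```text
pos [0.475  0.3687 0.0984] F [-0.3 -0.2 -0. ] w 1.001 t 12.2 q [ 0.45  0.31  1.8   0.07  1.01 -1.05]
x [ 0.995 -0.103 -0.006] y [ 0.     0.062 -0.998] z [0.103 0.993 0.062]
tool delta [-0.0026  0.0649  0.006 ]
```

View pics/s13.png

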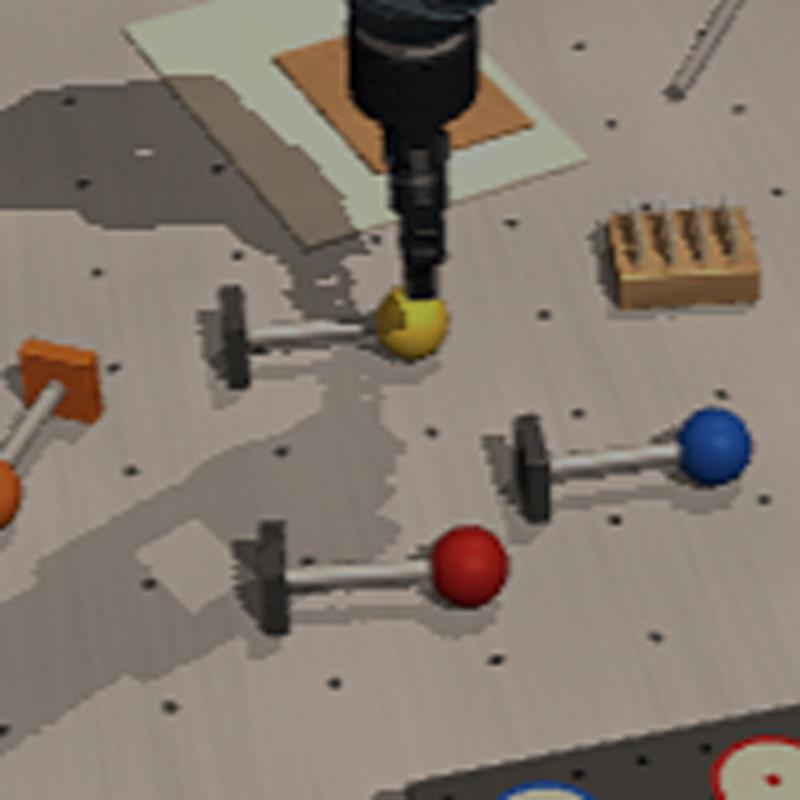

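Call:
servo_tool:
  targets:
    - [1, -0.0025, 0.01, 0.006, 0]
    - [1, 0, 0.02, 0, 0]
    - [1, 0, 0.02, 0, 0]
    - [1, 0, 0.01, 0, 0]
    - [1, 0, 0.002, 0, 0]
    - [1, 0, 0, 0, 0]

```text
time_s: 12.75
position: [0.4795, 0.3823, 0.0433]
orientation: [-1.498, 0.073, -0.091]
wrist_force: [1.3, 0.1, 0.0]
gripper_width: 1.0
```

```bash
python3 st.py .473 .379 .032
python3 - <<'E'
from h import *
a=manip.capture("side")
save(a,"s14",(230,150,330,230),8)
E
```

```text
pos [0.4795 0.3823 0.0433] F [1.3 0.1 0. ] w 1.0 t 12.75 q [ 0.47  0.41  1.79  0.07  0.9  -1.04]
x [ 0.994 -0.105  0.008] y [ 0.015  0.07  -0.997] z [0.104 0.992 0.071]
tool delta [-0.0062  0.011  -0.0048]
```

View pics/s14.png

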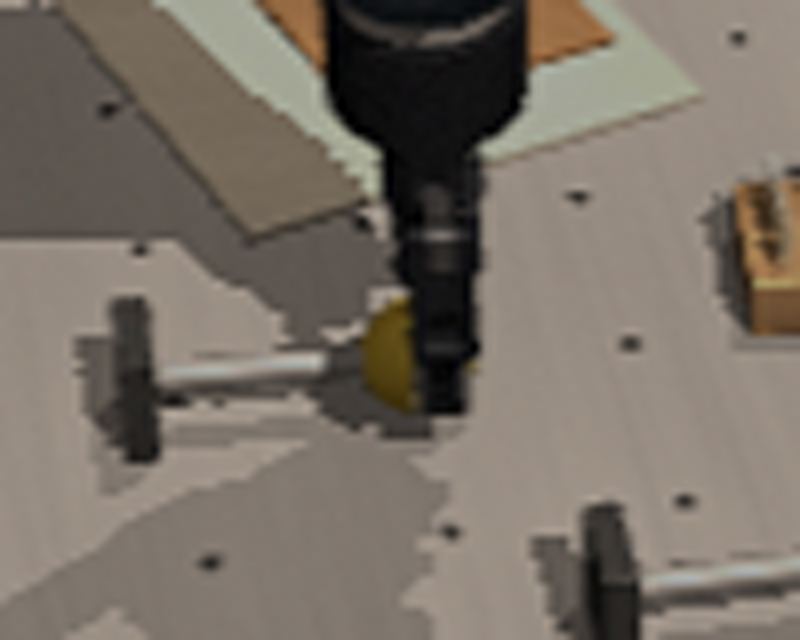

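Call:
servo_tool:
  targets:
    - [1, -0.006, 0.005, -0.004, 0]
    - [1, -0.002, 0.004, 0, 0]
    - [1, 0, 0, 0, 0]

```text
time_s: 13.05
position: [0.4727, 0.3807, 0.037]
orientation: [-1.495, 0.068, -0.095]
wrist_force: [-0.7, 0.1, -0.7]
gripper_width: 1.003
```

```bash
python3 st.py .473 .379 .032
python3 - <<'E'
from h import *
a=manip.capture("side")
save(a,"s15",(230,150,330,230),8)
E
```

```text
pos [0.4727 0.3807 0.037 ] F [-0.7  0.1 -0.7] w 1.003 t 13.05 q [ 0.47  0.41  1.81  0.07  0.88 -1.04]
x [ 0.994 -0.105  0.013] y [ 0.021  0.073 -0.997] z [0.104 0.992 0.075]
tool delta [ 0.0004  0.0048 -0.002 ]
```

View pics/s15.png

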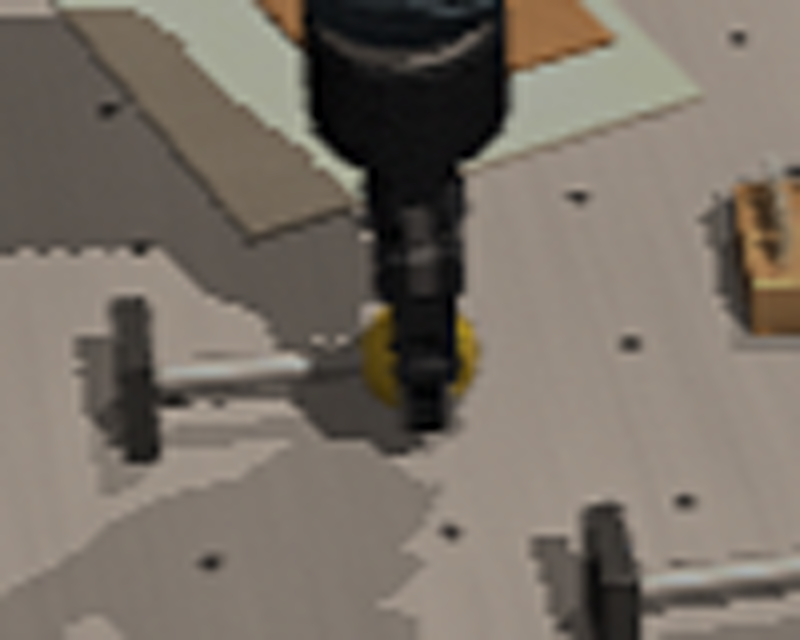

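Call:
servo_tool:
  targets:
    - [1, -0.001, 0.006, -0.001, 0]
    - [0.4, 0, 0, 0, 0]
    - [0.4, 0, 0, 0, 0]
    - [0.4, 0, 0, 0, 0]
    - [0.4, 0, 0, 0, 0]
    - [0.4, 0, 0, 0, 0]
  force: 30

```text
time_s: 13.6
position: [0.4723, 0.3805, 0.0319]
orientation: [-1.494, 0.067, -0.096]
wrist_force: [-1.1, -0.5, 0.2]
gripper_width: 0.518
```

```bash
python3 st.py .473 .379 .032
python3 - <<'E'
from h import *
a=manip.capture("side")
save(a,"s16",(230,150,330,230),8)
E
```

```text
pos [0.4723 0.3805 0.0319] F [-1.1 -0.5  0.2] w 0.518 t 13.6 q [ 0.47  0.41  1.81  0.07  0.87 -1.04]
x [ 0.994 -0.105  0.015] y [ 0.022  0.074 -0.997] z [0.103 0.992 0.075]
tool delta [ 0.0008 -0.0002 -0.0014]
```

View pics/s16.png

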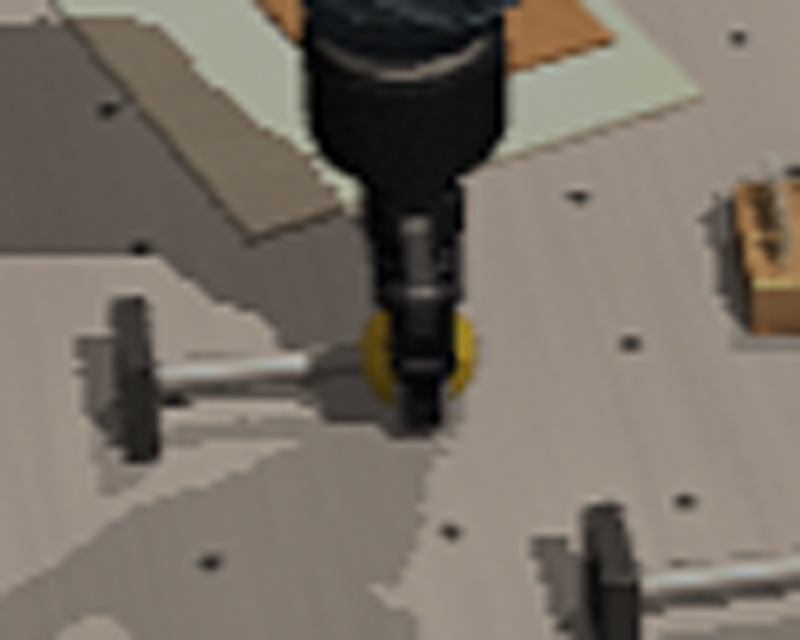

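Call:
servo_tool:
  targets:
    - [0.4, 0, -0.01, 0, 0]
    - [0.4, 0, -0.02, 0, 0]
    - [0.4, 0, -0.02, 0, 0]
    - [0.4, 0, -0.02, 0, 0]
    - [0.4, 0, -0.02, 0, 0]
    - [0.4, 0, -0.02, 0, 0]
    - [0.4, 0, -0.02, 0, 0]
    - [0.4, 0, -0.01, 0, 0]
    - [0.4, 0, 0, 0, 0]
    - [0.4, 0, 0, 0, 0]
    - [0.4, 0, 0, 0, 0]
    - [0.4, 0, 0, 0, 0]
  force: 20

```text
time_s: 14.65
position: [0.4642, 0.3669, 0.1738]
orientation: [-1.501, 0.075, -0.088]
wrist_force: [0.7, -0.1, -2.0]
gripper_width: 0.519
```

```bash
python3 st.py .529 -.17 .26
python3 - <<'E'
from h import *
a=manip.capture("side");b=manip.capture("top")
save(a,"s17",(200,90,340,230),5);save(b,"t17")
E
```

```text
pos [0.4642 0.3669 0.1738] F [ 0.7 -0.1 -2. ] w 0.519 t 14.65 q [ 0.46  0.17  1.8   0.06  1.13 -1.04]
x [ 0.994 -0.105  0.005] y [ 0.012  0.067 -0.998] z [0.105 0.992 0.068]
tool delta [ 0.1213 -0.1213 -0.5201]
```

View pics/s17.png

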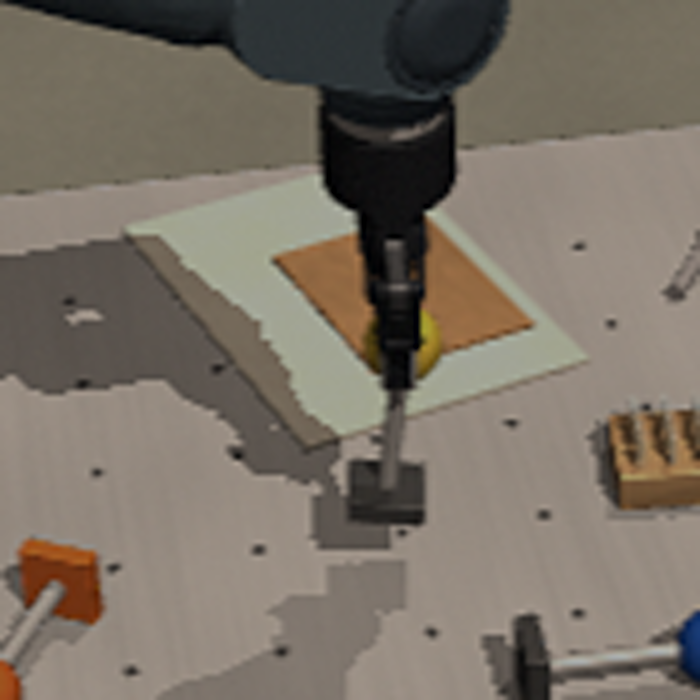

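View pics/t17.png

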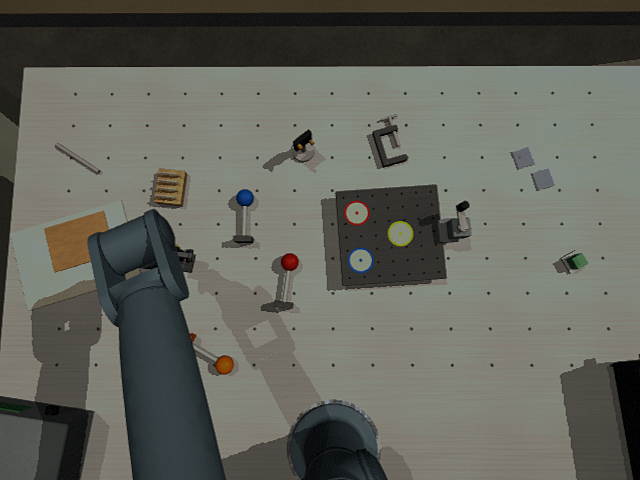

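Call:
servo_tool:
  targets:
    - [0.4, 0, 0, 0, 0]
    - [0.4, 0, 0, 0, 0]
    - [0.4, 0, -0.015, 0, 0]
    - [0.4, 0.002, -0.02, -0.01, 0]
    - [0.4, 0.004, -0.013, -0.02, 0]
    - [0.4, 0.007, -0.003, -0.03, 0]
    - [0.4, 0.008, -0.002, -0.035, 0]
    - [0.4, 0.008, -0.002, -0.035, 0]
    - [0.4, 0.008, -0.002, -0.035, 0]
    - [0.4, 0.008, -0.002, -0.035, 0]
    - [0.4, 0.008, -0.002, -0.035, 0]
    - [0.4, 0.008, -0.002, -0.035, 0]
    - [0.4, 0.008, -0.002, -0.035, 0]
    - [0.4, 0.008, -0.002, -0.035, 0]
    - [0.4, 0.008, -0.002, -0.035, 0]
    - [0.4, 0.008, -0.002, -0.03, 0]
    - [0.4, 0.006, -0.002, -0.02, 0]
    - [0.4, 0.004, 0, -0.01, 0]
    - [0.4, 0, 0, 0, 0]
    - [0.4, 0, 0, 0, 0]
  force: 60

```text
time_s: 16.42
position: [0.5206, -0.1004, 0.2133]
orientation: [-1.505, 0.078, -0.08]
wrist_force: [-1.1, 1.0, -2.7]
gripper_width: 0.506
```

```bash
python3 st.py .529 -.17 .22
python3 - <<'E'
from h import *
a=manip.capture("side");b=manip.capture("top")
save(a,"s18",(270,200,430,380),4);save(b,"t18",(230,150,500,320),3)
print(blobs(a,"yellow"),blobs(b,"yellow"))
E
```

```text
pos [ 0.5206 -0.1004  0.2133] F [-1.1  1.  -2.7] w 0.506 t 16.42 q [-0.43  0.01  1.9   0.06  1.26 -1.92]
x [ 0.995 -0.101 -0.002] y [ 0.005  0.064 -0.998] z [0.101 0.993 0.064]
tool delta [ 0.0154 -0.0112 -0.0678]
[(126, (np.float64(345.5), np.float64(322.0)), (28, 21), array([344.7, 322. ])), (45, (np.float64(332.0), np.float64(254.5)), (5, 14), array([332. , 254.2]))] []
```

View pics/s18.png

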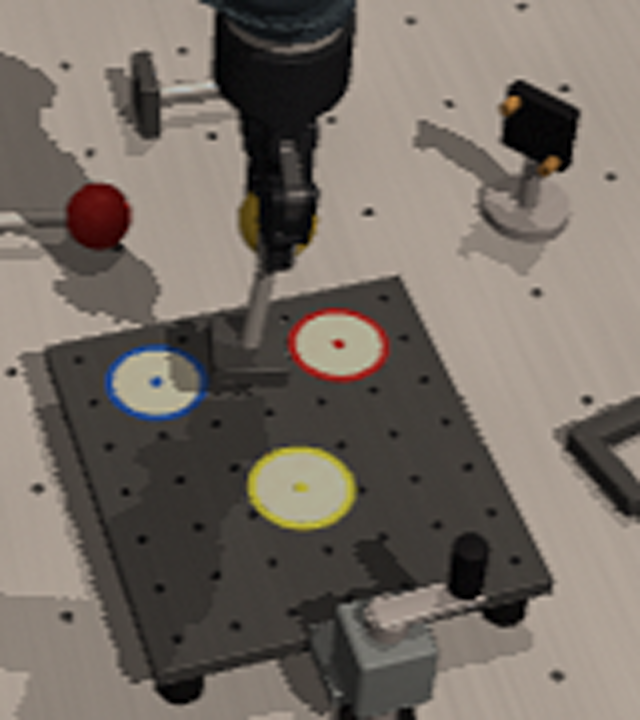

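View pics/t18.png

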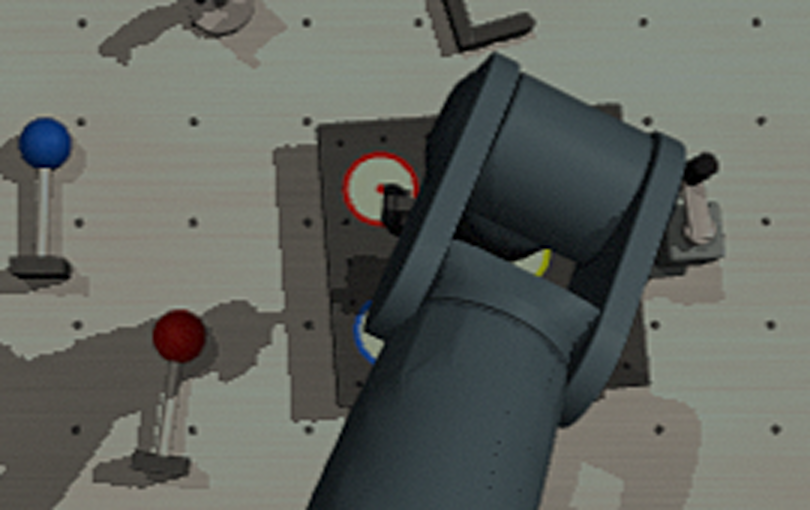

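Run:
```python
from h import *
a=manip.capture("side")
for z in(.205,.09): print(((proj(a,[.5206,-.1,z])-(270,200))*4).round())
```

```text
[269. 215.]
[261. 352.]
```

Call:
servo_tool:
  targets:
    - [0.4, 0.003, -0.001, -0.012, 0]
    - [0.4, 0.004, -0.001, -0.018, 0]
    - [0.4, 0.004, -0.001, -0.018, 0]
    - [0.4, 0.003, 0, -0.01, 0]
    - [0.4, 0, 0, 0, 0]
    - [0.4, 0, 0, 0, 0]
  force: 20

```text
time_s: 17.07
position: [0.5295, -0.157, 0.2124]
orientation: [-1.505, 0.069, -0.071]
wrist_force: [-0.2, 0.2, -2.2]
gripper_width: 0.506
```

```bash
python3 st.py .529 -.17 .22
python3 - <<'E'
from h import *
a=manip.capture("side")
save(a,"s19",(290,220,410,380),5)
s=manip.sense();p=s["position"]
for z in(p[2]-.006,p[2]-.121): print(((proj(a,[p[0],p[1],z])-(290,220))*5).round())
E
```

```text
pos [ 0.5295 -0.157   0.2124] F [-0.2  0.2 -2.2] w 0.506 t 17.07 q [-0.52  0.07  1.84  0.06  1.26 -2.02]
x [ 0.996 -0.09  -0.002] y [ 0.004  0.065 -0.998] z [0.09  0.994 0.065]
tool delta [ 0.0007 -0.0084 -0.0125]
[286. 250.]
[274. 422.]
```

View pics/s19.png

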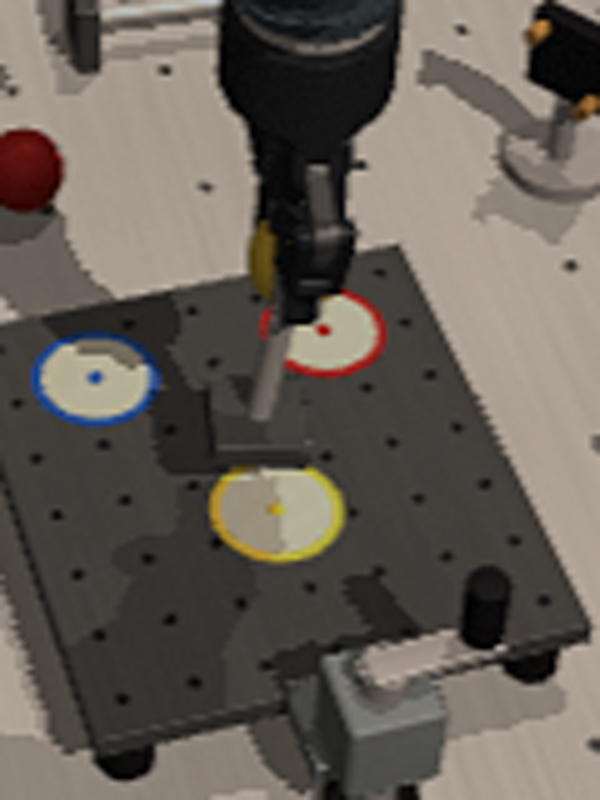

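Call:
servo_tool:
  targets:
    - [0.4, 0, 0.004, -0.007, 0]
    - [0.4, 0, 0.008, -0.006, 0]
    - [0.4, 0, 0.008, -0.001, 0]
    - [0.4, 0, 0.006, 0, 0]
    - [0.4, 0, 0.003, 0, 0]
    - [0.4, 0, 0, 0, 0]
    - [0.4, 0, 0, 0, 0]
  force: 20

```text
time_s: 17.7
position: [0.5271, -0.167, 0.1777]
orientation: [-1.503, 0.069, -0.066]
wrist_force: [-0.1, 0.2, -2.6]
gripper_width: 0.505
```

```bash
python3 st.py .529 -.17 .169
python3 - <<'E'
from h import *
a=manip.capture("side")
save(a,"s20",(290,220,410,380),5)
E
```

```text
pos [ 0.5271 -0.167   0.1777] F [-0.1  0.2 -2.6] w 0.505 t 17.7 q [-0.54  0.12  1.86  0.06  1.2  -2.04]
x [ 0.996 -0.086 -0.005] y [ 0.001  0.067 -0.998] z [0.086 0.994 0.067]
tool delta [ 0.0022  0.0085 -0.0034]
```

View pics/s20.png

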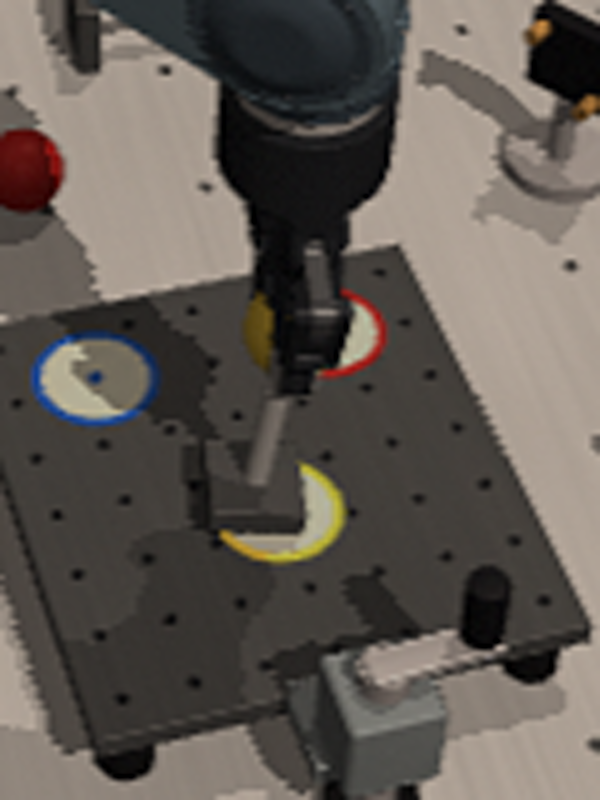

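Call:
servo_tool:
  targets:
    - [0.4, 0.004, 0, -0.005, 0]
    - [0.4, 0.003, 0, -0.004, 0]
    - [0.4, 0, 0, 0, 0]
    - [0.4, 0, 0, 0, 0]

```text
time_s: 18.08
position: [0.5347, -0.1777, 0.1782]
orientation: [-1.504, 0.067, -0.067]
wrist_force: [-0.2, -0.1, -3.0]
gripper_width: 0.505
```

```bash
python3 st.py .535 -.177 .169
python3 - <<'E'
from h import *
a=manip.capture("side")
s=manip.sense();p=s["position"]
im=cv2.resize(a["color"][220:380,290:410],None,fx=5,fy=5,interpolation=cv2.INTER_CUBIC)[:,:,::-1].copy()
# draw the expected foot underside square at mark at z=.05
cv2.imwrite("pics/s21.png",im)
E
```

```text
pos [ 0.5347 -0.1777  0.1782] F [-0.2 -0.1 -3. ] w 0.505 t 18.08 q [-0.55  0.14  1.83  0.06  1.2  -2.05]
x [ 0.996 -0.086 -0.003] y [ 0.003  0.066 -0.998] z [0.086 0.994 0.066]
tool delta [0.0002 0.0092 0.0002]
```

View pics/s21.png

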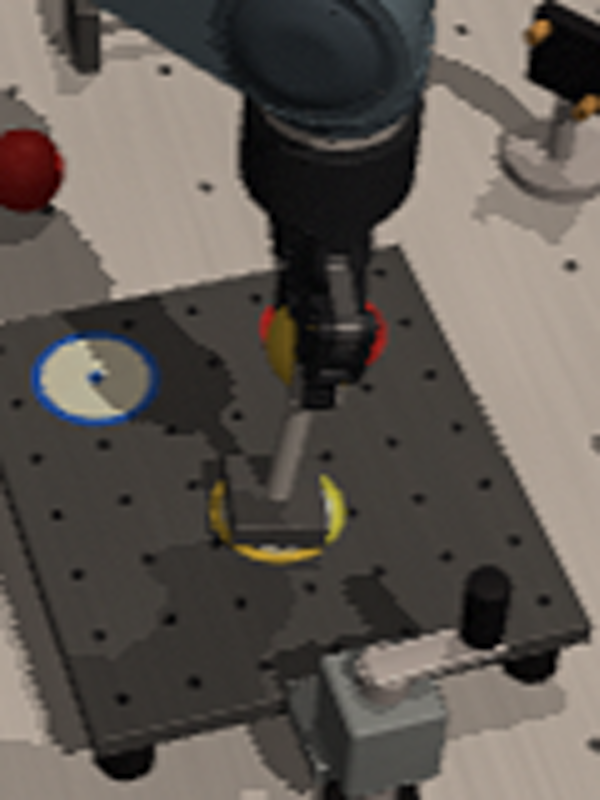

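Foot is now nearly concentric with the yellow ring, centre about (278,510). Lower to contact.

Call:
servo_tool:
  targets:
    - [0.4, 0, 0.004, 0, 0]
    - [0.4, 0, 0.003, 0, 0]
    - [0.4, 0, 0.002, 0, 0]
    - [0.4, 0, 0, 0, 0]

```text
time_s: 18.47
position: [0.5375, -0.1782, 0.1735]
orientation: [-1.506, 0.061, -0.073]
wrist_force: [-0.1, 0.1, -2.3]
gripper_width: 0.513
```

```bash
python3 st.py .535 -.177 .169
python3 - <<'E'
from h import *
save(manip.capture("side"),"s22",(290,220,410,380),5)
E
```

```text
pos [ 0.5375 -0.1782  0.1735] F [-0.1  0.1 -2.3] w 0.513 t 18.47 q [-0.54  0.15  1.83  0.06  1.19 -2.05]
x [ 0.996 -0.086  0.005] y [ 0.01   0.063 -0.998] z [0.086 0.994 0.064]
tool delta [-0.0026  0.0046  0.0007]
```

View pics/s22.png

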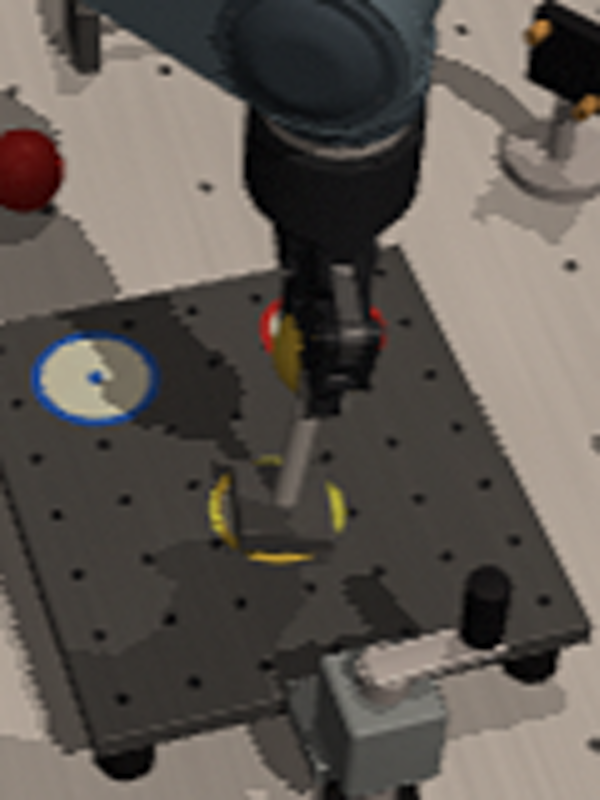

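Call:
servo_tool:
  targets:
    - [0.4, -0.002, 0.003, 0, 0]
    - [0.4, 0, 0.003, 0, 0]
    - [0.4, 0, 0.002, 0, 0]
    - [0.4, 0, 0, 0, 0]

```text
time_s: 18.85
position: [0.5399, -0.1786, 0.1733]
orientation: [-1.509, 0.052, -0.082]
wrist_force: [-0.1, 0.6, -3.1]
gripper_width: 0.506
```

```bash
python3 st.py .532 -.174 .169
python3 - <<'E'
from h import *
save(manip.capture("side"),"s23",(290,220,410,380),5)
E
```

```text
pos [ 0.5399 -0.1786  0.1733] F [-0.1  0.6 -3.1] w 0.506 t 18.85 q [-0.54  0.15  1.83  0.07  1.18 -2.06]
x [ 0.996 -0.086  0.017] y [ 0.022  0.06  -0.998] z [0.085 0.994 0.062]
tool delta [-0.0083  0.0044  0.0037]
```

View pics/s23.png

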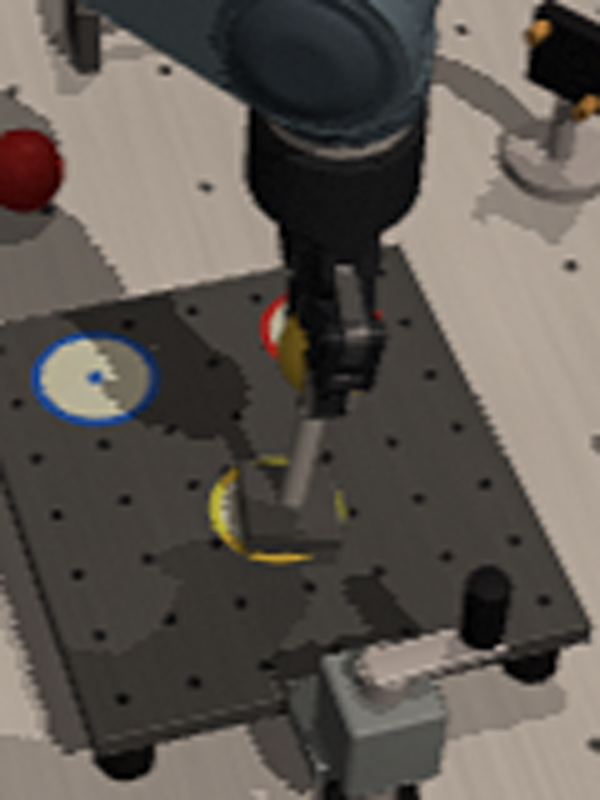

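Call:
servo_tool:
  targets:
    - [0.4, -0.007, 0.01, 0.002, 0]
    - [0.4, 0, 0, 0, 0]
    - [0.4, 0, 0, 0, 0]

```text
time_s: 19.15
position: [0.5408, -0.1797, 0.1759]
orientation: [-1.519, 0.034, -0.1]
wrist_force: [0.3, 0.4, -3.2]
gripper_width: 0.506
```

```bash
python3 st.py .532 -.176 .167
python3 - <<'E'
from h import *
save(manip.capture("side"),"s24",(290,220,410,380),5)
E
```

```text
pos [ 0.5408 -0.1797  0.1759] F [ 0.3  0.4 -3.2] w 0.506 t 19.15 q [-0.55  0.13  1.84  0.07  1.15 -2.06]
x [ 0.995 -0.087  0.04 ] y [ 0.044  0.049 -0.998] z [0.085 0.995 0.052]
tool delta [-0.0094  0.0087  0.0025]
```

View pics/s24.png

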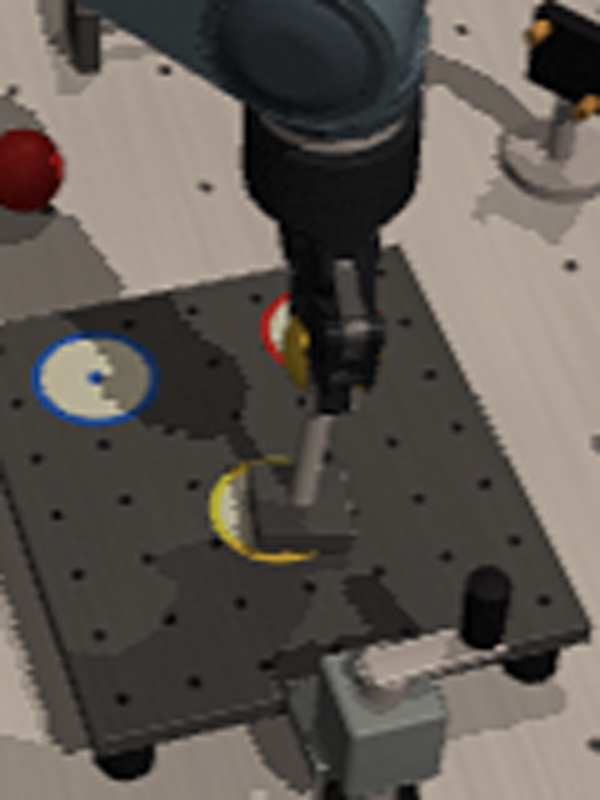

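Call:
servo_tool:
  targets:
    - [0.4, 0, -0.004, 0, 0]
    - [0.4, 0, -0.004, 0, 0]
    - [0.4, 0, -0.004, 0, 0]
    - [0.4, 0, -0.004, 0, 0]
    - [0.4, 0, 0, 0, 0]

```text
time_s: 19.62
position: [0.5356, -0.1782, 0.1858]
orientation: [-1.513, 0.045, -0.09]
wrist_force: [0.7, -0.4, -4.0]
gripper_width: 0.506
```

```bash
python3 st.py .529 -.176 .19
python3 - <<'E'
from h import *
print(manip.sense()["effort"].round(2))
save(manip.capture("side"),"s25",(290,220,410,380),5)
E
```

```text
pos [ 0.5356 -0.1782  0.1858] F [ 0.7 -0.4 -4. ] w 0.506 t 19.62 q [-0.55  0.12  1.84  0.07  1.19 -2.06]
x [ 0.996 -0.087  0.026] y [ 0.031  0.056 -0.998] z [0.085 0.995 0.058]
tool delta [-0.0067 -0.0043  0.0018]
[  0.05 -36.45 -31.15   0.18   0.14   0.  ]
```

View pics/s25.png

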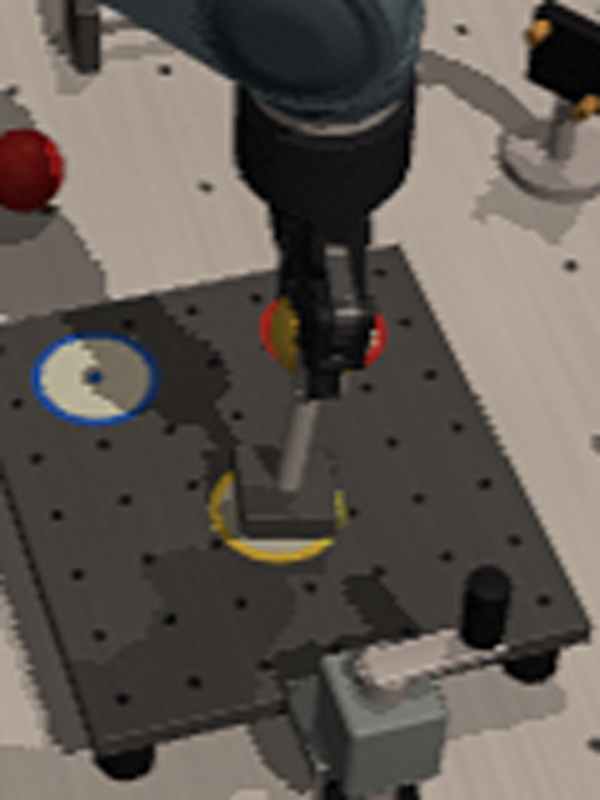

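Call:
servo_tool:
  targets:
    - [0.4, -0.004, 0.009, 0, 0]
    - [0.4, -0.003, 0.01, 0, 0]
    - [0.4, 0, 0, 0, 0]

```text
time_s: 19.92
position: [0.532, -0.1782, 0.1708]
orientation: [-1.517, 0.038, -0.097]
wrist_force: [-0.0, 0.9, -3.3]
gripper_width: 0.503
```

```bash
python3 st.py .531 -.176 .167
python3 - <<'E'
from h import *
print(manip.sense()["effort"].round(2))
save(manip.capture("side"),"s26",(290,220,410,380),5)
E
```

```text
pos [ 0.532  -0.1782  0.1708] F [-0.   0.9 -3.3] w 0.503 t 19.92 q [-0.55  0.12  1.86  0.07  1.15 -2.07]
x [ 0.996 -0.087  0.035] y [ 0.04   0.051 -0.998] z [0.085 0.995 0.054]
tool delta [-0.0013  0.0039  0.0019]
[ -0.   -37.35 -31.96   0.22   0.12  -0.  ]
```

View pics/s26.png

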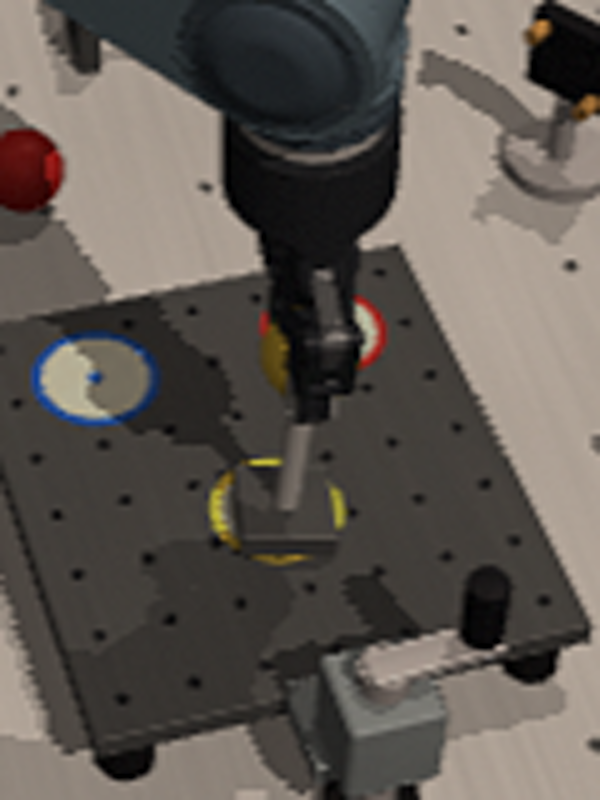

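Run:
```python
from h import *
a=manip.capture("side")
c,s=np.cos(-.09),np.sin(-.09)
for z in(.045,.059):
  print(z,[((proj(a,[.529+c*u-s*v,-.170+s*u+c*v,z])-(290,220)+.5)*5).round().tolist() for u,v in((-.023,-.023),(.023,-.023),(.023,.023),(-.023,.023))])
print((proj(a,[.529,-.17,.045])-(290,220)+.5)*5)
```

```text
0.045 [[238.0, 552.0], [334.0, 543.0], [317.0, 469.0], [223.0, 478.0]]
0.059 [[239.0, 533.0], [335.0, 524.0], [318.0, 450.0], [224.0, 459.0]]
[277.65688587 510.02134915]
```

Call:
servo_tool:
  targets:
    - [0.4, -0.003, 0.007, 0.001, 0]
    - [0.4, 0, 0, 0, 0]

```text
time_s: 20.18
position: [0.5337, -0.1789, 0.1716]
orientation: [-1.521, 0.029, -0.106]
wrist_force: [-0.2, 0.1, -3.6]
gripper_width: 0.509
```

```bash
python3 st.py .531 -.176 .167
python3 - <<'E'
from h import *
save(manip.capture("side"),"s27",(290,220,410,380),5)
E
```

```text
pos [ 0.5337 -0.1789  0.1716] F [-0.2  0.1 -3.6] w 0.509 t 20.18 q [-0.55  0.12  1.87  0.07  1.14 -2.07]
x [ 0.995 -0.087  0.047] y [ 0.051  0.046 -0.998] z [0.085 0.995 0.05 ]
tool delta [-0.0031  0.0046  0.0025]
```

View pics/s27.png

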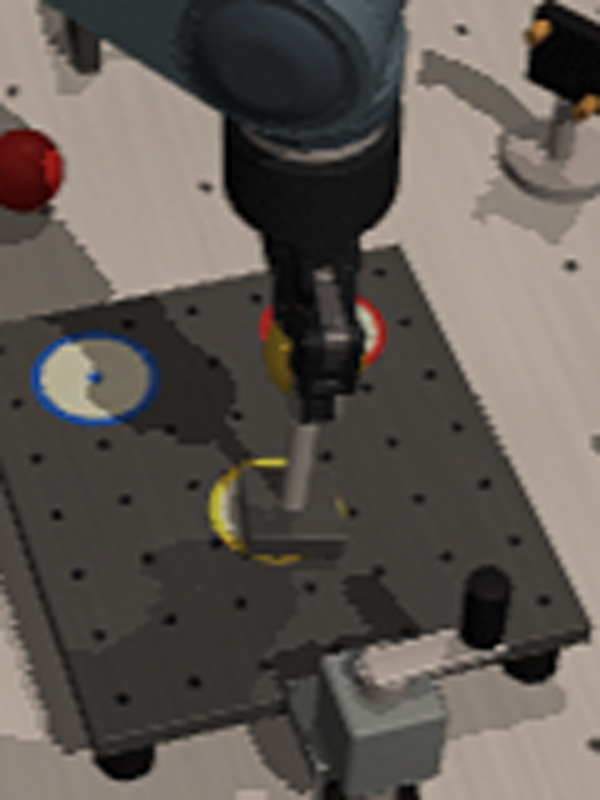

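Call:
servo_tool:
  targets:
    - [0.4, -0.005, 0.007, 0.001, 0]
    - [0.4, -0.003, 0.007, 0.001, 0]
    - [0.4, 0, 0, 0, 0]

```text
time_s: 20.48
position: [0.5344, -0.1797, 0.171]
orientation: [-1.529, 0.012, -0.123]
wrist_force: [-1.2, -0.4, -4.0]
gripper_width: 0.506
```

```bash
python3 st.py .531 -.176 .167
python3 - <<'E'
from h import *
save(manip.capture("side"),"s28",(290,220,410,380),5)
E
```

```text
pos [ 0.5344 -0.1797  0.171 ] F [-1.2 -0.4 -4. ] w 0.506 t 20.48 q [-0.55  0.11  1.88  0.08  1.11 -2.07]
x [ 0.994 -0.087  0.069] y [ 0.073  0.037 -0.997] z [0.084 0.996 0.043]
tool delta [-0.004   0.0039  0.0032]
```

View pics/s28.png

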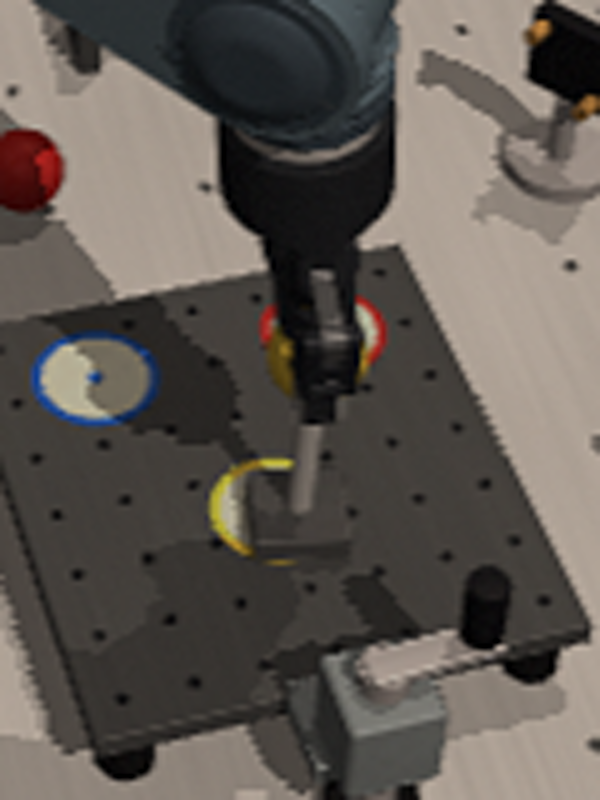

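Call:
servo_tool:
  targets:
    - [0.4, 0, -0.003, 0, 0]
    - [0.4, 0, -0.003, 0, 0]
    - [0.4, 0, -0.003, 0, 0]
    - [0.4, 0, -0.003, 0, 0]
    - [0.4, 0, -0.003, 0, 0]
    - [0.4, 0, -0.003, 0, 0]
    - [0.4, 0, 0, 0, 0]

```text
time_s: 21.12
position: [0.5273, -0.1774, 0.1803]
orientation: [-1.522, 0.025, -0.11]
wrist_force: [0.4, -0.6, -3.0]
gripper_width: 0.508
```

```bash
python3 st.py .531 -.176 .167
```

```text
pos [ 0.5273 -0.1774  0.1803] F [ 0.4 -0.6 -3. ] w 0.508 t 21.12 q [-0.56  0.09  1.88  0.07  1.15 -2.07]
x [ 0.995 -0.087  0.053] y [ 0.057  0.045 -0.997] z [0.085 0.995 0.049]
tool delta [0.0029 0.0136 0.0011]
```

Call:
servo_tool:
  targets:
    - [0.4, -0.001, 0.014, 0, 0]
    - [0.4, -0.002, 0.01, 0, 0]
    - [0.4, 0, 0, 0, 0]

```text
time_s: 21.37
position: [0.5324, -0.1801, 0.1684]
orientation: [-1.53, 0.011, -0.124]
wrist_force: [0.8, 0.7, -3.9]
gripper_width: 0.506
```

```bash
python3 st.py .531 -.176 .167
python3 - <<'E'
from h import *
save(manip.capture("side"),"s29",(290,220,410,380),5)
E
```

```text
pos [ 0.5324 -0.1801  0.1684] F [ 0.8  0.7 -3.9] w 0.506 t 21.37 q [-0.56  0.11  1.89  0.08  1.1  -2.08]
x [ 0.994 -0.087  0.07 ] y [ 0.074  0.036 -0.997] z [0.084 0.996 0.042]
tool delta [-0.0018  0.0014  0.0039]
```

View pics/s29.png

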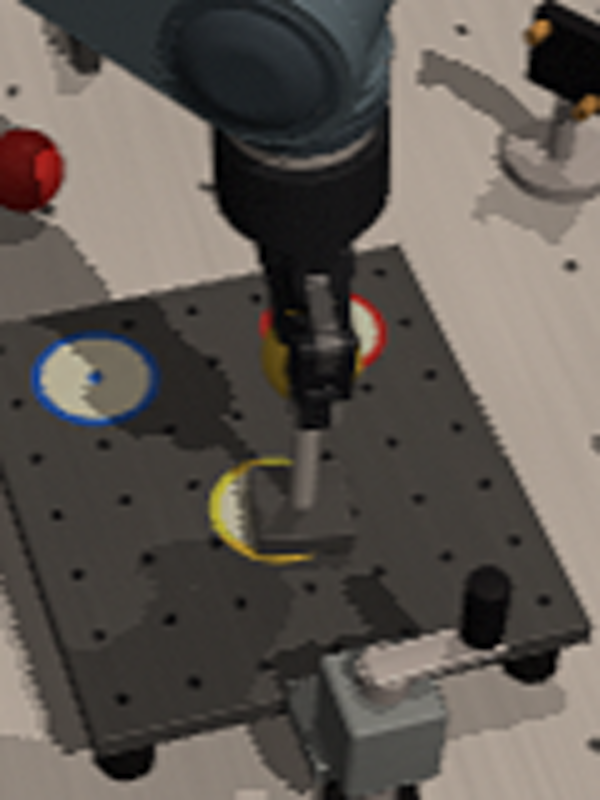

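Call:
servo_tool:
  targets:
    - [0.4, -0.009, 0, 0.004, 0]
    - [0.4, -0.002, 0, 0, 0]
    - [0.4, 0, 0, 0, 0]

```text
time_s: 21.67
position: [0.5207, -0.1744, 0.1675]
orientation: [-1.53, 0.011, -0.123]
wrist_force: [-0.3, 0.0, -2.4]
gripper_width: 0.506
```

```bash
python3 st.py .529 -.173 .167
python3 - <<'E'
from h import *
save(manip.capture("side"),"s30",(290,220,410,380),5)
E
```

```text
pos [ 0.5207 -0.1744  0.1675] F [-0.3  0.  -2.4] w 0.506 t 21.67 q [-0.56  0.08  1.92  0.08  1.1  -2.08]
x [ 0.994 -0.087  0.07 ] y [ 0.074  0.036 -0.997] z [0.084 0.996 0.042]
tool delta [0.008  0.0012 0.0021]
```

View pics/s30.png

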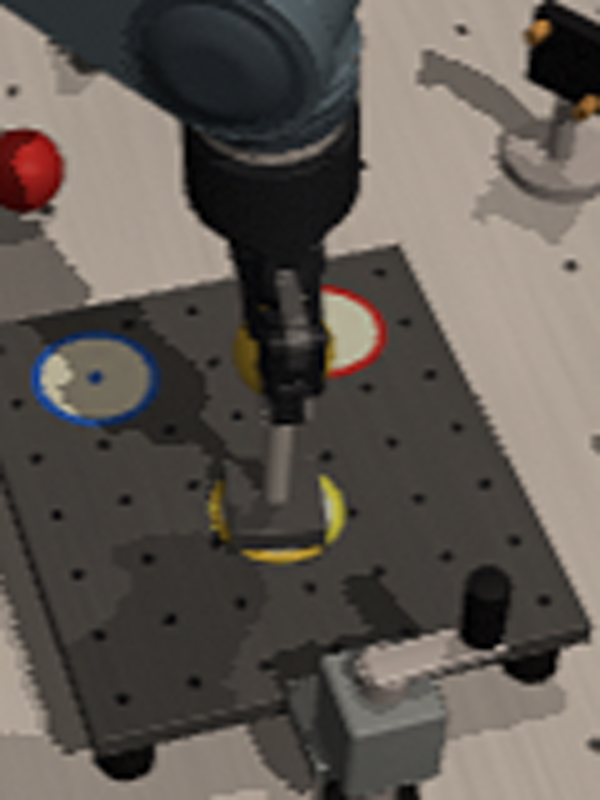

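Call:
servo_tool:
  targets:
    - [0.6, 0, 0, 0, 0]
    - [0.6, 0, 0, 0, 0]
    - [0.9, 0, 0, 0, 0]
    - [0.9, 0, 0, 0, 0]

```text
time_s: 22.05
position: [0.5206, -0.1741, 0.1671]
orientation: [-1.529, 0.011, -0.123]
wrist_force: [-0.7, -0.0, 0.0]
gripper_width: 0.86
```

```bash
python3 st.py .529 -.173 .167
python3 - <<'E'
from h import *
save(manip.capture("side"),"s31",(290,220,410,380),5)
E
```

```text
pos [ 0.5206 -0.1741  0.1671] F [-0.7 -0.   0. ] w 0.86 t 22.05 q [-0.56  0.08  1.92  0.08  1.1  -2.08]
x [ 0.994 -0.087  0.07 ] y [ 0.073  0.037 -0.997] z [0.084 0.996 0.043]
tool delta [0.0083 0.0008 0.0018]
```

View pics/s31.png

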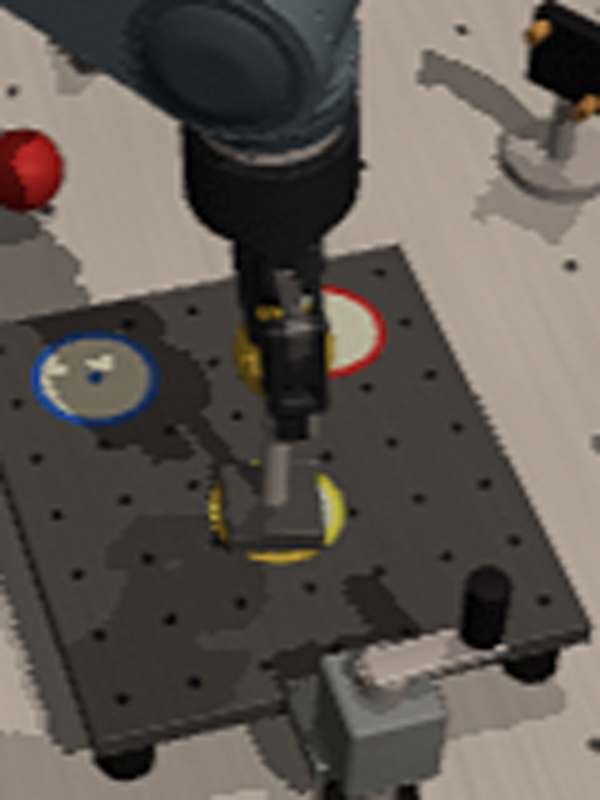

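Call:
servo_tool:
  targets:
    - [1, 0, -0.015, 0, 0]
    - [1, 0, -0.02, 0, 0]
    - [1, 0, -0.02, 0, 0]
    - [1, 0, -0.02, 0, 0]
    - [1, 0, -0.01, 0, 0]
    - [1, 0, -0.003, 0, 0]
    - [1, 0, -0.003, 0, 0]
    - [1, 0, -0.003, 0, 0]
    - [1, 0, -0.003, 0, 0]
    - [1, 0, -0.003, 0, 0]
    - [1, 0, -0.003, 0, 0]
    - [1, 0, -0.003, 0, 0]
    - [1, 0, -0.003, 0, 0]
    - [1, 0, -0.003, 0, 0]
    - [1, 0, -0.003, 0, 0]
    - [1, 0, -0.003, 0, 0]
    - [1, 0, -0.003, 0, 0]

```text
time_s: 23.52
position: [0.5099, -0.1778, 0.2882]
orientation: [-1.524, 0.019, -0.116]
wrist_force: [0.0, -0.7, -0.7]
gripper_width: 1.001
```

```bash
python3 st.py .529 -.173 .167
python3 - <<'E'
from h import *
a=manip.capture("side");b=manip.capture("top");save(a,"s32");save(b,"t32")
for c in("red","blue","yellow"):
    for n,p in(("s",a),("t",b)):
        for q in blobs(p,c)[:4]: print(c,n,q[:3], ray(p,q[1],.023).round(4),ray(p,q[1],.16).round(4))
E
```

```text
pos [ 0.5099 -0.1778  0.2882] F [ 0.  -0.7 -0.7] w 1.001 t 23.52 q [-0.58 -0.07  1.83  0.07  1.34 -2.08]
x [ 0.994 -0.087  0.06 ] y [ 0.064  0.042 -0.997] z [0.085 0.995 0.048]
tool delta [0.0113 0.1223 0.0007]
red s (201, (np.float64(294.5), np.float64(253.5)), (16, 16)) [0.4597 0.109  0.023 ] [ 0.4337 -0.0331  0.16  ]
red s (68, (np.float64(356.0), np.float64(286.0)), (21, 19)) [ 0.5925 -0.0431  0.023 ] [ 0.55   -0.1664  0.16  ]
red t (226, (np.float64(289.5), np.float64(261.0)), (18, 17)) [0.4606 0.1098 0.023 ] [0.4507 0.1015 0.16  ]
red t (154, (np.float64(356.5), np.float64(212.5)), (26, 26)) [ 0.5857 -0.0623  0.023 ] [ 0.5604 -0.0495  0.16  ]
blue s (8804, (np.float64(52.5), np.float64(108.0)), (106, 217)) [-0.2657  1.0533  0.023 ] [-0.202   0.7942  0.16  ]
blue s (98, (np.float64(308.5), np.float64(295.0)), (26, 19)) [ 0.4655 -0.0489  0.023 ] [ 0.4387 -0.1715  0.16  ]
blue t (208, (np.float64(244.5), np.float64(197.5)), (16, 16)) [0.6256 0.2275 0.023 ] [0.5955 0.2048 0.16  ]
blue t (149, (np.float64(360.5), np.float64(259.5)), (26, 26)) [ 0.4642 -0.071   0.023 ] [ 0.4538 -0.0571  0.16  ]
yellow s (299, (np.float64(346.5), np.float64(289.5)), (20, 20)) [ 0.5652 -0.0501  0.023 ] [ 0.5261 -0.1725  0.16  ]
yellow s (29, (np.float64(356.0), np.float64(321.5)), (7, 14)) [ 0.5609 -0.1578  0.023 ] [ 0.5223 -0.2669  0.16  ]
yellow s (26, (np.float64(346.5), np.float64(331.0)), (14, 3)) [ 0.5307 -0.1816  0.023 ] [ 0.4958 -0.2878  0.16  ]
yellow t (75, (np.float64(396.0), np.float64(234.0)), (17, 25)) [ 0.5296 -0.1628  0.023 ] [ 0.5112 -0.1377  0.16  ]
yellow t (72, (np.float64(407.5), np.float64(233.0)), (12, 9)) [ 0.5321 -0.1923  0.023 ] [ 0.5134 -0.1636  0.16  ]
```

View pics/s32.png

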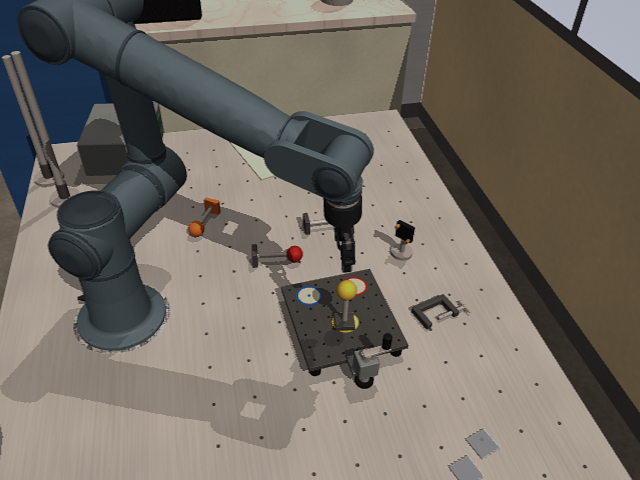

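View pics/t32.png

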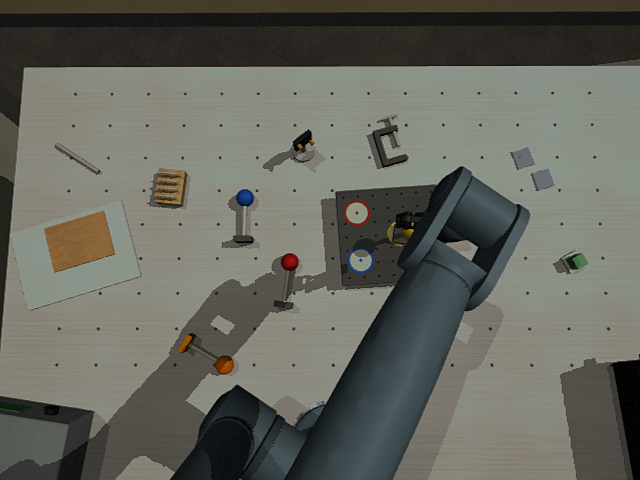

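Call:
servo_tool:
  targets:
    - [1, 0.003, 0.001, 0.015, -1]
    - [1, 0.006, 0.002, 0.03, 0]
    - [1, 0.007, 0.002, 0.036, 0]
    - [1, 0.007, 0.002, 0.036, 0]
    - [1, 0.007, 0.002, 0.036, 0]
    - [1, 0.007, 0.002, 0.036, 0]
    - [1, 0.007, 0.005, 0.036, 0]
    - [1, 0.007, 0.015, 0.036, 0]
    - [1, 0.007, 0.02, 0.036, 0]
    - [1, 0.007, 0.02, 0.034, 0]
    - [1, 0.006, 0.02, 0.03, 0]
    - [1, 0.005, 0.02, 0.025, 0]
    - [1, 0.003, 0.02, 0.012, 0]
    - [1, 0, 0.015, 0.005, 0]
    - [1, 0, 0.005, 0, 0]
    - [1, 0, 0, 0, 0]

```text
time_s: 24.95
position: [0.6334, 0.2422, 0.1576]
orientation: [-1.528, -0.0, -0.111]
wrist_force: [-0.1, -0.5, -0.5]
gripper_width: 1.0
```

```bash
python3 st.py .6257 .2275 .05
python3 - <<'E'
from h import *
a=manip.capture("side");b=manip.capture("top");save(a,"s33",(260,130,420,290),5)
E
```

```text
pos [0.6334 0.2422 0.1576] F [-0.1 -0.5 -0.5] w 1.0 t 24.95 q [ 0.19  0.37  1.6   0.03  1.1  -1.32]
x [ 0.995 -0.072  0.069] y [ 0.072  0.039 -0.997] z [0.069 0.997 0.044]
tool delta [-0.0141  0.1061 -0.0199]
```

View pics/s33.png

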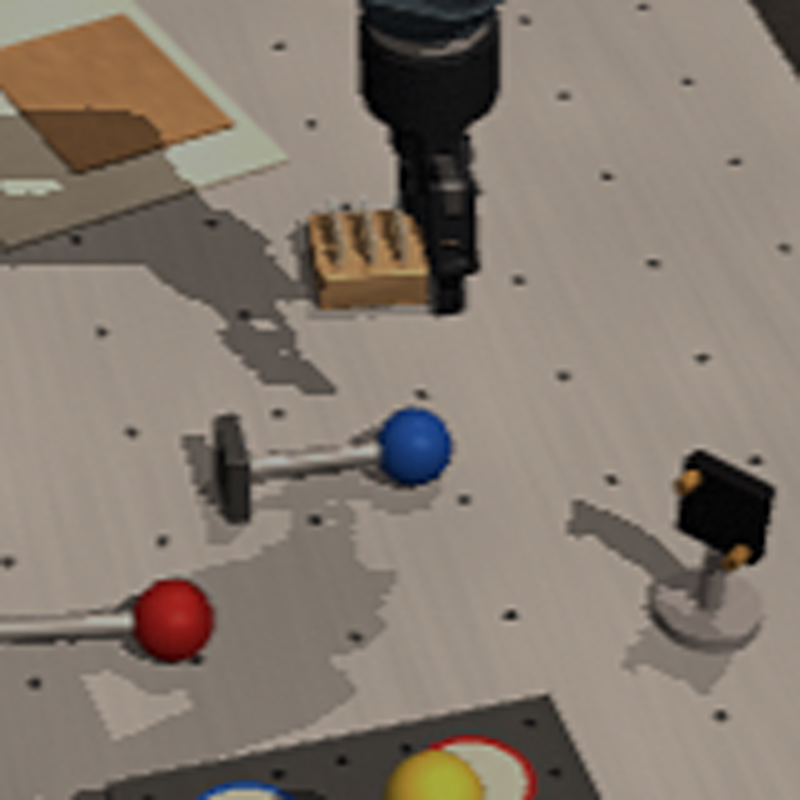

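Call:
servo_tool:
  targets:
    - [1, -0.007, 0.01, -0.01, 0]
    - [1, -0.007, 0.025, -0.009, 0]
    - [1, -0.001, 0.03, 0, 0]
    - [1, 0, 0.025, 0, 0]
    - [1, 0, 0.01, 0, 0]
    - [1, 0, 0, 0, 0]

```text
time_s: 25.55
position: [0.6341, 0.2232, 0.0687]
orientation: [-1.523, -0.014, -0.136]
wrist_force: [-1.2, -0.0, -0.2]
gripper_width: 1.007
```

```bash
python3 st.py .6257 .2275 .031
python3 - <<'E'
from h import *
a=manip.capture("side");b=manip.capture("top");save(a,"s34",(290,180,390,260),8)
E
```

```text
pos [0.6341 0.2232 0.0687] F [-1.2 -0.  -0.2] w 1.007 t 25.55 q [ 0.16  0.46  1.66  0.03  0.92 -1.35]
x [ 0.992 -0.08   0.094] y [ 0.097  0.042 -0.994] z [0.075 0.996 0.049]
tool delta [-0.0122  0.0369  0.0018]
```

View pics/s34.png

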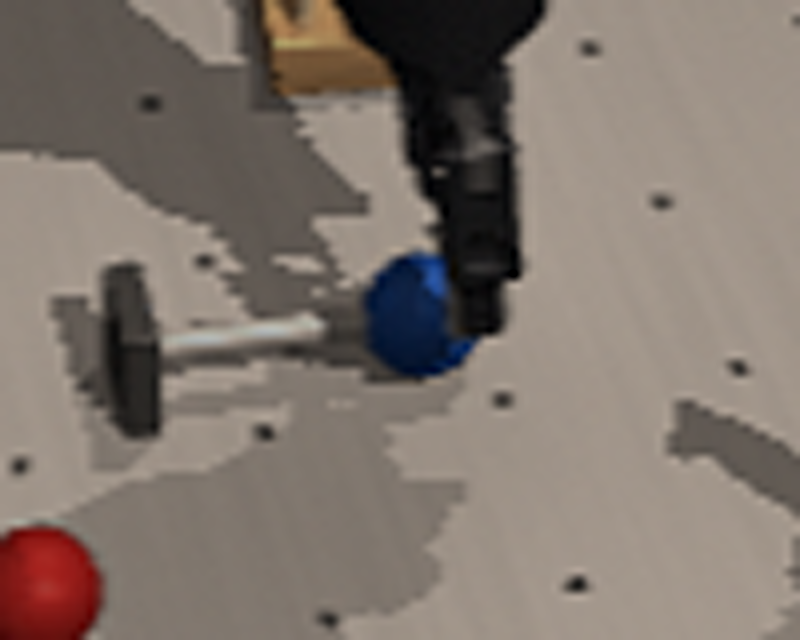

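Call:
servo_tool:
  targets:
    - [1, -0.007, 0.01, 0.001, 0]
    - [1, -0.007, 0.015, 0, 0]
    - [1, -0.004, 0.008, 0, 0]
    - [1, 0, 0, 0, 0]

```text
time_s: 25.98
position: [0.6248, 0.2286, 0.0426]
orientation: [-1.519, -0.027, -0.148]
wrist_force: [-0.5, -0.0, -0.7]
gripper_width: 1.002
```

```bash
python3 st.py .6257 .2275 .031
python3 - <<'E'
from h import *
a=manip.capture("side");b=manip.capture("top");save(a,"s35",(290,180,390,260),8)
E
```

```text
pos [0.6248 0.2286 0.0426] F [-0.5 -0.  -0.7] w 1.002 t 25.98 q [ 0.17  0.48  1.69  0.03  0.85 -1.34]
x [ 0.991 -0.08   0.11 ] y [ 0.114  0.045 -0.992] z [0.075 0.996 0.053]
tool delta [-0.0003  0.0116 -0.0016]
```

View pics/s35.png

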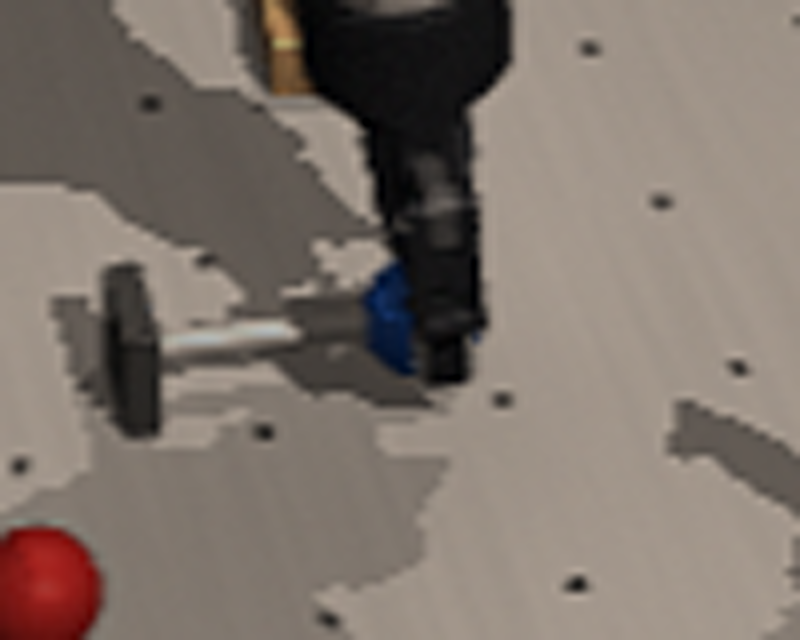

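Call:
servo_tool:
  targets:
    - [1, -0.006, 0.009, -0.001, 0]
    - [1, -0.003, 0.008, 0, 0]
    - [1, 0, 0, 0, 0]

```text
time_s: 26.33
position: [0.6207, 0.2296, 0.0276]
orientation: [-1.517, -0.033, -0.154]
wrist_force: [0.4, 0.3, 0.0]
gripper_width: 0.998
```

```bash
python3 st.py .6257 .2275 .031
python3 - <<'E'
from h import *
a=manip.capture("side");b=manip.capture("top");save(a,"s36",(290,180,390,260),8)
E
```

```text
pos [0.6207 0.2296 0.0276] F [0.4 0.3 0. ] w 0.998 t 26.33 q [ 0.17  0.5   1.7   0.03  0.82 -1.34]
x [ 0.99  -0.08   0.117] y [ 0.121  0.046 -0.992] z [0.074 0.996 0.055]
tool delta [ 0.0056 -0.0028 -0.0015]
```

View pics/s36.png

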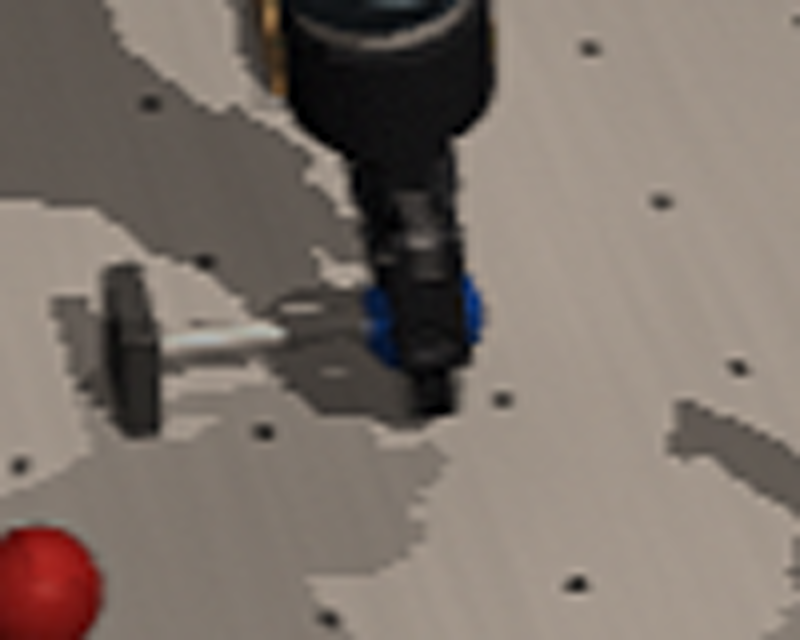

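Call:
servo_tool:
  targets:
    - [1, 0.001, -0.005, 0, 0]
    - [0.4, 0, 0, 0, 0]
    - [0.4, 0, 0, 0, 0]
    - [0.4, 0, 0, 0, 0]
    - [0.4, 0, 0, 0, 0]
    - [0.4, 0, 0, 0, 0]
  force: 20

```text
time_s: 26.93
position: [0.6232, 0.2293, 0.036]
orientation: [-1.516, -0.036, -0.157]
wrist_force: [-0.3, -0.7, -0.0]
gripper_width: 0.526
```

```bash
python3 st.py .4625 -.069 .22
```

```text
pos [0.6232 0.2293 0.036 ] F [-0.3 -0.7 -0. ] w 0.526 t 26.93 q [ 0.17  0.49  1.7   0.03  0.83 -1.34]
x [ 0.989 -0.081  0.121] y [ 0.125  0.046 -0.991] z [0.074 0.996 0.056]
tool delta [-0.1127 -0.2163 -0.2987]
```

Call:
servo_tool:
  targets:
    - [0.4, 0, -0.01, 0, 0]
    - [0.4, 0, -0.018, 0, 0]
    - [0.4, 0, -0.02, 0, 0]
    - [0.4, 0, -0.02, 0, 0]
    - [0.4, 0, -0.02, 0, 0]
    - [0.4, 0, -0.02, 0, 0]
    - [0.4, 0, -0.02, 0, 0]
    - [0.4, 0, -0.01, 0, 0]
    - [0.4, 0, -0.003, 0, 0]
    - [0.4, 0, -0.003, 0, 0]
    - [0.4, 0, -0.003, 0, 0]
    - [0.4, 0, -0.003, 0, 0]
    - [0.4, 0, -0.003, 0, 0]
    - [0.4, 0, -0.003, 0, 0]
    - [0.4, 0, -0.003, 0, 0]
    - [0.4, 0, -0.003, 0, 0]
    - [0.4, 0, -0.003, 0, 0]
    - [0.4, 0, 0, 0, 0]

```text
time_s: 28.43
position: [0.5923, 0.22, 0.1973]
orientation: [-1.522, -0.013, -0.135]
wrist_force: [-0.2, 0.1, -3.3]
gripper_width: 0.522
```

```bash
python3 st.py .4625 -.069 .22
python3 - <<'E'
from h import *
a=manip.capture("side");b=manip.capture("top");save(a,"s37",(260,100,420,300),4)
E
```

```text
pos [0.5923 0.22   0.1973] F [-0.2  0.1 -3.3] w 0.522 t 28.43 q [ 0.17  0.21  1.72  0.03  1.11 -1.34]
x [ 0.992 -0.08   0.093] y [ 0.097  0.042 -0.994] z [0.076 0.996 0.05 ]
tool delta [-0.1035 -0.0474 -0.2965]
```

View pics/s37.png

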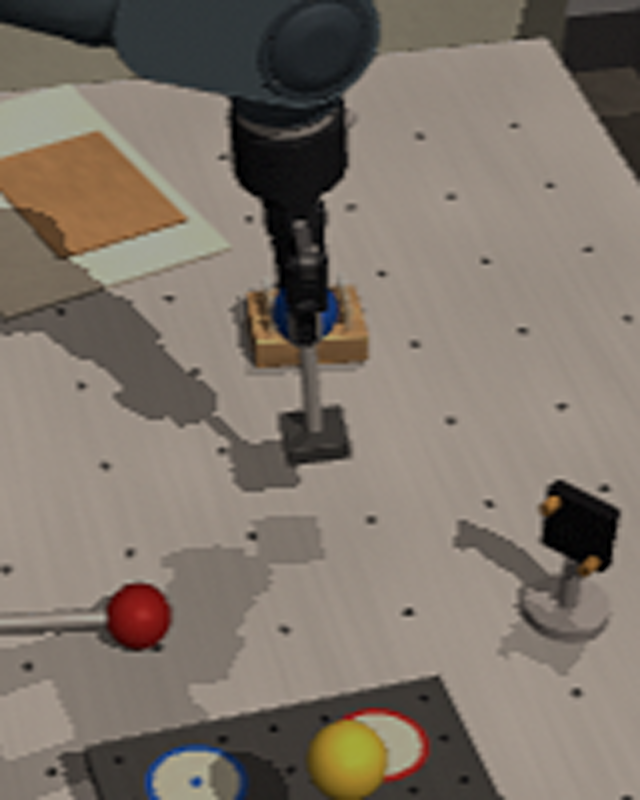

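Call:
servo_tool:
  targets:
    - [0.4, 0, 0, 0, 0]
    - [0.4, 0, -0.008, 0, 0]
    - [0.4, -0.005, -0.012, -0.015, 0]
    - [0.4, -0.01, -0.012, -0.028, 0]
    - [0.4, -0.011, -0.008, -0.032, 0]
    - [0.4, -0.011, -0.005, -0.032, 0]
    - [0.4, -0.011, -0.005, -0.032, 0]
    - [0.4, -0.011, -0.004, -0.032, 0]
    - [0.4, -0.011, -0.003, -0.032, 0]
    - [0.4, -0.011, -0.003, -0.032, 0]
    - [0.4, -0.01, -0.002, -0.028, 0]
    - [0.4, -0.006, 0, -0.018, 0]
    - [0.4, -0.003, 0, -0.008, 0]
    - [0.4, 0, 0, 0, 0]
    - [0.4, 0, 0, 0, 0]
  force: 60

```text
time_s: 29.78
position: [0.4608, -0.0738, 0.2446]
orientation: [-1.527, -0.025, -0.14]
wrist_force: [0.5, -0.1, -2.6]
gripper_width: 0.505
```

```bash
python3 st.py .4625 -.069 .22
python3 - <<'E'
from h import *
a=manip.capture("side");b=manip.capture("top");save(a,"s38",(240,180,400,380),4)
E
```

```text
pos [ 0.4608 -0.0738  0.2446] F [ 0.5 -0.1 -2.6] w 0.505 t 29.78 q [-0.44 -0.25  2.08  0.08  1.24 -1.96]
x [ 0.992 -0.076  0.104] y [ 0.107  0.037 -0.994] z [0.071 0.996 0.045]
tool delta [-0.0012  0.0248  0.0038]
```

View pics/s38.png

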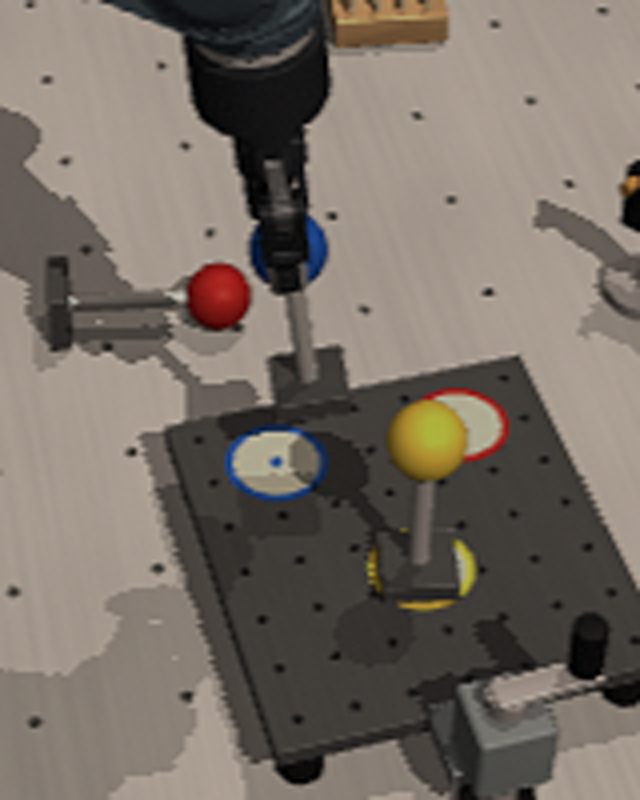

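Call:
servo_tool:
  targets:
    - [0.4, -0.007, 0.01, -0.001, 0]
    - [0.4, -0.007, 0.018, -0.001, 0]
    - [0.4, -0.006, 0.018, -0.001, 0]
    - [0.4, -0.004, 0.012, -0.001, 0]
    - [0.4, 0, 0, 0, 0]
  force: 60

```text
time_s: 30.3
position: [0.443, -0.0684, 0.1804]
orientation: [-1.526, -0.034, -0.132]
wrist_force: [-0.8, 0.9, -3.8]
gripper_width: 0.506
```

```bash
python3 st.py .447 -.074 .173
python3 - <<'E'
from h import *
a=manip.capture("side");save(a,"s39",(250,220,370,380),5)
c,s=np.cos(-.08),np.sin(-.08)
for z in(.045,.059):
  print(z,[((proj(a,[.4625+c*u-s*v,-.069+s*u+c*v,z])-(250,220)+.5)*5).round().tolist() for u,v in((-.023,-.023),(.023,-.023),(.023,.023),(-.023,.023))])
E
```

```text
pos [ 0.443  -0.0684  0.1804] F [-0.8  0.9 -3.8] w 0.506 t 30.3 q [-0.45 -0.22  2.18  0.09  1.11 -2.  ]
x [ 0.992 -0.065  0.105] y [ 0.107  0.039 -0.993] z [0.06  0.997 0.046]
tool delta [ 0.0035  0.0076 -0.0057]
0.045 [[257.0, 416.0], [350.0, 408.0], [337.0, 340.0], [247.0, 348.0]]
0.059 [[257.0, 397.0], [350.0, 389.0], [337.0, 321.0], [246.0, 329.0]]
```

View pics/s39.png

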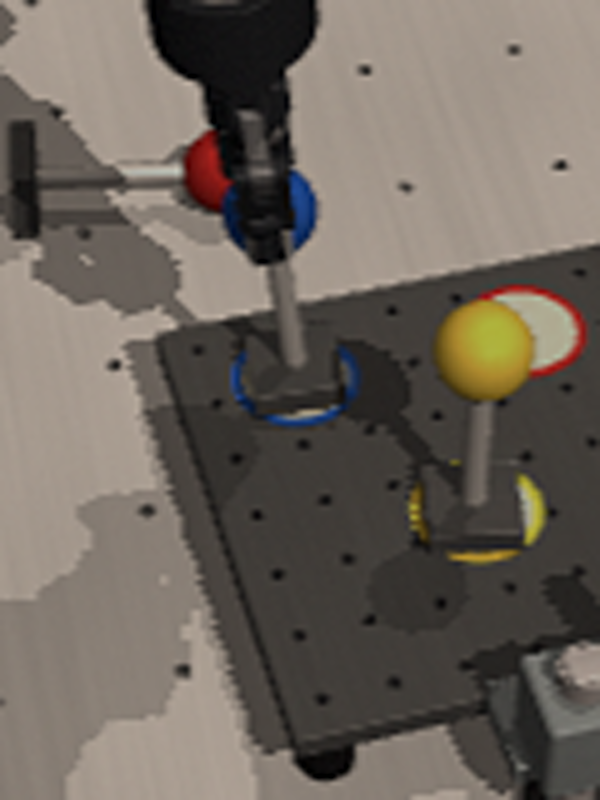

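Call:
servo_tool:
  targets:
    - [0.4, -0.002, 0.009, 0, 0]
    - [0.4, -0.002, 0.008, 0, 0]
    - [0.4, 0, 0, 0, 0]
  force: 20

```text
time_s: 30.6
position: [0.4546, -0.0717, 0.1795]
orientation: [-1.537, -0.064, -0.159]
wrist_force: [-0.4, -0.4, -2.9]
gripper_width: 0.505
```

```bash
python3 st.py .447 -.074 .173
python3 - <<'E'
from h import *
a=manip.capture("side");save(a,"s40",(250,220,370,380),5)
E
```

```text
pos [ 0.4546 -0.0717  0.1795] F [-0.4 -0.4 -2.9] w 0.505 t 30.6 q [-0.45 -0.21  2.17  0.1   1.06 -2.  ]
x [ 0.988 -0.062  0.141] y [ 0.143  0.026 -0.989] z [0.058 0.998 0.035]
tool delta [-0.0083  0.0053 -0.003 ]
```

View pics/s40.png

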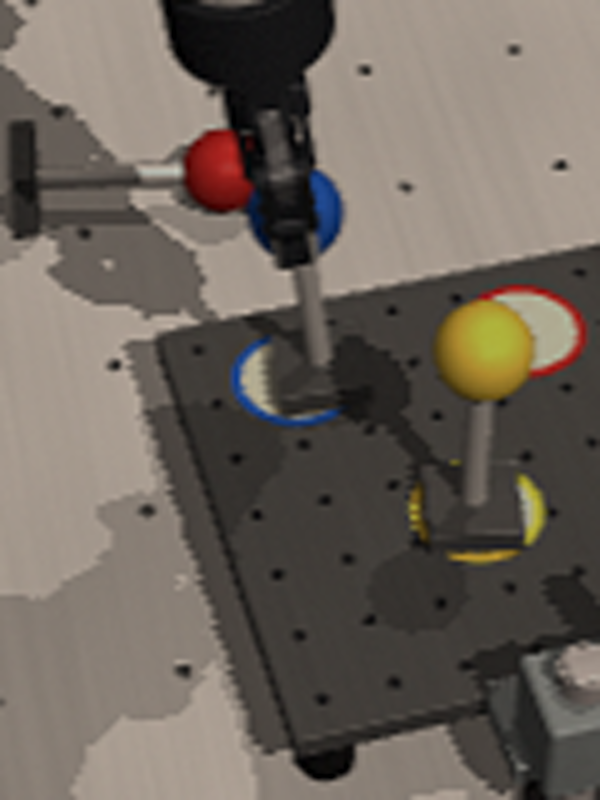

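Call:
servo_tool:
  targets:
    - [0.4, 0, -0.003, 0, 0]
    - [0.4, 0, -0.003, 0, 0]
    - [0.4, 0, -0.003, 0, 0]
    - [0.4, 0, -0.003, 0, 0]
    - [0.4, 0, -0.003, 0, 0]
    - [0.4, 0, -0.003, 0, 0]
    - [0.4, 0, -0.003, 0, 0]
    - [0.4, 0, -0.003, 0, 0]
    - [0.4, 0, -0.003, 0, 0]
    - [0.4, 0, -0.003, 0, 0]
    - [0.4, 0.006, 0, 0, 0]
    - [0.4, 0.006, 0, 0, 0]
    - [0.4, 0, 0, 0, 0]
  force: 60

```text
time_s: 31.73
position: [0.4618, -0.0722, 0.2131]
orientation: [-1.536, -0.063, -0.157]
wrist_force: [0.9, 0.3, -2.0]
gripper_width: 0.504
```

```bash
python3 st.py .447 -.074 .173
python3 - <<'E'
from h import *
a=manip.capture("side");save(a,"s41",(250,220,370,380),5)
E
```

```text
pos [ 0.4618 -0.0722  0.2131] F [ 0.9  0.3 -2. ] w 0.504 t 31.73 q [-0.44 -0.23  2.12  0.09  1.14 -1.99]
x [ 0.988 -0.062  0.139] y [ 0.141  0.027 -0.99 ] z [0.057 0.998 0.036]
tool delta [-0.0201  0.0376 -0.0041]
```

View pics/s41.png

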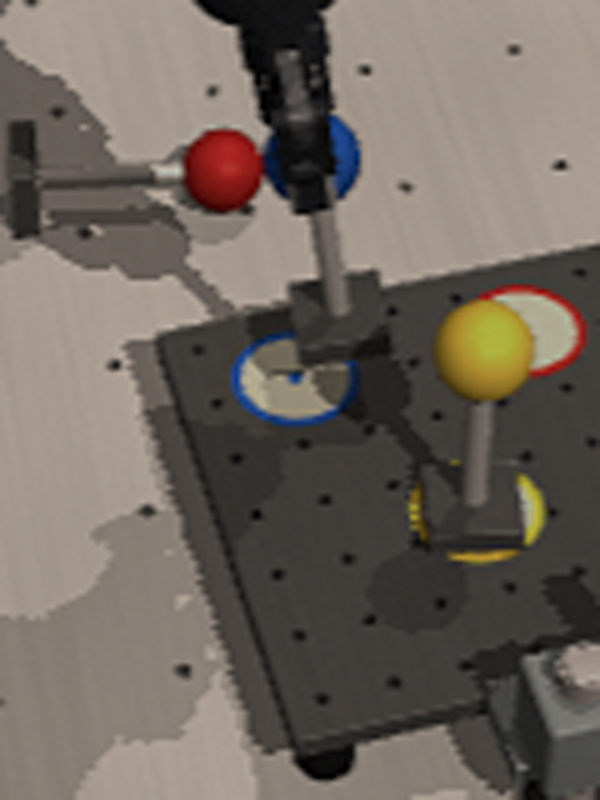

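Call:
servo_tool:
  targets:
    - [0.4, -0.003, 0.005, 0, 0]
    - [0.4, -0.003, 0.005, 0, 0]
    - [0.4, -0.003, 0.005, 0, 0]
    - [0.4, -0.003, 0.005, 0, 0]
    - [0.4, -0.003, 0.005, 0, 0]
    - [0.4, -0.003, 0.005, 0, 0]
  force: 60

```text
time_s: 32.28
position: [0.4466, -0.0698, 0.1773]
orientation: [-1.536, -0.062, -0.155]
wrist_force: [-0.6, -1.0, 42.5]
gripper_width: 0.506
```

```bash
python3 st.py .4455 -.074 .173
python3 - <<'E'
from h import *
a=manip.capture("side");save(a,"s42",(250,220,370,380),5)
print(manip.sense()["position"],manip.sense()["dq"].round(3))
E
```

```text
pos [ 0.4466 -0.0698  0.1773] F [-0.6 -1.  42.5] w 0.506 t 32.28 q [-0.45 -0.23  2.19  0.1   1.07 -2.01]
x [ 0.989 -0.061  0.138] y [ 0.14   0.028 -0.99 ] z [0.057 0.998 0.036]
tool delta [-0.0014  0.004  -0.0044]
[ 0.44695816 -0.06995778  0.17762541] [ 0.003 -0.001 -0.011 -0.011  0.035  0.007]
```

View pics/s42.png

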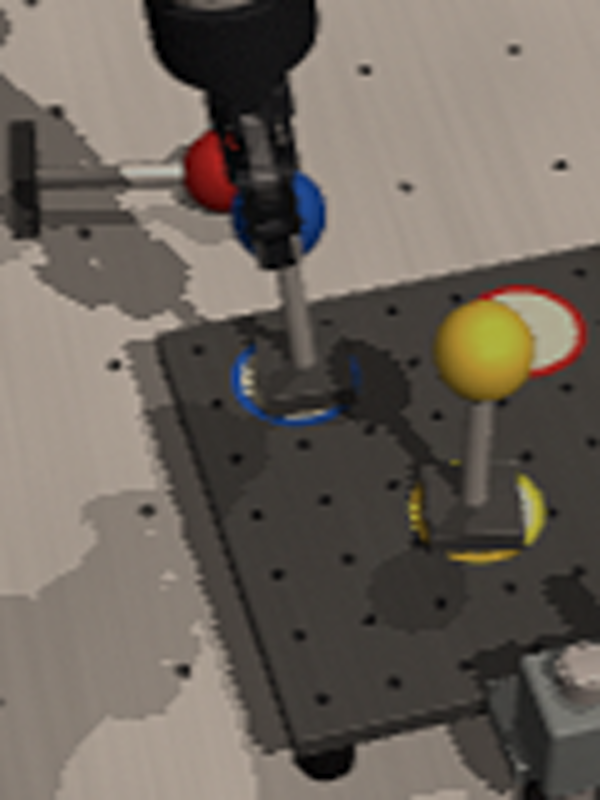

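Call:
servo_tool:
  targets:
    - [0.4, -0.003, -0.001, 0, 0]
    - [0.4, -0.002, 0, 0, 0]
    - [0.4, 0, 0, 0, 0]
  force: 20

```text
time_s: 32.58
position: [0.4414, -0.0697, 0.1778]
orientation: [-1.536, -0.064, -0.158]
wrist_force: [-0.2, 0.0, -1.2]
gripper_width: 0.503
```

```bash
python3 st.py .4455 -.074 .173
python3 - <<'E'
from h import *
a=manip.capture("side");save(a,"s43",(250,220,370,380),5)
E
```

```text
pos [ 0.4414 -0.0697  0.1778] F [-0.2  0.  -1.2] w 0.503 t 32.58 q [-0.46 -0.24  2.2   0.1   1.07 -2.01]
x [ 0.988 -0.062  0.14 ] y [ 0.142  0.028 -0.989] z [0.058 0.998 0.036]
tool delta [ 0.0037  0.0052 -0.0042]
```

View pics/s43.png

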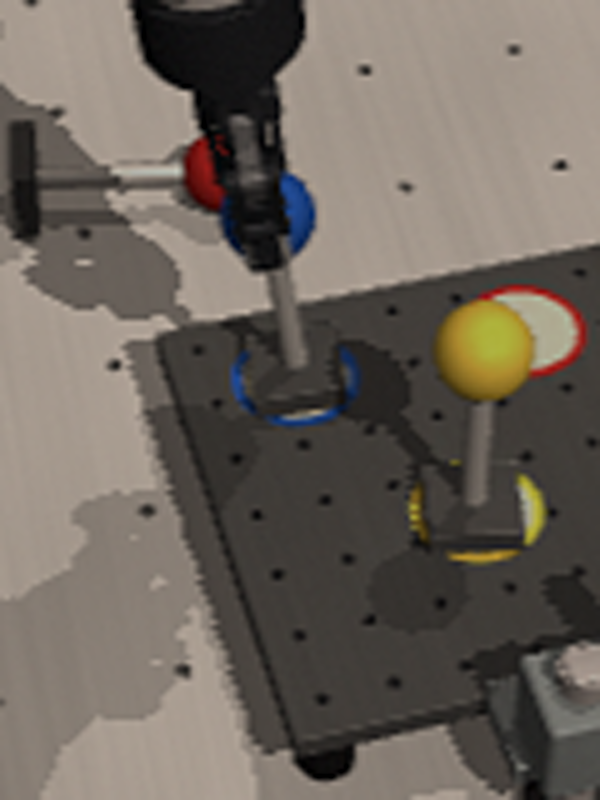

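Call:
servo_tool:
  targets:
    - [0.56, 0, 0, 0, 0]
    - [0.56, 0, 0, 0, 0]
    - [0.6, 0, 0, 0, 0]
    - [0.8, 0, 0, 0, 0]
    - [1, 0, 0, 0, 0]
    - [1, 0, 0, 0, 0]

```text
time_s: 33.13
position: [0.4427, -0.0704, 0.1795]
orientation: [-1.537, -0.067, -0.16]
wrist_force: [0.5, -0.8, 0.6]
gripper_width: 0.982
```

```bash
python3 st.py .4455 -.074 .173
python3 - <<'E'
from h import *
a=manip.capture("side");save(a,"s44",(250,220,370,380),5)
E
```

```text
pos [ 0.4427 -0.0704  0.1795] F [ 0.5 -0.8  0.6] w 0.982 t 33.13 q [-0.46 -0.24  2.2   0.1   1.07 -2.01]
x [ 0.988 -0.062  0.144] y [ 0.145  0.025 -0.989] z [0.057 0.998 0.034]
tool delta [ 0.0021  0.0067 -0.0036]
```

View pics/s44.png

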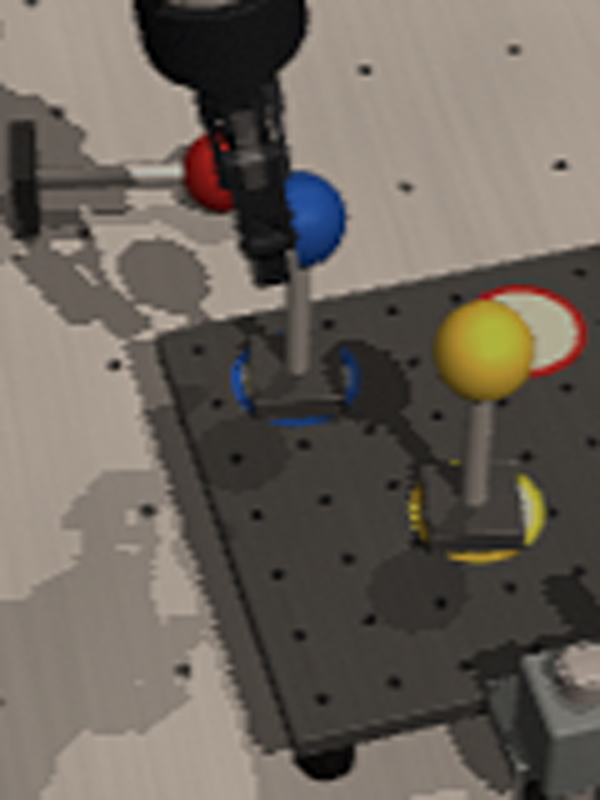

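Call:
servo_tool:
  targets:
    - [1, 0, -0.01, 0, 0]
    - [1, 0, -0.015, 0, 0]
    - [1, 0, -0.015, 0, 0]
    - [1, 0, -0.015, 0, 0]
    - [1, 0, -0.015, 0, 0]
    - [1, 0, -0.01, 0, 0]
    - [1, 0, -0.005, 0, 0]
    - [1, 0, 0, 0, 0]

```text
time_s: 33.85
position: [0.4292, -0.0725, 0.2716]
orientation: [-1.538, -0.068, -0.16]
wrist_force: [0.1, -0.0, 0.2]
gripper_width: 1.001
```

```bash
python3 st.py .4603 .1095 .10
python3 - <<'E'
from h import *
a=manip.capture("side");b=manip.capture("top");save(a,"s45",(230,200,410,380),4);save(b,"t45",(230,170,500,320),3)
for c in("red","blue","yellow"):
    for n,p in(("s",a),("t",b)):
        for q in blobs(p,c)[:4]: print(c,n,q[:3], ray(p,q[1],.023).round(4),ray(p,q[1],.16).round(4))
E
```

```text
pos [ 0.4292 -0.0725  0.2716] F [ 0.1 -0.   0.2] w 1.001 t 33.85 q [-0.48 -0.4   2.14  0.09  1.28 -2.01]
x [ 0.988 -0.061  0.144] y [ 0.146  0.025 -0.989] z [0.057 0.998 0.033]
tool delta [-0.0052  0.1788  0.1777]
red s (190, (np.float64(294.5), np.float64(253.5)), (16, 16)) [0.4597 0.109  0.023 ] [ 0.4337 -0.0331  0.16  ]
red s (68, (np.float64(356.0), np.float64(286.0)), (21, 19)) [ 0.5925 -0.0431  0.023 ] [ 0.55   -0.1664  0.16  ]
red t (232, (np.float64(289.5), np.float64(261.5)), (18, 18)) [0.4593 0.1098 0.023 ] [0.4496 0.1015 0.16  ]
red t (156, (np.float64(356.5), np.float64(212.5)), (26, 26)) [ 0.5857 -0.0623  0.023 ] [ 0.5604 -0.0495  0.16  ]
blue s (2991, (np.float64(17.0), np.float64(142.5)), (35, 148)) [-0.3577  0.835   0.023 ] [-0.2826  0.603   0.16  ]
blue s (2389, (np.float64(57.0), np.float64(107.0)), (61, 73)) [-0.2504  1.0578  0.023 ] [-0.1885  0.7982  0.16  ]
blue s (307, (np.float64(82.0), np.float64(19.5)), (17, 40)) [-0.2185  1.8879  0.023 ] [-0.1606  1.5255  0.16  ]
blue s (263, (np.float64(309.0), np.float64(263.5)), (19, 18)) [0.4905 0.0628 0.023 ] [ 0.4606 -0.0736  0.16  ]
blue t (72, (np.float64(358.0), np.float64(253.5)), (21, 16)) [ 0.4795 -0.0648  0.023 ] [ 0.4673 -0.0517  0.16  ]
yellow s (305, (np.float64(346.5), np.float64(289.5)), (20, 20)) [ 0.5652 -0.0501  0.023 ] [ 0.5261 -0.1725  0.16  ]
yellow s (30, (np.float64(356.0), np.float64(321.5)), (7, 14)) [ 0.5609 -0.1578  0.023 ] [ 0.5223 -0.2669  0.16  ]
yellow s (27, (np.float64(346.5), np.float64(331.0)), (14, 3)) [ 0.5307 -0.1816  0.023 ] [ 0.4958 -0.2878  0.16  ]
yellow t (425, (np.float64(405.0), np.float64(232.0)), (35, 29)) [ 0.5347 -0.186   0.023 ] [ 0.5157 -0.158   0.16  ]
```

View pics/s45.png

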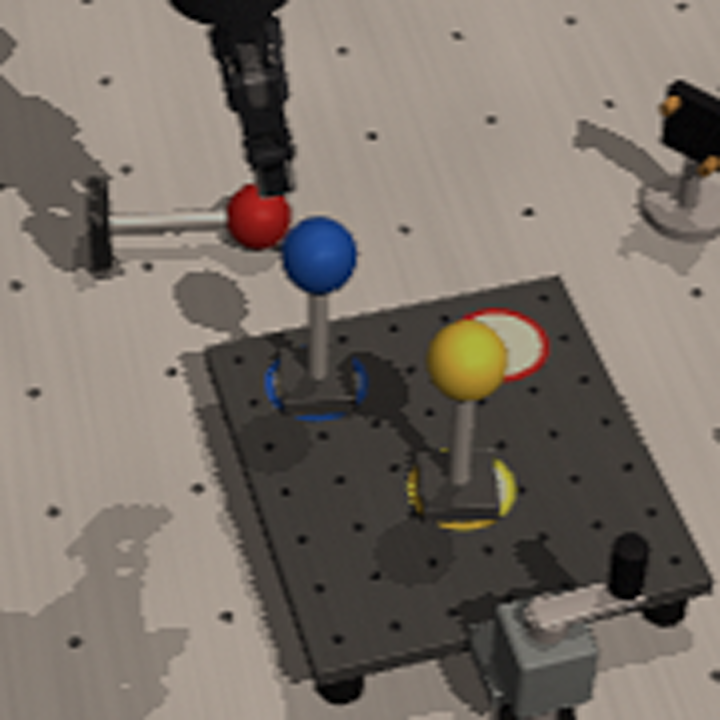

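View pics/t45.png

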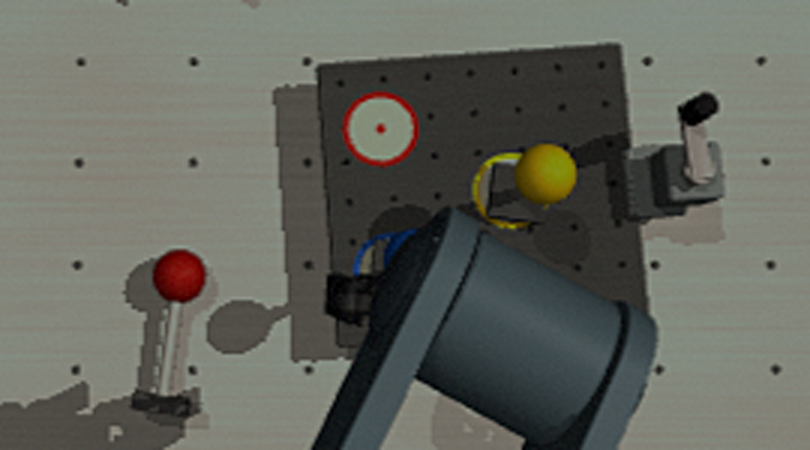

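Call:
servo_tool:
  targets:
    - [1, 0, -0.012, 0, 0]
    - [1, 0, 0, 0, 0]
    - [1, 0, 0, 0, 0]
    - [1, 0, -0.012, 0, 0]
    - [1, 0, 0, 0, 0]
    - [1, 0, 0, 0, 0]
    - [1, -0.012, 0, 0, 0]
    - [1, 0, 0, 0, 0]
    - [1, 0, 0, 0, 0]

```text
time_s: 34.7
position: [0.4107, -0.0706, 0.2828]
orientation: [-1.531, -0.055, -0.149]
wrist_force: [0.4, -0.8, -0.7]
gripper_width: 0.997
```

```bash
python3 st.py .4603 .1095 .10
```

```text
pos [ 0.4107 -0.0706  0.2828] F [ 0.4 -0.8 -0.7] w 0.997 t 34.7 q [-0.5  -0.45  2.16  0.09  1.34 -2.02]
x [ 0.99  -0.062  0.129] y [ 0.131  0.033 -0.991] z [0.057 0.998 0.041]
tool delta [0.0144 0.1936 0.175 ]
```

Call:
servo_tool:
  targets:
    - [1, 0, 0, 0.012, 1.3]
    - [1, 0, 0.004, 0.018, 1.3]
    - [1, 0, 0.01, 0.018, 0]
    - [1, 0.001, 0.014, 0.018, 0]
    - [1, 0.001, 0.014, 0.018, 0]
    - [1, 0.001, 0.014, 0.018, 0]
    - [1, 0.001, 0.014, 0.018, 0]
    - [1, 0.001, 0.014, 0.018, 0]
    - [1, 0.001, 0.014, 0.018, 0]
    - [1, 0.001, 0.014, 0.012, 0]
    - [1, 0.001, 0.014, 0.006, 0]
    - [1, 0, 0.01, 0, 0]
    - [1, 0, 0, 0, 0]

```text
time_s: 35.78
position: [0.4587, 0.1152, 0.1465]
orientation: [-1.527, -0.015, -0.187]
wrist_force: [0.3, 0.2, 0.3]
gripper_width: 0.997
```

```bash
python3 st.py .4585 .1095 .033
python3 - <<'E'
from h import *
a=manip.capture("side");save(a,"s46",(230,190,350,290),6)
E
```

```text
pos [0.4587 0.1152 0.1465] F [0.3 0.2 0.3] w 0.997 t 35.78 q [-0.01 -0.12  2.16  0.04  0.97 -1.49]
x [ 0.986 -0.112  0.126] y [ 0.131  0.032 -0.991] z [0.107 0.993 0.046]
tool delta [-0.0139  0.1122 -0.0109]
```

View pics/s46.png

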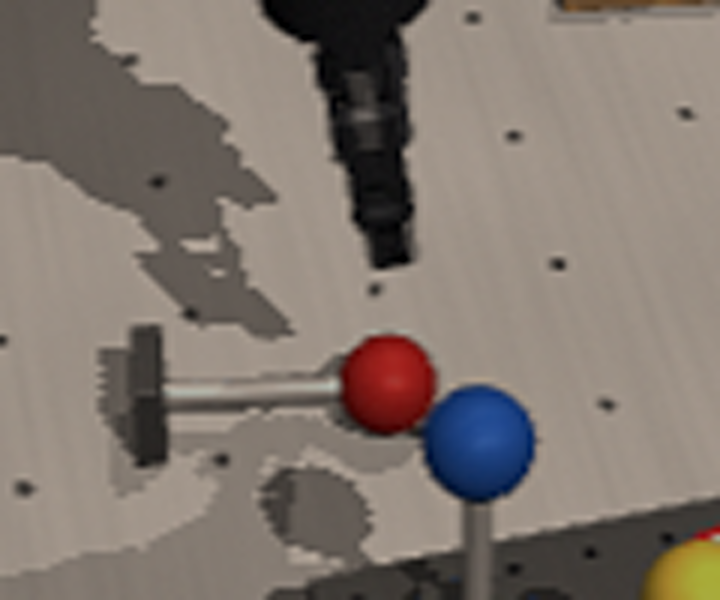

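Call:
servo_tool:
  targets:
    - [1, -0.003, 0.012, -0.002, 0]
    - [1, -0.003, 0.014, -0.002, 0]
    - [1, -0.003, 0.014, -0.002, 0]
    - [1, -0.003, 0.014, -0.002, 0]
    - [1, -0.003, 0.014, -0.001, 0]
    - [1, -0.002, 0.01, -0.001, 0]
    - [1, 0, 0, 0, 0]

```text
time_s: 36.42
position: [0.4572, 0.1081, 0.0702]
orientation: [-1.526, -0.023, -0.2]
wrist_force: [-0.4, 0.1, -0.6]
gripper_width: 1.003
```

```bash
python3 st.py .4585 .1095 .033
python3 - <<'E'
from h import *
a=manip.capture("side");save(a,"s47",(230,190,350,290),6)
E
```

```text
pos [0.4572 0.1081 0.0702] F [-0.4  0.1 -0.6] w 1.003 t 36.42 q [-0.03  0.02  2.2   0.05  0.78 -1.52]
x [ 0.984 -0.115  0.139] y [ 0.144  0.032 -0.989] z [0.11  0.993 0.048]
tool delta [-0.0041  0.0371 -0.0002]
```

View pics/s47.png

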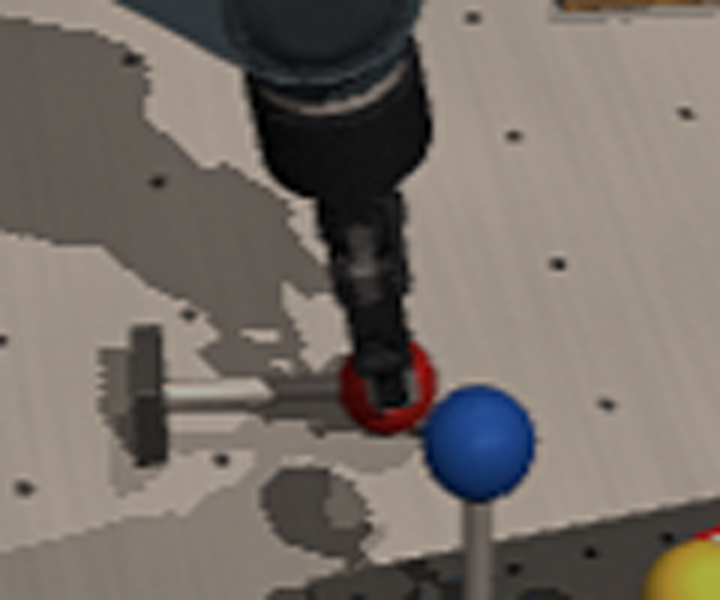

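Call:
servo_tool:
  targets:
    - [1, -0.002, 0.01, 0, 0]
    - [1, -0.003, 0.01, 0, 0]
    - [1, -0.003, 0.01, 0, 0]
    - [1, -0.001, 0.005, 0, 0]
    - [1, 0, 0, 0, 0]

```text
time_s: 36.88
position: [0.4592, 0.1098, 0.0381]
orientation: [-1.525, -0.032, -0.21]
wrist_force: [-0.3, -0.8, -0.4]
gripper_width: 0.997
```

```bash
python3 st.py .4585 .1095 .033
python3 - <<'E'
from h import *
a=manip.capture("side");save(a,"s48",(230,190,350,290),6)
E
```

```text
pos [0.4592 0.1098 0.0381] F [-0.3 -0.8 -0.4] w 0.997 t 36.88 q [-0.02  0.09  2.2   0.06  0.69 -1.52]
x [ 0.981 -0.116  0.152] y [ 0.157  0.031 -0.987] z [0.11  0.993 0.049]
tool delta [-0.0014  0.0049 -0.0007]
```

View pics/s48.png

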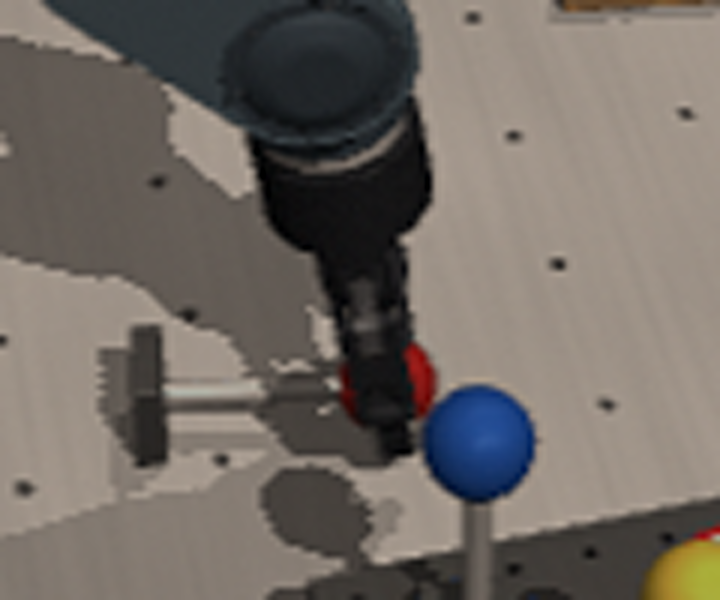

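Call:
servo_tool:
  targets:
    - [1, -0.002, 0.006, 0, 0]
    - [1, -0.002, 0.006, 0, 0]
    - [0.4, 0, 0, 0, 0]
    - [0.4, 0, 0, 0, 0]
    - [0.4, 0, 0, 0, 0]
    - [0.4, 0, 0, 0, 0]
    - [0.4, 0, 0, 0, 0]
  force: 20

```text
time_s: 37.52
position: [0.4591, 0.1108, 0.0271]
orientation: [-1.525, -0.036, -0.213]
wrist_force: [-0.6, -0.5, -0.3]
gripper_width: 0.525
```

```bash
python3 st.py .581 -.061 .23
python3 - <<'E'
from h import *
a=manip.capture("side");save(a,"s49",(230,190,350,290),6)
E
```

```text
pos [0.4591 0.1108 0.0271] F [-0.6 -0.5 -0.3] w 0.525 t 37.52 q [-0.02  0.12  2.2   0.06  0.66 -1.52]
x [ 0.981 -0.116  0.157] y [ 0.161  0.031 -0.986] z [0.109 0.993 0.049]
tool delta [ 0.1712 -0.1859 -0.1472]
```

View pics/s49.png

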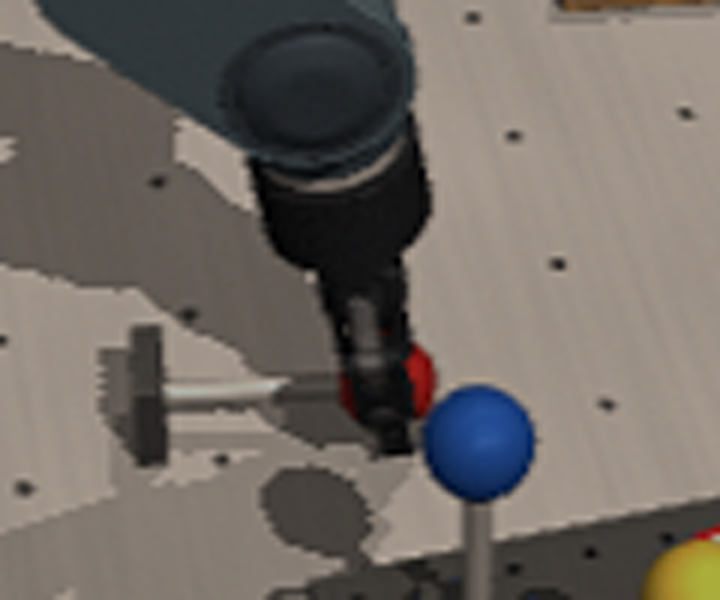

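Call:
servo_tool:
  targets:
    - [0.4, 0.002, -0.01, 0, 0]
    - [0.4, 0.003, -0.018, 0, 0]
    - [0.4, 0.003, -0.02, 0, 0]
    - [0.4, 0.003, -0.02, 0, 0]
    - [0.4, 0.003, -0.02, 0, 0]
    - [0.4, 0.003, -0.02, 0, 0]
    - [0.4, 0.003, -0.02, 0, 0]
    - [0.4, 0.003, -0.018, 0, 0]
    - [0.4, 0.002, -0.01, 0, 0]
    - [0.4, 0, -0.004, 0, 0]
    - [0.4, 0, -0.004, 0, 0]
    - [0.4, 0, -0.004, 0, 0]
    - [0.4, 0, -0.004, 0, 0]
    - [0.4, 0, 0, 0, 0]

```text
time_s: 38.73
position: [0.4494, 0.1019, 0.2094]
orientation: [-1.527, -0.028, -0.206]
wrist_force: [-0.1, 0.6, -2.6]
gripper_width: 0.526
```

```bash
python3 st.py .581 -.061 .25
python3 - <<'E'
from h import *
a=manip.capture("side");save(a,"s50",(230,120,390,320),4)
E
```

```text
pos [0.4494 0.1019 0.2094] F [-0.1  0.6 -2.6] w 0.526 t 38.73 q [-0.04 -0.26  2.15  0.04  1.1  -1.52]
x [ 0.982 -0.116  0.146] y [ 0.151  0.031 -0.988] z [0.11  0.993 0.048]
tool delta [ 0.1541 -0.0253 -0.1453]
```

View pics/s50.png

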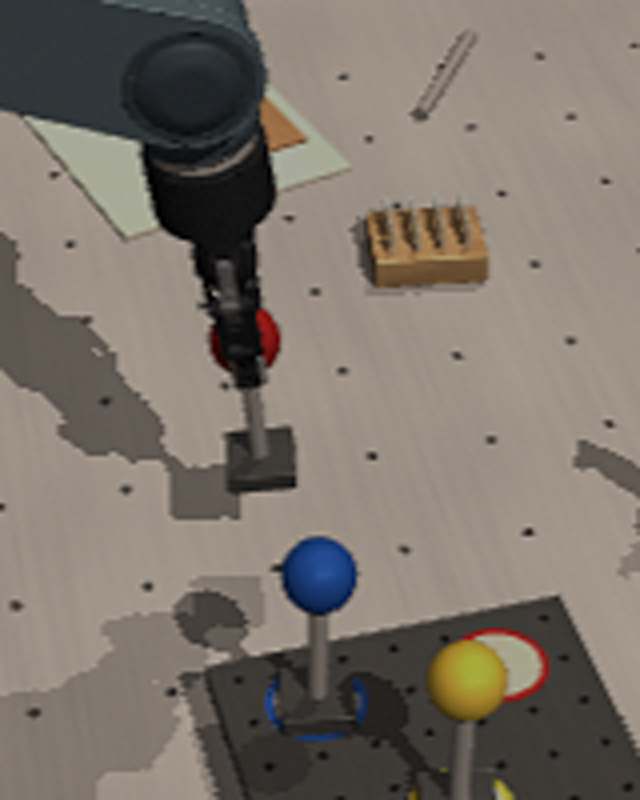

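Call:
servo_tool:
  targets:
    - [0.4, 0, 0, 0, 0]
    - [0.4, 0.003, -0.006, -0.003, 0]
    - [0.4, 0.008, -0.008, -0.008, 0]
    - [0.4, 0.013, -0.004, -0.0125, 0]
    - [0.4, 0.013, -0.002, -0.0125, 0]
    - [0.4, 0.013, 0, -0.0125, 0]
    - [0.4, 0.013, 0, -0.0125, 0]
    - [0.4, 0.013, 0, -0.0125, 0]
    - [0.4, 0.013, 0, -0.0125, 0]
    - [0.4, 0.013, 0, -0.0125, 0]
    - [0.4, 0.013, 0, -0.0125, 0]
    - [0.4, 0.013, 0, -0.0125, 0]
    - [0.4, 0.01, 0, -0.0125, 0]
    - [0.4, 0.006, 0, -0.008, 0]
    - [0.4, 0, 0, -0.004, 0]
    - [0.4, 0, 0, 0, 0]
  force: 60

```text
time_s: 40.12
position: [0.5813, -0.0821, 0.2482]
orientation: [-1.531, -0.026, -0.206]
wrist_force: [-0.6, 0.6, -2.5]
gripper_width: 0.504
```

```bash
python3 st.py .57 -.064 .25
python3 - <<'E'
from h import *
a=manip.capture("side");save(a,"s51",(290,180,410,340),5)
c,s=np.cos(-.11),np.sin(-.11)
for z in(.045,.059):
  print(z,[((proj(a,[.581+c*u-s*v,-.061+s*u+c*v,z])-(290,180)+.5)*5).round().tolist() for u,v in((-.023,-.023),(.023,-.023),(.023,.023),(-.023,.023))])
E
```

```text
pos [ 0.5813 -0.0821  0.2482] F [-0.6  0.6 -2.5] w 0.504 t 40.12 q [-0.36  0.03  1.81  0.08  1.17 -1.85]
x [ 0.982 -0.117  0.146] y [ 0.15   0.026 -0.988] z [0.112 0.993 0.043]
tool delta [-0.013  -0.003   0.0168]
0.045 [[284.0, 568.0], [375.0, 561.0], [360.0, 496.0], [271.0, 502.0]]
0.059 [[286.0, 548.0], [377.0, 542.0], [362.0, 477.0], [273.0, 483.0]]
```

View pics/s51.png

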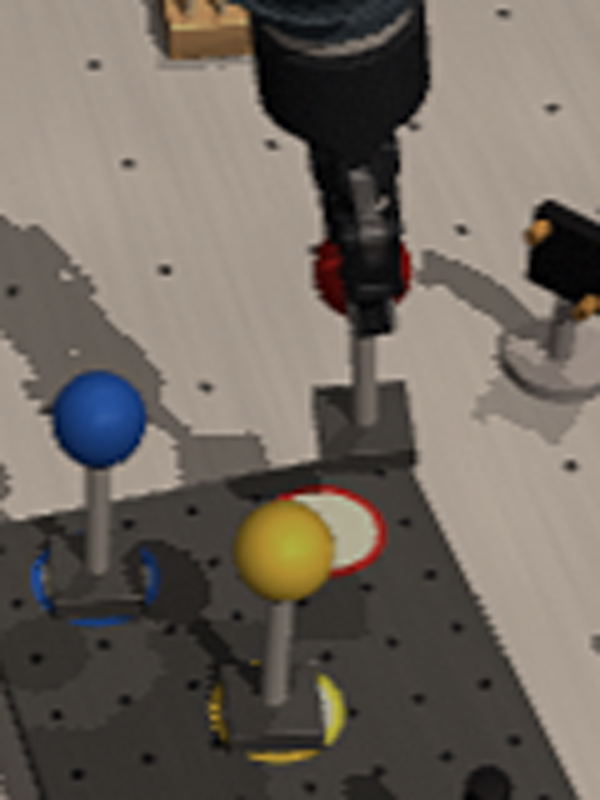

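Call:
servo_tool:
  targets:
    - [0.4, -0.003, 0.006, 0.003, 0]
    - [0.4, -0.003, 0.009, 0.003, 0]
    - [0.4, -0.003, 0.009, 0.003, 0]
    - [0.4, -0.003, 0.009, 0.002, 0]
    - [0.4, -0.003, 0.009, 0.001, 0]
    - [0.4, -0.003, 0.009, 0.001, 0]
    - [0.4, -0.003, 0.007, 0, 0]
    - [0.4, 0, 0, 0, 0]

```text
time_s: 40.83
position: [0.5661, -0.0585, 0.1797]
orientation: [-1.529, -0.025, -0.198]
wrist_force: [-0.3, 0.8, -2.5]
gripper_width: 0.514
```

```bash
python3 st.py .573 -.064 .164
python3 - <<'E'
from h import *
a=manip.capture("side");save(a,"s52",(290,180,410,340),5)
E
```

```text
pos [ 0.5661 -0.0585  0.1797] F [-0.3  0.8 -2.5] w 0.514 t 40.83 q [-0.33  0.07  1.91  0.09  1.04 -1.83]
x [ 0.984 -0.113  0.14 ] y [ 0.144  0.029 -0.989] z [0.108 0.993 0.045]
tool delta [ 0.0052  0.0164 -0.0054]
```

View pics/s52.png

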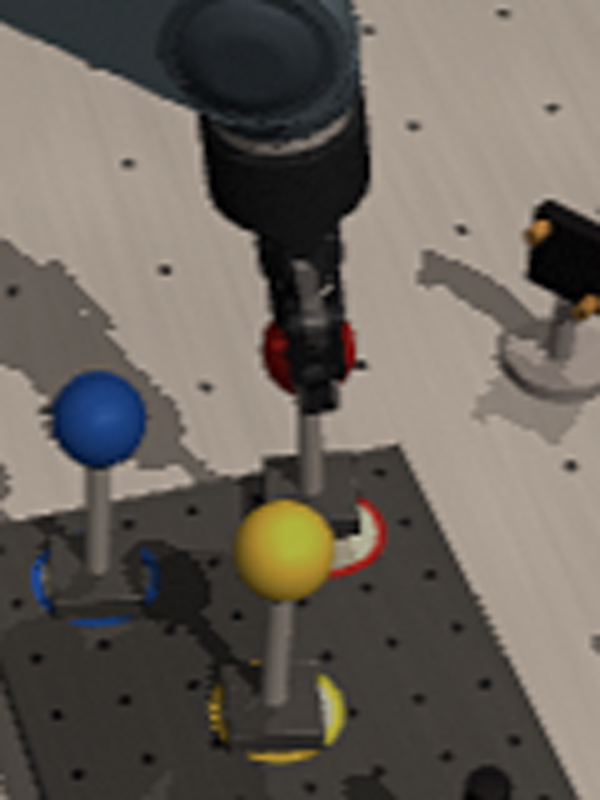

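Call:
servo_tool:
  targets:
    - [0.4, 0.001, 0.003, -0.002, 0]
    - [0.4, 0.001, 0.005, -0.002, 0]
    - [0.4, 0.001, 0.005, -0.002, 0]
    - [0.4, 0.001, 0.005, -0.001, 0]
    - [0.4, 0, 0, 0, 0]

```text
time_s: 41.3
position: [0.5799, -0.0672, 0.1704]
orientation: [-1.527, -0.039, -0.216]
wrist_force: [0.2, -0.0, -3.0]
gripper_width: 0.509
```

```bash
python3 st.py .573 -.064 .164
python3 - <<'E'
from h import *
a=manip.capture("side");save(a,"s53",(290,180,410,340),5)
b=manip.capture("top");save(b,"t53",(300,160,480,320),4)
E
```

```text
pos [ 0.5799 -0.0672  0.1704] F [ 0.2 -0.  -3. ] w 0.509 t 41.3 q [-0.34  0.11  1.89  0.1   1.   -1.85]
x [ 0.98  -0.116  0.16 ] y [ 0.164  0.028 -0.986] z [0.11  0.993 0.047]
tool delta [-0.0081  0.0053  0.0021]
```

View pics/s53.png

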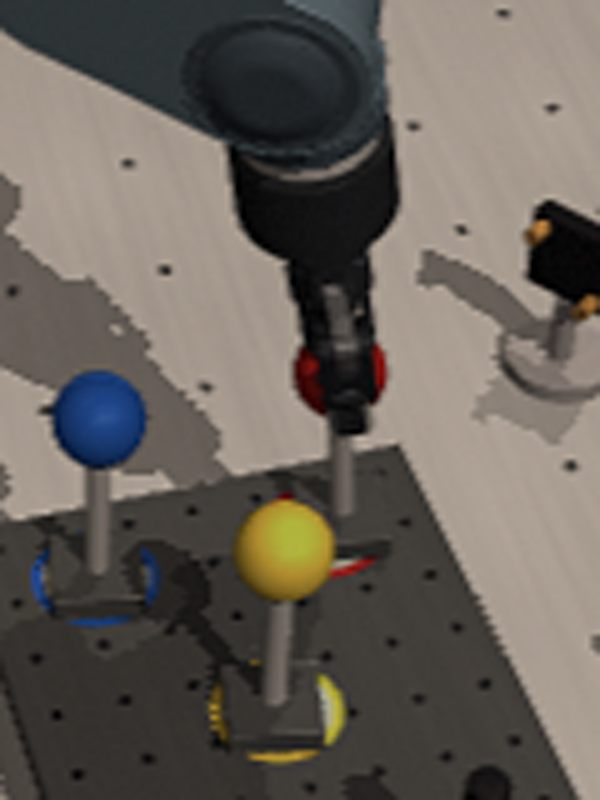

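View pics/t53.png

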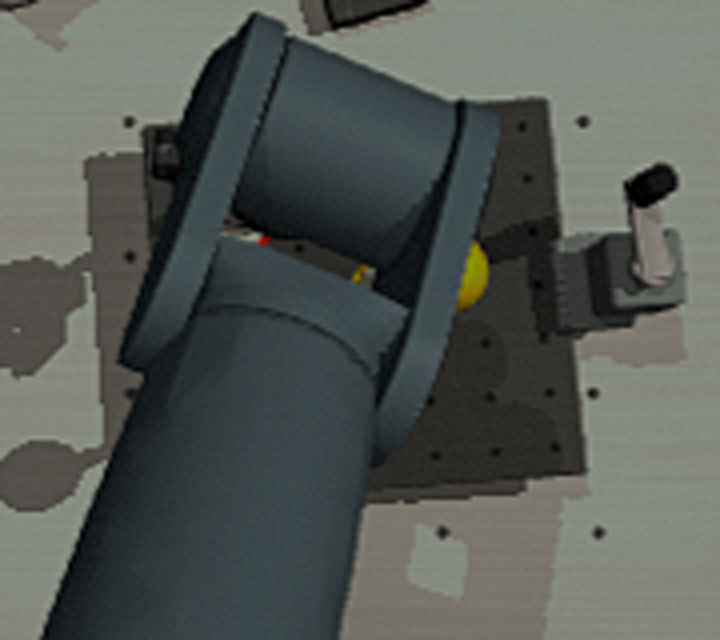

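Call:
servo_tool:
  targets:
    - [0.4, -0.003, 0.003, -0.001, 0]
    - [0.4, -0.003, 0.004, 0, 0]
    - [0.4, -0.003, 0.004, 0, 0]
    - [0.4, 0, 0, 0, 0]

```text
time_s: 41.73
position: [0.5829, -0.0685, 0.1708]
orientation: [-1.527, -0.06, -0.241]
wrist_force: [-0.0, 0.1, -4.3]
gripper_width: 0.511
```

```bash
python3 st.py .573 -.064 .164
python3 - <<'E'
from h import *
a=manip.capture("side");save(a,"s54",(290,180,410,340),5)
E
```

```text
pos [ 0.5829 -0.0685  0.1708] F [-0.   0.1 -4.3] w 0.511 t 41.73 q [-0.35  0.1   1.9   0.11  0.97 -1.85]
x [ 0.975 -0.118  0.189] y [ 0.193  0.025 -0.981] z [0.111 0.993 0.047]
tool delta [-0.0114  0.0049  0.003 ]
```

View pics/s54.png

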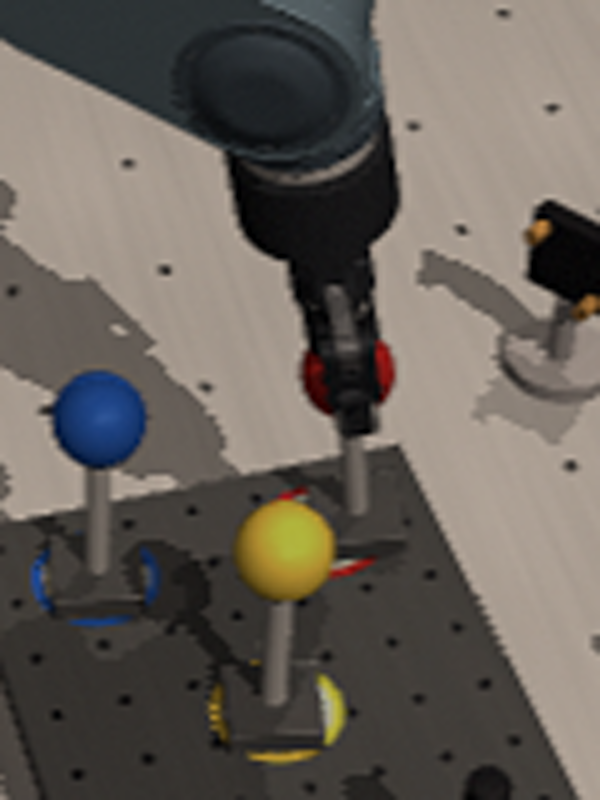

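Call:
servo_tool:
  targets:
    - [0.4, 0, -0.004, 0, 0]
    - [0.4, 0, -0.004, 0, 0]
    - [0.4, 0, -0.004, 0, 0]
    - [0.4, 0, -0.004, 0, 0]
    - [0.4, 0, -0.004, 0, 0]
    - [0.4, 0, -0.004, 0, 0]
    - [0.4, 0, -0.004, 0, 0]
    - [0.4, 0, -0.004, 0, 0]
    - [0.4, 0, 0, 0, 0]

```text
time_s: 42.53
position: [0.5727, -0.0694, 0.2004]
orientation: [-1.527, -0.052, -0.234]
wrist_force: [0.8, -0.1, -2.5]
gripper_width: 0.507
```

```bash
python3 st.py .57 -.064 .164
python3 - <<'E'
from h import *
a=manip.capture("side");save(a,"s55",(290,180,410,340),5)
s,Rm=tool();p=s["position"]+.004*Rm[:,1]
for z in(p[2],p[2]-.115):print(((proj(a,[p[0],p[1],z])-(290,180)+.5)*5).round())
E
```

```text
pos [ 0.5727 -0.0694  0.2004] F [ 0.8 -0.1 -2.5] w 0.507 t 42.53 q [-0.35  0.04  1.9   0.1   1.04 -1.85]
x [ 0.977 -0.119  0.179] y [ 0.184  0.026 -0.983] z [0.112 0.993 0.047]
tool delta [-0.0098  0.0355  0.0034]
[330. 325.]
[316. 495.]
```

View pics/s55.png

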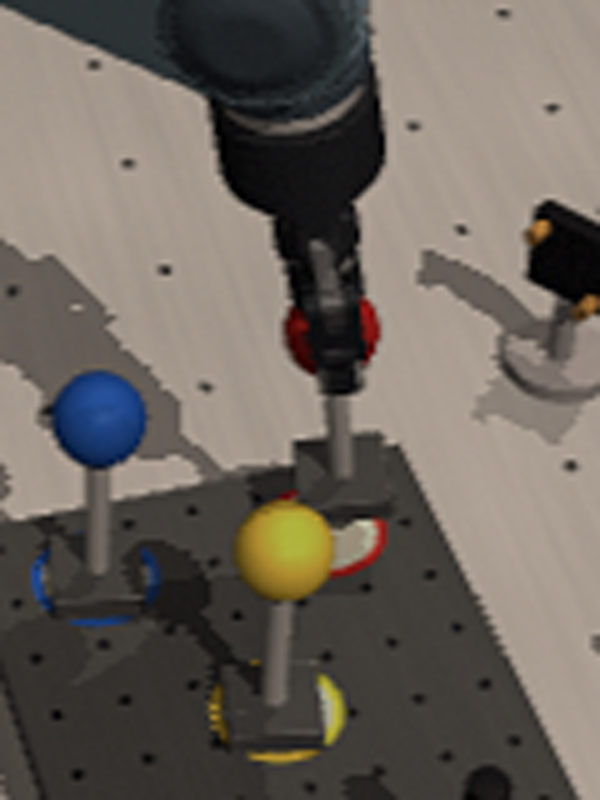

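Call:
servo_tool:
  targets:
    - [0.4, -0.002, 0.005, 0.001, 0]
    - [0.4, -0.002, 0.005, 0.001, 0]
    - [0.4, -0.002, 0.005, 0.001, 0]
    - [0.4, -0.002, 0.005, 0, 0]
    - [0.4, -0.002, 0.005, 0, 0]

```text
time_s: 43.0
position: [0.5675, -0.0641, 0.1718]
orientation: [-1.527, -0.052, -0.234]
wrist_force: [0.7, 0.1, -2.3]
gripper_width: 0.505
```

```bash
python3 st.py .57 -.064 .17
python3 - <<'E'
from h import *
a=manip.capture("side");save(a,"s56",(290,180,410,340),5)
E
```

```text
pos [ 0.5675 -0.0641  0.1718] F [ 0.7  0.1 -2.3] w 0.505 t 43.0 q [-0.35  0.07  1.93  0.1   0.98 -1.85]
x [ 0.977 -0.119  0.18 ] y [ 0.184  0.026 -0.983] z [0.112 0.993 0.047]
tool delta [0.0021 0.0022 0.0003]
```

View pics/s56.png

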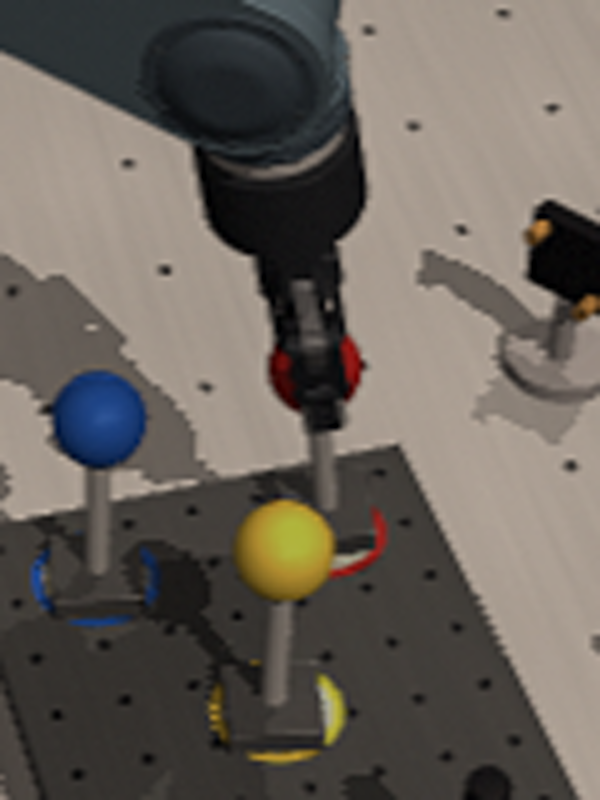

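Call:
servo_tool:
  targets:
    - [0.4, -0.001, 0.003, -0.001, 0]
    - [0.4, -0.001, 0.003, -0.001, 0]
  force: 60

```text
time_s: 43.22
position: [0.5706, -0.0652, 0.1698]
orientation: [-1.524, -0.06, -0.244]
wrist_force: [-0.3, 5.3, 10.5]
gripper_width: 0.511
```

```bash
python3 st.py .57 -.066 .17
python3 - <<'E'
from h import *
a=manip.capture("side");save(a,"s57",(290,180,410,340),5)
E
```

```text
pos [ 0.5706 -0.0652  0.1698] F [-0.3  5.3 10.5] w 0.511 t 43.22 q [-0.35  0.07  1.93  0.11  0.97 -1.86]
x [ 0.974 -0.121  0.191] y [ 0.196  0.028 -0.98 ] z [0.113 0.992 0.051]
tool delta [-0.0005 -0.0004 -0.0009]
```

View pics/s57.png

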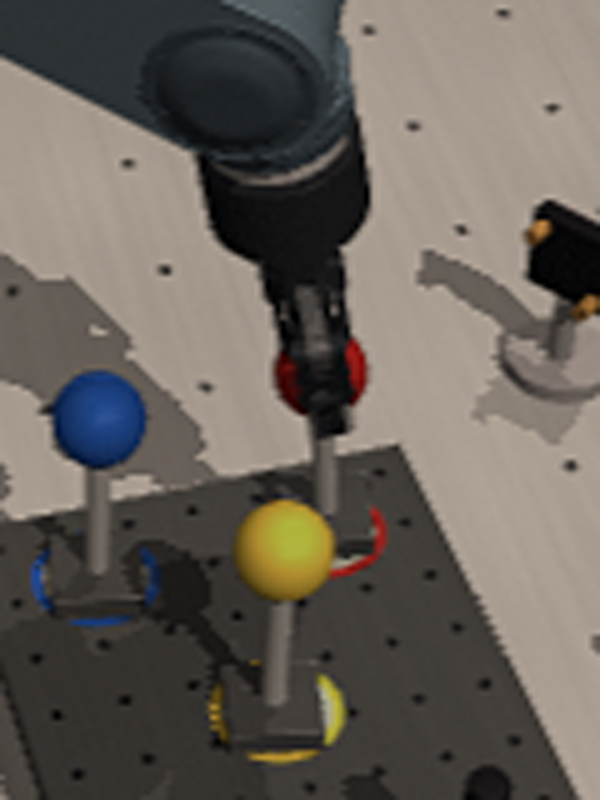

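Call:
servo_tool:
  targets:
    - [0.4, 0, 0, -0.003, 0]
    - [0.4, 0, 0, 0, 0]
    - [0.54, 0, 0, 0, 0]
    - [0.56, 0, 0, 0, 0]
    - [0.6, 0, 0, 0, 0]
    - [0.8, 0, 0, 0, 0]
    - [1, 0, 0, 0, 0]
    - [1, 0, 0, 0, 0]
  force: 20

```text
time_s: 43.93
position: [0.5717, -0.0689, 0.171]
orientation: [-1.525, -0.063, -0.248]
wrist_force: [-0.0, 0.1, 0.1]
gripper_width: 0.988
```

```bash
python3 st.py .57 -.066 .17
python3 - <<'E'
from h import *
a=manip.capture("side");save(a,"s58",(290,180,410,340),5)
q=blobs(a,"red")
for z in q[:3]:print(z[:3],ray(a,z[1],.16).round(4))
E
```

```text
pos [ 0.5717 -0.0689  0.171 ] F [-0.   0.1  0.1] w 0.988 t 43.93 q [-0.36  0.07  1.93  0.11  0.97 -1.86]
x [ 0.973 -0.121  0.195] y [ 0.199  0.027 -0.98 ] z [0.113 0.992 0.05 ]
tool delta [-0.0022  0.0007  0.0026]
(105, (np.float64(364.0), np.float64(252.0)), (9, 17)) [ 0.5988 -0.0617  0.16  ]
```

View pics/s58.png

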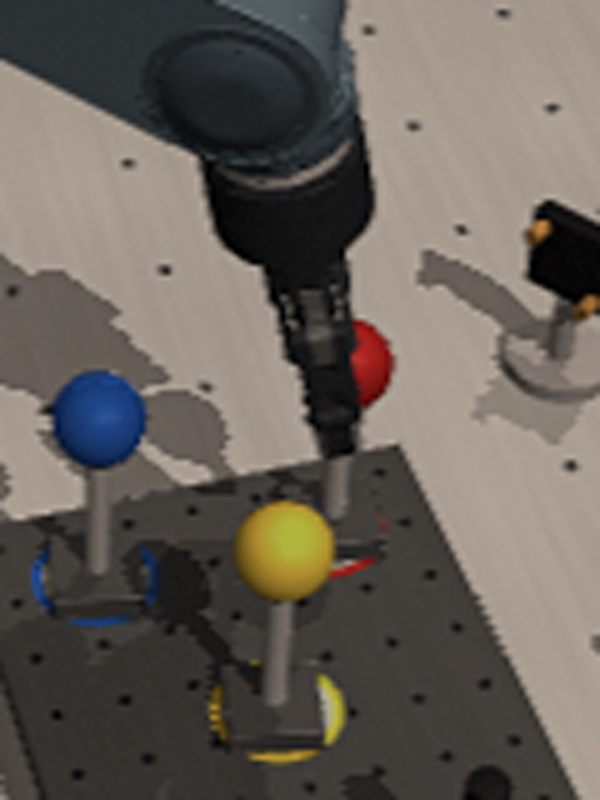

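Call:
servo_tool:
  targets:
    - [1, 0, -0.01, 0, 0]
    - [1, 0, -0.015, 0, 0]
    - [1, 0, -0.015, 0, 0]
    - [1, 0, -0.015, 0, 0]
    - [1, 0, -0.015, 0, 0]
    - [1, 0, -0.015, 0, 0]
    - [1, 0, -0.01, 0, 0]
    - [1, 0, 0, 0, 0]

```text
time_s: 44.65
position: [0.5511, -0.0717, 0.2722]
orientation: [-1.525, -0.064, -0.248]
wrist_force: [-0.4, 0.1, 1.3]
gripper_width: 1.006
```

```bash
python3 st.py .57 -.066 .17
python3 - <<'E'
from h import *
a=manip.capture("side");b=manip.capture("top");save(a,"s59",(260,190,420,390),4);save(b,"t59",(300,160,480,320),4)
for c in("red","blue","yellow"):
    for n,p in(("s",a),("t",b)):
        for q in blobs(p,c)[:4]:
            if q[1][0]>200: print(c,n,q[:3], ray(p,q[1],.16).round(4))
E
```

```text
pos [ 0.5511 -0.0717  0.2722] F [-0.4  0.1  1.3] w 1.006 t 44.65 q [-0.37 -0.1   1.9   0.11  1.16 -1.86]
x [ 0.973 -0.121  0.196] y [ 0.2    0.026 -0.979] z [0.113 0.992 0.049]
tool delta [-0.0023  0.1041  0.0028]
red s (261, (np.float64(359.0), np.float64(252.5)), (19, 18)) [ 0.5865 -0.0609  0.16  ]
blue s (261, (np.float64(309.5), np.float64(263.5)), (18, 18)) [ 0.4618 -0.0739  0.16  ]
yellow s (300, (np.float64(346.5), np.float64(289.5)), (20, 20)) [ 0.5261 -0.1725  0.16  ]
yellow s (29, (np.float64(356.0), np.float64(321.5)), (7, 14)) [ 0.5223 -0.2669  0.16  ]
yellow t (44, (np.float64(395.5), np.float64(240.0)), (18, 13)) [ 0.4976 -0.1362  0.16  ]
```

View pics/s59.png

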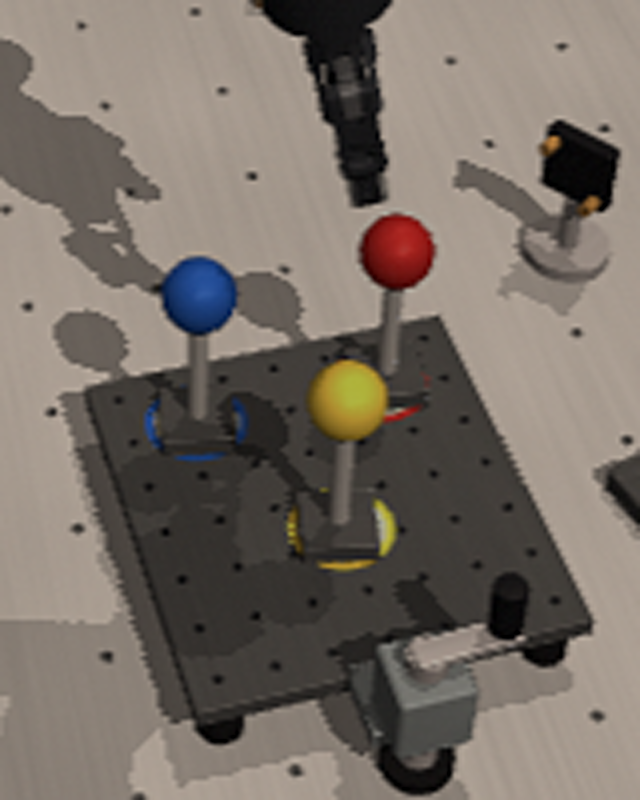

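View pics/t59.png

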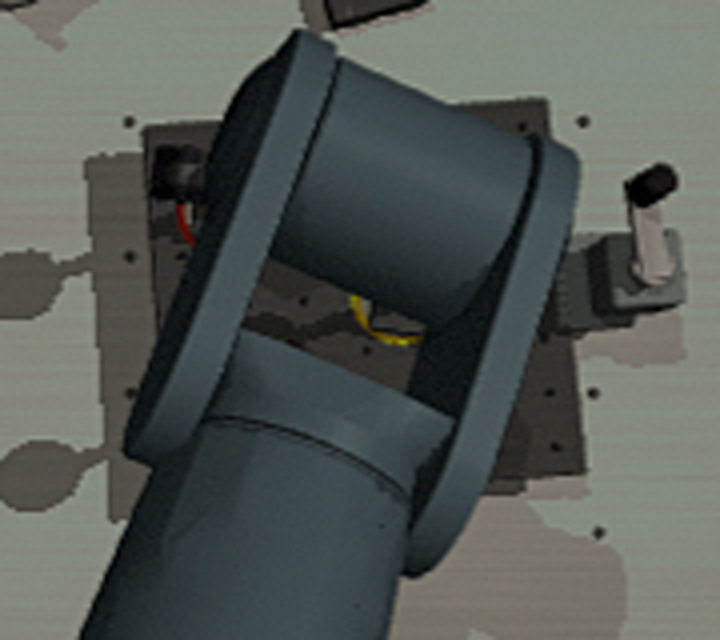

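Call:
servo_tool:
  targets:
    - [1, 0, -0.02, 0.01, 0]
    - [1, 0, -0.02, 0.025, 0]
    - [1, 0, -0.01, 0.03, 0]
    - [1, 0, 0, 0.03, 0]
    - [1, 0, 0, 0.03, 0]
    - [1, 0, 0, 0.03, 0]
    - [1, 0, 0, 0.03, 0]
    - [1, 0, 0, 0.03, 0]
    - [1, 0, 0, 0.03, 0]
    - [1, 0, 0, 0.03, 0]
    - [1, 0, 0, 0.02, 0]
    - [1, 0, 0, 0.01, 0]
    - [1, 0, 0, 0, 0]
    - [1, 0, 0, 0, 0]

```text
time_s: 45.92
position: [0.5716, 0.2434, 0.3159]
orientation: [-1.528, -0.033, -0.224]
wrist_force: [0.0, -1.2, 0.9]
gripper_width: 0.997
```

```bash
python3 st.py .57 -.066 .17
python3 - <<'E'
from h import *
a=manip.capture("side");b=manip.capture("top");save(a,"s60");save(b,"t60")
M={"red":(.5812,-.0606),"blue":(.4625,-.0688),"yellow":(.5290,-.170)}
for c in M:
    u={}
    for n,p in(("s",a),("t",b)):
        for q in blobs(p,c)[:4]:
            if q[0]>200 and q[1][0]>260 and n not in u: u[n]=q[1]
    for n,p in(("s",a),("t",b)): 
        if n in u: r=ray(p,u[n],.16);print(c,n,u[n],r.round(4),"off",np.round(np.hypot(*(r[:2]-M[c])),4))
    if len(u)==2: print(c,tri(a,u["s"],b,u["t"]))
E
```

```text
pos [0.5716 0.2434 0.3159] F [ 0.  -1.2  0.9] w 0.997 t 45.92 q [ 0.22  0.05  1.67 -0.01  1.25 -1.22]
x [ 0.979 -0.124  0.161] y [ 0.166  0.027 -0.986] z [0.118 0.992 0.047]
tool delta [ 0.0134  0.1353 -0.3139]
red s (np.float64(359.0), np.float64(252.5)) [ 0.5865 -0.0609  0.16  ] off 0.0053
red t (np.float64(357.5), np.float64(208.5)) [ 0.5696 -0.0519  0.16  ] off 0.0145
red (array([ 0.5799203 , -0.0539827 ,  0.15252429]), [np.float64(0.008784682760225662), np.float64(0.008784682760225355)])
blue s (np.float64(309.5), np.float64(263.5)) [ 0.4618 -0.0739  0.16  ] off 0.0051
blue t (np.float64(362.5), np.float64(259.0)) [ 0.455  -0.0616  0.16  ] off 0.0104
blue (array([ 0.45989601, -0.0632663 ,  0.14950297]), [np.float64(0.004154102286733972), np.float64(0.004154102286733951)])
yellow s (np.float64(346.5), np.float64(289.5)) [ 0.5261 -0.1725  0.16  ] off 0.0039
yellow t (np.float64(404.0), np.float64(232.0)) [ 0.5157 -0.1558  0.16  ] off 0.0195
yellow (array([ 0.52387387, -0.15969992,  0.14558148]), [np.float64(0.006167283308697249), np.float64(0.006167283308697105)])
```

View pics/s60.png

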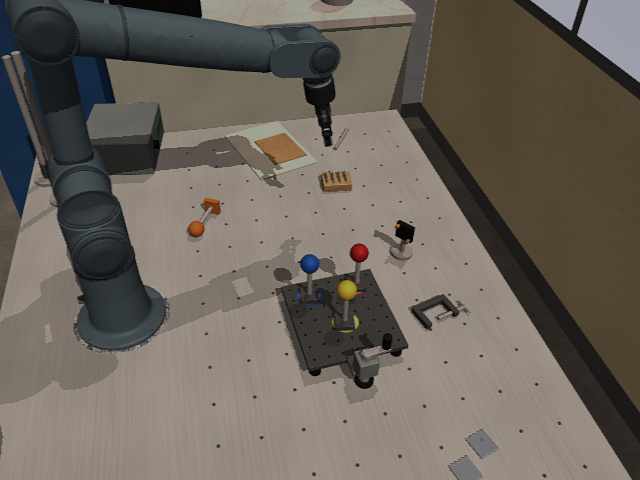

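View pics/t60.png

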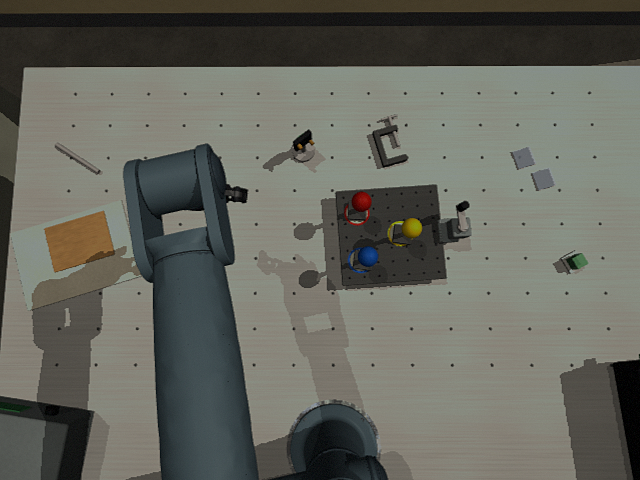

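Run:
```python
from h import *
a=manip.capture("side");b=manip.capture("top")
M={"red":(.5812,-.0606),"blue":(.4625,-.0688),"yellow":(.5290,-.170)}
def ball(p,c):
    h=cv2.cvtColor(p["color"],cv2.COLOR_RGB2HSV);m=np.zeros(h.shape[:2],np.uint8)
    for x,y in HUE[c]: m|=cv2.inRange(h,(x,130,50),(y,255,255))
    m[:,:280]=0;m[:150]=0;m[340:]=0
    m=cv2.morphologyEx(m,cv2.MORPH_OPEN,cv2.getStructuringElement(cv2.MORPH_ELLIPSE,(9,9)))
    ys,xs=np.nonzero(m);return (xs.min()+xs.max())/2,(ys.min()+ys.max())/2,np.ptp(xs)+1,np.ptp(ys)+1
for c in M:
    us,ut=ball(a,c),ball(b,c)
    for n,p,u in(("s",a,us),("t",b,ut)):
        r=ray(p,u[:2],.16);print(c,n,u,r.round(4),"off",((r[:2]-M[c])*1e3).round(1))
    x,e=tri(a,us[:2],b,ut[:2]);print(c,"tri",x.round(4),np.round(e,4))
save(b,"t61",(320,170,500,300),4)
```

```text
red s (np.float64(359.0), np.float64(252.5), np.int64(17), np.int64(18)) [ 0.5865 -0.0609  0.16  ] off [ 5.3 -0.3]
red t (np.float64(361.5), np.float64(201.0), np.int64(20), np.int64(19)) [ 0.5869 -0.0612  0.16  ] off [ 5.7 -0.6]
red tri [ 0.5866 -0.0612  0.1602] [0.0002 0.0002]
blue s (np.float64(309.5), np.float64(263.5), np.int64(18), np.int64(18)) [ 0.4618 -0.0739  0.16  ] off [-0.7 -5.1]
blue t (np.float64(368.0), np.float64(255.5), np.int64(19), np.int64(20)) [ 0.4628 -0.074   0.16  ] off [ 0.3 -5.2]
blue tri [ 0.4623 -0.0739  0.16  ] [0.0005 0.0005]
yellow s (np.float64(348.5), np.float64(287.5), np.int64(16), np.int64(16)) [ 0.5321 -0.1674  0.16  ] off [3.1 2.6]
yellow t (np.float64(411.5), np.float64(228.0), np.int64(20), np.int64(21)) [ 0.5248 -0.1729  0.16  ] off [-4.2 -2.9]
yellow tri [ 0.5272 -0.1723  0.1653] [0.0032 0.0032]
```

View pics/t61.png

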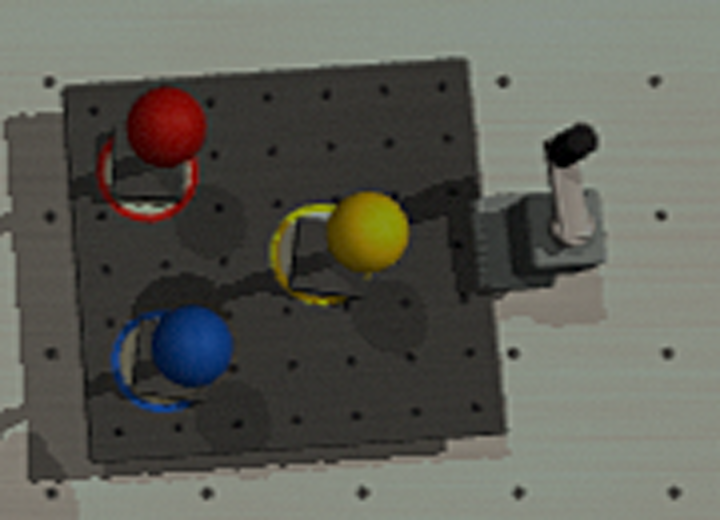

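All three balls are 5–6 mm or less from their marks at a height of about 0.160 m, the arm is clear, and the foot is still down. Handing in.

Run:
```python
from cell import manip
print(manip.hand_in(), manip.sense()["time_s"])
```

```text
the job is handed in; nothing more can be done
the job is handed in; nothing more can be done
```

I wound the leg down, stood the yellow, blue and red posts on their own marks, and handed the job in at about 46 s. `hand_in` reports no verdict.

- **Leg:** about 2¼ clockwise turns, until the load on the crank rose to about 77 N. Afterwards the image matched the foot's outline drawn at bench height.
- **Last check of the posts:** each figure is the ball's horizontal distance from its mark.

| Post | Off its mark | Ball height |
|---|---|---|
| Red | about 5.5 mm | 0.160 m |
| Blue | about 5 mm | 0.160 m |
| Yellow | about 4 mm | not well measured |

- **Cameras:** they agreed within about 1 mm for red and blue. For yellow, my last script gave offsets on opposite sides of the mark, 4–5 mm each. The side-view mask was probably clipped, and an earlier side reading agreed with the top view.
- **Knocked post:** the red post was knocked aside while I lifted yellow, so I measured it again before picking it up.
- **Tool tilt:** short downward moves tilted the tool by up to 0.2 rad, which I could not correct. Each post came down slightly tilted and settled flat on release. The blue post was pressed onto the board with about 42 N for a moment.
- **Mirror, clamp, block and orange look-alike:** they look unmoved in the last pictures. I did not measure them.

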